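# Close the test cell crosswise and put its spare parts away

## Task

Close the soil test cell and put its spare parts away: tighten the four cover knobs clockwise in two crosswise passes, following each knob with the one opposite, first bringing all four one after another to their orange middle marks and only then, crosswise again, all of them up to their stops at the green marks. Sort the loose spare parts into the trays, the porous stones (tan squares and white round one) into the blue tray and the metal parts (brass and black steel squares, brass block) into the white tray. Leave the soil specimen, the bowl and the beaker where they stand.

Things in the scene. Friction and masses are not known exactly. Their poses are not given: they have to be found in the camera images.
- test_cell: round clear-walled test cell fixed to the table, origin under its middle; aluminium cover 204 mm across, top face 100 mm above the table, with a 20 mm high port in the middle. Four knobs in a square 66 mm from the middle, numbered round the circle: 1 is opposite 3, 2 opposite 4; neighbours are 93 mm apart
- knob_1_grip (a point): centre of the grip bar of cover knob 1, on its vertical turning axis: black upright flat bar 42 mm long, 11 thick, 28 tall, one end red (pointer). 121 mm above the table, 21 mm above the cover's top face; the bar reaches 14 mm above and below this point. x axis: along the bar to its red end; z up
- knob_1 (a joint): turn of cover knob 1 in rad, clockwise seen from above positive: 0 fully loose (black tick on the cover), 1.0 the red end points at the orange middle mark, 2.0 it points at the green mark and is at its hard stop, fully tight. Starts between 0 and 0.2; friction (about 0.1 N m) keeps it where it is left; it does not rise or sink
- knob_2_grip (a point): centre of the grip bar of cover knob 2, on its vertical turning axis: black upright flat bar 42 mm long, 11 thick, 28 tall, one end red (pointer). 121 mm above the table, 21 mm above the cover's top face; the bar reaches 14 mm above and below this point. x axis: along the bar to its red end; z up
- knob_2 (a joint): turn of cover knob 2 in rad, clockwise seen from above positive: 0 fully loose (black tick on the cover), 1.0 the red end points at the orange middle mark, 2.0 it points at the green mark and is at its hard stop, fully tight. Starts between 0 and 0.2; friction (about 0.1 N m) keeps it where it is left; it does not rise or sink
- knob_3_grip (a point): centre of the grip bar of cover knob 3, on its vertical turning axis: black upright flat bar 42 mm long, 11 thick, 28 tall, one end red (pointer). 121 mm above the table, 21 mm above the cover's top face; the bar reaches 14 mm above and below this point. x axis: along the bar to its red end; z up
- knob_3 (a joint): turn of cover knob 3 in rad, clockwise seen from above positive: 0 fully loose (black tick on the cover), 1.0 the red end points at the orange middle mark, 2.0 it points at the green mark and is at its hard stop, fully tight. Starts between 0 and 0.2; friction (about 0.1 N m) keeps it where it is left; it does not rise or sink
- knob_4_grip (a point): centre of the grip bar of cover knob 4, on its vertical turning axis: black upright flat bar 42 mm long, 11 thick, 28 tall, one end red (pointer). 121 mm above the table, 21 mm above the cover's top face; the bar reaches 14 mm above and below this point. x axis: along the bar to its red end; z up
- knob_4 (a joint): turn of cover knob 4 in rad, clockwise seen from above positive: 0 fully loose (black tick on the cover), 1.0 the red end points at the orange middle mark, 2.0 it points at the green mark and is at its hard stop, fully tight. Starts between 0 and 0.2; friction (about 0.1 N m) keeps it where it is left; it does not rise or sink
- stone_tray_floor (a point): middle of the inner floor of the blue open tray for the stones, fixed to the table; inside 120 mm along its x by 150 mm along its y, walls 3 mm thick; floor 3 mm and rim 30 mm above the table. Either tray may be the nearer
- metal_tray_floor (a point): middle of the inner floor of the white open tray for the metal parts, fixed to the table; inside 120 mm along its x by 150 mm along its y, walls 3 mm thick; floor 3 mm and rim 30 mm above the table. Either tray may be the nearer
- porous_stone_a_mid (a point): centre of a loose stone: tan square porous stone, 33x33x8 mm; z up and, for the square ones, x and y along its sides; may be absent
- porous_stone_b_mid (a point): centre of a loose stone: tan square porous stone, 34x33x9 mm; z up and, for the square ones, x and y along its sides; may be absent
- filter_stone_mid (a point): centre of a loose stone: white round porous filter stone, diameter 47 mm, 12 mm thick; z up and, for the square ones, x and y along its sides; may be absent
- grid_plate_a_mid (a point): centre of a loose metal part: square brass plate with a grid of small black holes, 33x33x8 mm; z up and, for the square ones, x and y along its sides; may be absent
- grid_plate_b_mid (a point): centre of a loose metal part: plain tarnished square brass plate, 33x34x8 mm; z up and, for the square ones, x and y along its sides; may be absent
- toothed_plate_mid (a point): centre of a loose metal part: black square steel plate, 33x33 mm, 10 mm over its teeth (8 mm body); z up and, for the square ones, x and y along its sides; may be absent; the point lies 4 mm above its underside
- loading_pad_mid (a point): centre of a loose metal part: square brass block, 34x34x17 mm, with a small raised dimple on top (20 mm in all); z up and, for the square ones, x and y along its sides; may be absent; the point lies 8.5 mm above its underside
- soil_specimen_c (a point): centre of the round reddish soil specimen, diameter 92, 83 mm tall, standing loose: leave alone
- porcelain_bowl_c (a point): centre of the small white bowl, diameter 66, 35 mm tall, loose: leave alone
- small_beaker_c (a point): centre of the small clear beaker, diameter 45, 61 mm tall, loose: leave alone
Things that resemble listed ones, but are neither listed nor needed, are in the scene too. Leave any pink or turquoise look-alike of the part that bears grid_plate_b_mid alone.

How it is judged:
By the outcome, as a careful person would: the job done as asked, in the order asked, and still so for the second after the job is handed in, with the robot touching nothing.
Of porous_stone_a, porous_stone_b, filter_stone only 1 to 2 are there at a start; the rules pass over those that are not, and their reading is None.
Of grid_plate_a, grid_plate_b, toothed_plate, loading_pad only 2 to 3 are there at a start; the rules pass over those that are not, and their reading is None.
At some moment in a run one of porous_stone_a, porous_stone_b, filter_stone, grid_plate_a, grid_plate_b, toothed_plate, loading_pad may be knocked a few centimetres aside while the robot is not near it.
Once in a run the grip may slacken for a moment while it holds something.
It also fails if it takes over 210 s, if anything falls off the work surface, if the arm or the gripper's body presses on something with over 40 N, if the wrist force passes 120 N, or if a joint passes its speed limit or range.

## Robot

A 7-joint arm with a two-finger parallel gripper is mounted at the origin on the work surface; the furniture and walls round the work are solid. World frame = base frame: x ahead of the robot, y to its left, z up, the work surface at z = 0. Lengths are in m, angles in degrees, forces in N, time in s.
With the tool pointing down it reaches from about 0.425 to 0.875 m from the base axis. Payload 4.7 kg.
Tool frame: the origin (TCP) lies on the centre line of the jaws, within the pads' length; the fingertips stand 11 mm ahead of it and the grasp point (between the pads) lies 8 mm behind it; z points along the fingers, y is the direction in which the jaws open and shut (so a half turn about z gives the same grasp; the last joint's range is limited). The gripper opens to 87 mm and grips with 3 to 60 N. Pads are 19 mm wide; open, the fingers measure 117 mm over their backs; the gripper's body (75 mm by 190 mm) begins 51 mm behind the grasp point.
Start: joints at [69.448, 18.392, -4.016, 83.108, 1.295, 78.541, -3.26], TCP at [0.237, -0.605, 0.234] pointing down, gripper open.
Joint ranges: [-163.93, 163.93], [-17.29, 119.83], [-79.2, 71.16], [3.27, 140.29], [-89.18, 269.18], [5.43, 117.66], [-154.24, 154.24]. Speed limits (degrees/s): [147.25, 147.25, 180, 180, 180, 180, 180].

## Interface

Orientations are given as [roll, pitch, yaw] about the fixed x, y, z axes, in that order (R = Rz(yaw) Ry(pitch) Rx(roll)).
In Python, from cell import env gives the robot as it stands.
- The arm moves only by the tool servo_tool, never from a script. Its argument "moves" is text: rows parted by semicolons, each of 7 numbers parted by spaces: the shift along the tool's x, y, z as a fraction of full scale, then the turn, a rotation vector about the tool's x, y, z as a fraction of full scale, then the gripper's target within -1 to 1 (shut at 1, half-way at 0, fully open at -1). A call has 1 to 20 rows; each row shifts and turns the pose as measured when the row begins, along the tool's axes as they then stand; what a row does not reach is not made up. Full scale, the value 1, is 1000 mm for a shift and 0.5 rad for a turn. A row lasts 1/12 s, in which the tool goes at most 41.7 mm and 7.16 degrees, less where a joint would pass 70% of its speed; a pose out of reach is approached as far as the arm can. A call with a number of a shift or a turn outside -1 to 1 is refused whole. A call with a gripper value outside its range is refused whole. The fingers move at their own pace and stop on an object; "squeeze" is the grip in N (left out, the last holds). Time passes only in rows, so rows that do not move let the fingers close. It gives the time, the measured TCP pose, the force and the opening at its end, in the units of the state.
- env.get_obs(): the state, without advancing time (a new reading comes with each control period).
- env.read_camera(name): name is "scene" or "top" or "wrist"; returns a dict with "img" (384x512x3 uint8, red, green, blue), "range_z" (384x512 float32, m along the optical axis (not along the pixel's ray), 0 where there is no reading), "mtx" (3x3 intrinsics, pixels), "k1" (the pictures are not rectified: a ray, as slopes to the right and down, at radius r is drawn at 1 + k1 r^2 times it, then the intrinsics apply), "T" (4x4, takes a point from camera to world coordinates); the wrist camera has in their place "hand_eye" (4x4, takes a point from camera to tool coordinates, whose origin is the TCP and whose axes are the flange's). Camera axes: x right, y up, looking along -z (the intrinsics and any distortion apply to the point x, -y, -z); pixel columns grow to the right and rows downward; lengths in m; the calibration is good to about 2 mm. A picture is of the moment at which its call begins: read the wrist's pose just before it.
- env.sign_off(): hands the job in, once; it reports no verdict.
The state is a dict: "time_s": time; "qpos": joint angles; "joint_velocities": joint speeds; "effort": joint torques, N m; "tool_pos": TCP position; "tool_rot": TCP orientation; "force": force on the tool from outside, world axes, zero at the start; "wrist_torque": the same for the moment, N m; "grip_width": finger opening in m.
Only numpy, scipy, OpenCV 4.12 (cv2) and the standard library are available. Lean on these libraries where they do the work, as an engineer would, in place of code of your own. Each camera call takes 0.05 s, during which the arm holds its last target.

## Working session

There is one attempt and no reset: what is moved stays moved. The work goes in short steps, Python scripts to look and compute and a tool call to move; the robot and the scene stay as the last step left them, time stands still between calls to the robot, and variables do not carry over. Pictures are saved under pics/ and viewed, and the job is handed in when it is done.

Besides the shell and the picture viewer there is one more tool, called after ">>>" as name(argument=value, ...) on one line, values as JSON. servo_tool: Moves the arm, as the interface text tells. Its arguments: {"type":"object","properties":{"moves":{"type":"string"},"squeeze":{"type":"number"}},"required":["moves"]}

```bash
ls -la; mkdir -p pics
python3 - <<'E'
from cell import env
import cv2
o=env.get_obs()
for k,v in o.items(): print(k,v)
for n in ["scene","top","wrist"]:
    c=env.read_camera(n)
    cv2.imwrite(f"pics/{n}0.png",cv2.cvtColor(c["img"],cv2.COLOR_RGB2BGR))
    print(n,c["mtx"].tolist(),c["k1"],(c["T"] if "T" in c else c["hand_eye"]).tolist(), c["range_z"].min(),c["range_z"].max())
E
```

```text
total 12
drwxr-xr-x  3 agent agent 4096 Dec  7 00:55 .
drwxr-xr-x 23 root  root  4096 Dec  7 00:55 ..
drwxr-xr-x  2 agent agent 4096 Dec  7 00:55 pics
time_s 0.0
qpos [69.44784468 18.43969269 -4.01372584 83.17498827  1.29574624 78.54172116
 -3.26101699]
joint_velocities [ 0.02902908 -0.01827517 -0.07170176 -0.02381711  0.08762062 -0.0472398
  0.05309928]
effort [-2.42066799e-04 -4.91288888e+01 -4.04183641e-01 -3.12529814e+01
 -6.39472157e-02  4.35701001e-02  1.78564374e-04]
tool_pos [ 0.23648167 -0.60487626  0.23245333]
tool_rot [-1.79888877e+02  7.11491481e-03  2.13593323e+01]
force [0.07440042 0.46574364 0.87589691]
wrist_torque [ 0.01161241 -0.00325187 -0.04652729]
grip_width 0.08703073001175556
scene [[393.9885757694171, 0.0, 253.77541179503336], [0.0, 393.9885757694171, 185.69964048192276], [0.0, 0.0, 1.0]] -0.09708907790972761 [[0.43763574954022527, 0.6783786437566001, -0.5901502913828998, -0.19757824507170324], [-0.8989766110841202, 0.31714012485089643, -0.3020979873042328, -0.4234039036376713], [-0.01777648581907827, 0.6627401880861865, 0.7486383904445526, 0.9904727389469388]
[... 213 characters left out ...]
867, -0.17274055622763795, 0.36464560165818116], [-0.9996329550710631, -0.02701900740137078, -0.0019820128503281603, -0.0682495123462087], [-0.006618801830291015, 0.17262508393366233, 0.9849653658171069, 1.0963632716897393], [0.0, 0.0, 0.0, 1.0]] 0.0 2.2880542
wrist [[275.6434373240596, 0.0, 258.5997230104131], [0.0, 275.6434373240596, 188.7252265041004], [0.0, 0.0, 1.0]] 0.01342297164444346 [[-0.0005541278440148479, 0.9672452432128748, 0.25384312561973743, 0.06842561593285021], [0.9999995848328893, 0.0007196021660411077, -0.0005590230493861386, 0.0004194722704785603], [-0.0007233784483957086, 0.25384271046218343, -0.9672452403960591, -0.15073076556318538], [0.0, 0.0, 0.0, 1.0]] 0.0 1.677249
```

View pics/scene0.png

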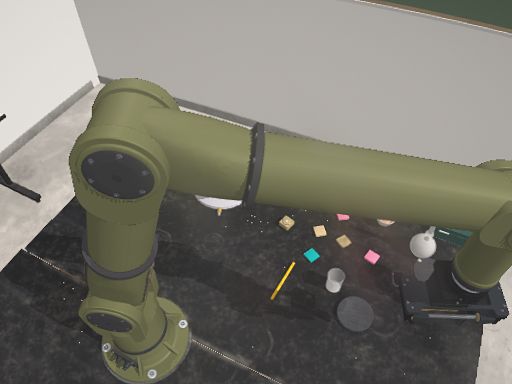

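View pics/top0.png

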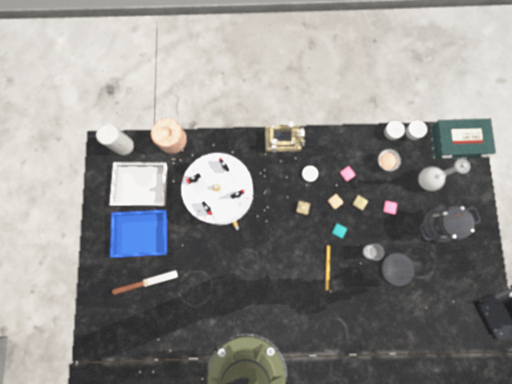

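View pics/wrist0.png

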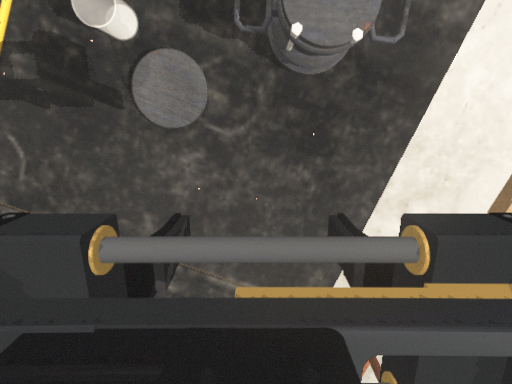

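```bash
cat > h.py <<'E'
from cell import env
import cv2, numpy as np
from scipy.spatial.transform import Rotation as Ro
def shot(n):
    if n=="wrist":
        o=env.get_obs(); c=env.read_camera(n)
        T=np.eye(4); T[:3,:3]=Ro.from_euler('xyz',o["tool_rot"],degrees=True).as_matrix(); T[:3,3]=o["tool_pos"]
        c["T"]=T@c["hand_eye"]
    else: c=env.read_camera(n)
    return c
def ray(c,uv):
    uv=np.atleast_2d(np.float64(uv)); K=c["mtx"]
    p=cv2.undistortPoints(uv[:,None,:],K,np.array([c["k1"],0,0,0.]))[:,0]
    d=np.c_[p[:,0],-p[:,1],-np.ones(len(p))]
    return c["T"][:3,3], d@c["T"][:3,:3].T, d
def plane(c,uv,z):
    o,d,_=ray(c,uv); s=(z-o[2])/d[:,2]; return o+d*s[:,None]
def depth(c,uv):
    o,d,_=ray(c,uv); uv=np.round(np.atleast_2d(uv)).astype(int)
    r=c["range_z"][uv[:,1],uv[:,0]]; return o+d*r[:,None]
def proj(c,P):
    P=np.atleast_2d(P); T=np.linalg.inv(c["T"]); p=P@T[:3,:3].T+T[:3,3]; q=np.c_[p[:,0],-p[:,1],-p[:,2]]
    return cv2.projectPoints(q,np.zeros(3),np.zeros(3),c["mtx"],np.array([c["k1"],0,0,0.]))[0][:,0]
def save(name,c,box=None,k=1):
    im=cv2.cvtColor(c["img"],cv2.COLOR_RGB2BGR)
    if box: x0,y0,x1,y1=box; im=im[y0:y1,x0:x1]
    im=cv2.resize(im,None,fx=k,fy=k,interpolation=cv2.INTER_CUBIC); cv2.imwrite("pics/"+name+".png",im)
E
python3 - <<'E'
from h import *
c=shot("top")
save("t1",c,(170,140,410,300),3.3)
save("t2",c,(85,110,265,245),4.4)
pts={"white tray":(138,184),"blue tray":(139,233),"cell port":(216,187),"white round":(310,174),"brass":(303,208),"tan1":(335,201),"tan2":(360,202),"pink1":(348,174),"pink2":(390,208),"turq":(340,230),"beaker":(373,252),"bowl?":(398,270),"soil":(168,136),"peach":(389,160)}
for k,v in pts.items(): print(k,depth(c,v).round(3), plane(c,v,0.01).round(3))
E
```

```text
white tray [[0.571 0.332 0.001]] [[0.57  0.329 0.01 ]]
blue tray [[0.417 0.321 0.007]] [[0.417 0.32  0.01 ]]
cell port [[0.534 0.068 0.121]] [[0.553 0.084 0.01 ]]
white round [[ 0.587 -0.213  0.011]] [[ 0.587 -0.213  0.01 ]]
brass [[ 0.479 -0.185  0.019]] [[ 0.48  -0.186  0.01 ]]
tan1 [[ 0.499 -0.287  0.01 ]] [[ 0.499 -0.287  0.01 ]]
tan2 [[ 0.494 -0.364  0.009]] [[ 0.494 -0.364  0.01 ]]
pink1 [[ 0.583 -0.332  0.011]] [[ 0.584 -0.333  0.01 ]]
pink2 [[ 0.473 -0.456  0.007]] [[ 0.473 -0.455  0.01 ]]
turq [[ 0.409 -0.297  0.007]] [[ 0.409 -0.296  0.01 ]]
beaker [[ 0.341 -0.394  0.001]] [[ 0.341 -0.392  0.01 ]]
bowl? [[ 0.286 -0.461  0.012]] [[ 0.286 -0.462  0.01 ]]
soil [[0.703 0.219 0.076]] [[0.724 0.238 0.01 ]]
peach [[ 0.62  -0.458  0.029]] [[ 0.625 -0.465  0.01 ]]
```

View pics/t1.png

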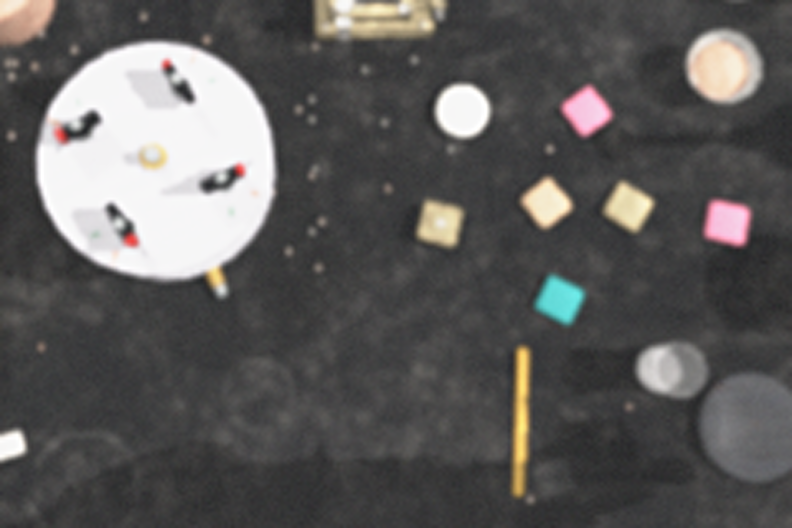

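View pics/t2.png

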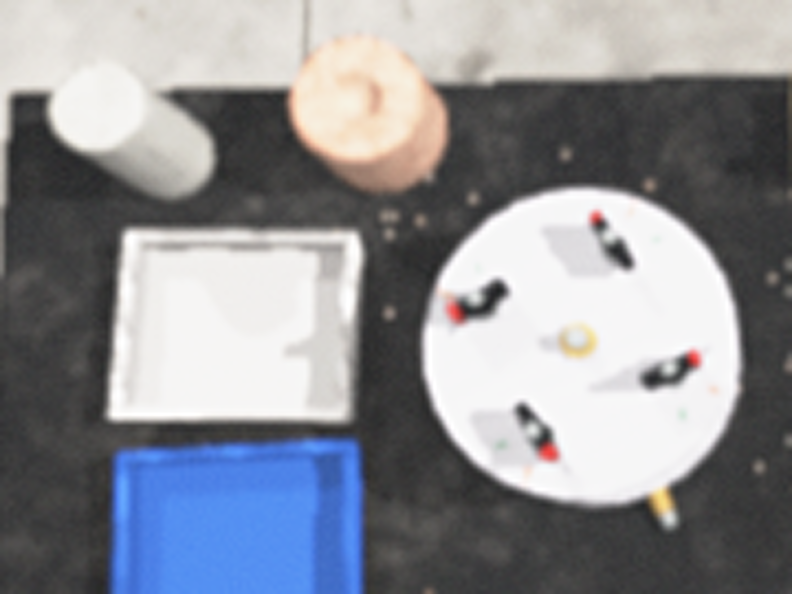

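```bash
cat >> h.py <<'E'
def cloud(c):
    h,w=c["range_z"].shape; v,u=np.mgrid[0:h,0:w]; uv=np.c_[u.ravel(),v.ravel()]
    o,d,_=ray(c,uv); P=o+d*c["range_z"].ravel()[:,None]; P[c["range_z"].ravel()==0]=np.nan
    return P.reshape(h,w,3)
def plan(x,y,z,yaw):
    o=env.get_obs(); R=Ro.from_euler('xyz',o["tool_rot"],degrees=True); G=Ro.from_euler('xyz',[180,0,yaw],degrees=True)
    s=R.inv().apply(np.array([x,y,z])-o["tool_pos"]); r=(R.inv()*G).as_rotvec()/0.5
    n=max(np.linalg.norm(s)/.0417,np.linalg.norm(r)/.25)
    print("plan total shift",s.round(4),"turn",r.round(4),"rows>=%.1f"%n)
E
python3 - <<'E'
from h import *
c=shot("top")
P=cloud(c); z=P[:,:,2]
m=((z>0.005)&(z<0.05)&(P[:,:,0]>0.25)&(P[:,:,0]<0.8)&(P[:,:,1]<0.5)&(P[:,:,1]>-0.8)).astype(np.uint8)
n,l,st,ce=cv2.connectedComponentsWithStats(m)
for i in range(1,n):
    if st[i,4]>20: print(ce[i].round(1),st[i].tolist(),np.nanmedian(P[l==i],0).round(3))
o=np.uint8(np.clip(np.nan_to_num(z)*4000,0,255)); cv2.imwrite("pics/z.png",cv2.resize(o,None,fx=1.5,fy=1.5))
plan(0.47,-0.27,0.35,0)
E
```

```text
[393.8 130.1] [384, 121, 20, 19, 268] [ 0.717 -0.482  0.03 ]
[416.1 129.8] [405, 120, 22, 21, 319] [ 0.714 -0.551  0.034]
[447.6 146.2] [431, 120, 63, 39, 409] [ 0.644 -0.612  0.03 ]
[282.8 138.2] [265, 125, 40, 28, 885] [ 0.704 -0.131  0.019]
[176.7 145.7] [158, 130, 28, 24, 136] [0.68  0.199 0.03 ]
[126.2 147.6] [115, 136, 18, 19, 124] [0.68  0.358 0.028]
[388.5 160.1] [378, 150, 22, 21, 355] [ 0.62  -0.457  0.028]
[136.1 181.7] [110, 163, 57, 43, 671] [0.582 0.341 0.027]
[309.3 173.6] [302, 167, 15, 15, 176] [ 0.587 -0.21   0.013]
[347.  173.4] [340, 167, 15, 14, 110] [ 0.586 -0.33   0.009]
[426.2 180.7] [418, 167, 27, 24, 197] [ 0.547 -0.556  0.04 ]
[237.2 216.6] [217, 195, 35, 35, 138] [0.451 0.022 0.013]
[334.9 201.4] [328, 195, 15, 14, 114] [ 0.499 -0.286  0.009]
[359.6 202.5] [353, 196, 15, 14, 117] [ 0.492 -0.362  0.008]
[302.6 207.6] [297, 201, 13, 14, 129] [ 0.479 -0.185  0.018]
[389.6 207.4] [384, 202, 12, 12, 120] [ 0.476 -0.454  0.008]
[432.3 214.9] [423, 208, 23, 18, 167] [ 0.448 -0.568  0.039]
[135.6 233.1] [111, 211, 56, 46, 656] [0.417 0.34  0.028]
[339.  230.7] [332, 224, 15, 14, 120] [ 0.407 -0.294  0.009]
[428.7 230.3] [424, 224, 10, 14, 89] [ 0.401 -0.559  0.02 ]
[441.3 238.2] [433, 231, 20, 12, 86] [ 0.375 -0.587  0.041]
[366.  251.5] [363, 245, 8, 14, 57] [ 0.344 -0.364  0.028]
[376.7 251.7] [372, 245, 9, 14, 66] [ 0.341 -0.399  0.027]
[327.2 266. ] [326, 246, 4, 39, 95] [ 0.303 -0.251  0.008]
[397.5 268.5] [381, 253, 34, 30, 817] [ 0.29  -0.461  0.01 ]
[147.8 281.5] [113, 271, 64, 20, 330] [0.272 0.284 0.011]
plan total shift [ 0.3394 -0.2272 -0.1168] turn [-1.700e-03  5.000e-04  7.456e-01] rows>=10.2
```

View pics/z.png

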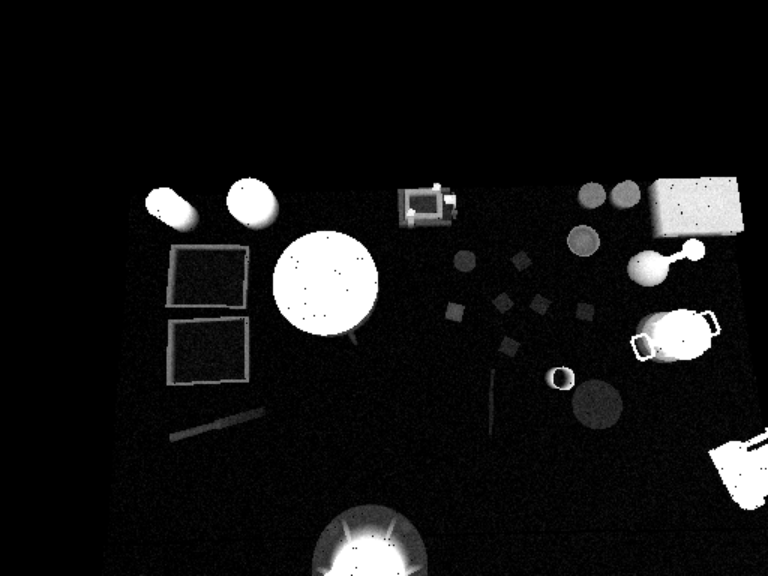

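>>> servo_tool(moves="0.034 -0.0227 -0.0117 0 0 0 -1;0.034 -0.0227 -0.0117 0 0 0 -1;0.034 -0.0227 -0.0117 0 0 0 -1;0.034 -0.0227 -0.0117 0 0 0 -1;0.034 -0.0227 -0.0117 0 0 0 -1;0.034 -0.0227 -0.0117 0 0 0 -1;0.034 -0.0227 -0.0117 0 0 0 -1;0.034 -0.0227 -0.0117 0 0 0 -1;0.034 -0.0227 -0.0117 0 0 0 -1;0.034 -0.0227 -0.0117 0 0 0 -1;0 0 0 0 0 0.25 -1;0 0 0 0 0 0.25 -1;0 0 0 0 0 0.25 -1", squeeze=25)

```text
time_s: 1.33
tool_pos: [0.4706, -0.2668, 0.347]
tool_rot: [-179.8, 0.1, -0.8]
force: [-0.3, 0.4, -0.0]
grip_width: 0.0871
```

Run:
```python
from h import *
o=env.get_obs(); print(o["tool_pos"],o["tool_rot"],o["joint_velocities"].round(1))
c=shot("wrist"); save("w1",c,None,1.5)
c=shot("wrist");
```

```text
[ 0.47058958 -0.2668254   0.3470134 ] [-1.79779464e+02  9.59286559e-02 -8.19653791e-01] [ -3.7  -0.4   3.    0.1   0.8   0.2 -88. ]
```

View pics/w1.png

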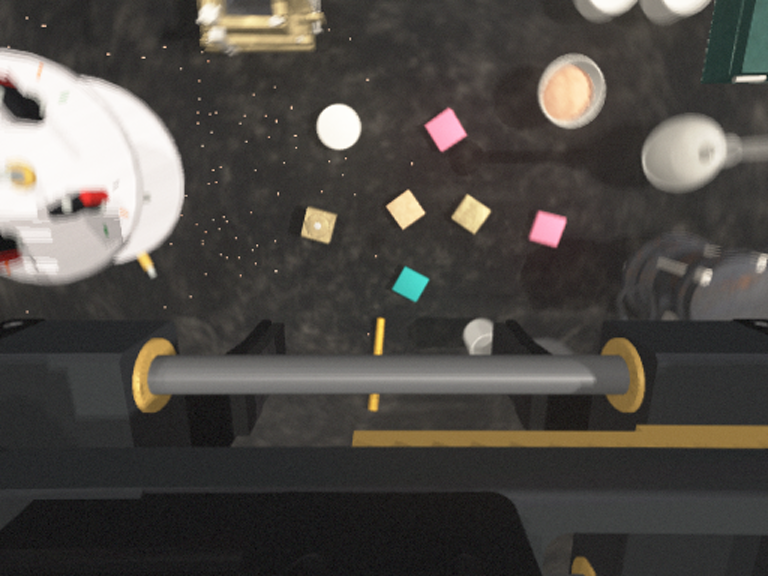

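>>> servo_tool(moves="0 0 0 0 0 0 -1;0 0 0 0 0 0 -1;0 0 0 0 0 0 -1")

```text
time_s: 1.68
tool_pos: [0.4688, -0.2693, 0.3461]
tool_rot: [-179.8, 0.2, -0.2]
force: [0.1, 1.1, -0.1]
grip_width: 0.0869
```

```bash
cat >> h.py <<'E'
def parts(c,zmin=0.004,zmax=0.03,show=True):
    """contours of small raised things -> centre, long-side yaw, size, mean colour"""
    P=cloud(c); z=P[:,:,2]; im=c["img"].astype(int)
    m=(np.nan_to_num(z,nan=-1)>zmin)&(np.nan_to_num(z,nan=1)<zmax)
    bright=im.max(2)>90
    m=cv2.morphologyEx((m&bright).astype(np.uint8),cv2.MORPH_OPEN,np.ones((3,3)))
    n,l,st,ce=cv2.connectedComponentsWithStats(m); out=[]
    for i in range(1,n):
        if st[i,4]<60: continue
        X=P[l==i]; zt=np.nanpercentile(X[:,2],70)
        cs,_=cv2.findContours((l==i).astype(np.uint8),cv2.RETR_EXTERNAL,cv2.CHAIN_APPROX_NONE)
        cn=max(cs,key=cv2.contourArea)[:,0].astype(float)
        Q=plane(c,cn,zt)[:,:2]
        (cx,cy),(w,h),a=cv2.minAreaRect(np.float32(Q*1000))
        if max(w,h)>60 or min(w,h)<20: continue
        r=dict(px=ce[i].round(0),c=(cx/1000,cy/1000),wh=(w,h),a=a,z=zt,col=im[l==i].mean(0).round(0))
        out.append(r)
        if show: print("px",r["px"],"xy %.4f %.4f"%r["c"],"wh %.0f %.0f"%(w,h),"ang %.1f"%a,"ztop %.4f"%zt,"rgb",r["col"])
    return out
E
python3 - <<'E'
from h import *
o=env.get_obs(); print(o["tool_pos"],o["tool_rot"],o["joint_velocities"].round(1))
c=shot("wrist"); save("w2",c,(180,50,400,215),3.6)
parts(c); print("top"); parts(shot("top"))
E
```

```text
[ 0.46875418 -0.26928226  0.34610244] [-179.79710931    0.21407567   -0.22384115] [ 0.3  0.1  0.1  0.2 -0.   0.1  1.6]
px [379.  59.] xy 0.6215 -0.4566 wh 58 58 ang 89.4 ztop 0.0272 rgb [227. 194. 161.]
px [223.  83.] xy 0.5899 -0.2118 wh 45 45 ang 88.5 ztop 0.0124 rgb [250. 248. 242.]
px [295.  84.] xy 0.5871 -0.3297 wh 34 33 ang 33.5 ztop 0.0082 rgb [249. 172. 196.]
px [268. 137.] xy 0.5001 -0.2862 wh 34 33 ang 36.1 ztop 0.0087 rgb [241. 216. 166.]
px [312. 141.] xy 0.4948 -0.3626 wh 34 32 ang 56.9 ztop 0.0082 rgb [225. 204. 151.]
px [210. 148.] xy 0.4834 -0.1857 wh 35 35 ang 74.2 ztop 0.0183 rgb [207. 184. 137.]
px [363. 150.] xy 0.4773 -0.4532 wh 35 32 ang 75.9 ztop 0.0083 rgb [248. 169. 193.]
px [272. 188.] xy 0.4101 -0.2932 wh 34 33 ang 62.4 ztop 0.0082 rgb [ 69. 199. 186.]
top
px [309. 174.] xy 0.5879 -0.2097 wh 44 42 ang 88.4 ztop 0.0139 rgb [246. 246. 245.]
px [303. 208.] xy 0.4799 -0.1839 wh 34 35 ang 73.6 ztop 0.0195 rgb [215. 200. 162.]
px [339. 231.] xy 0.4074 -0.2929 wh 34 32 ang 61.6 ztop 0.0094 rgb [ 98. 213. 211.]
```

View pics/w2.png

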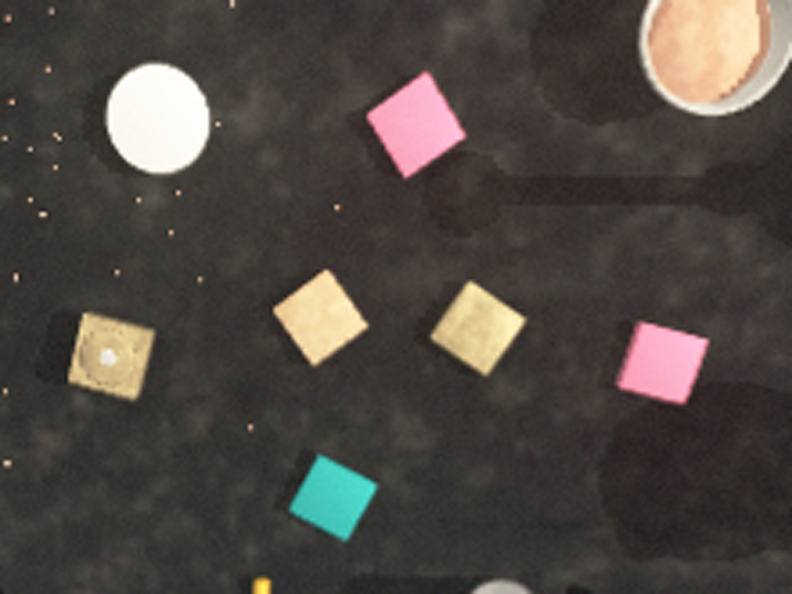

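Run:
```python
from h import *
plan(0.4935,-0.3625,0.06,-33)
```

```text
plan total shift [0.0263 0.094  0.2856] turn [-0.0048  0.0094  1.1418] rows>=7.2
```

>>> servo_tool(moves="0.009 0.031 0.02 0 0 0 -0.2;0.009 0.032 0.02 0 0 0 -0.2;0.008 0.031 0.02 0 0 0 -0.2;0 0 0.035 0 0 0.19 -0.2;0 0 0.035 0 0 0.19 -0.2;0 0 0.035 0 0 0.19 -0.2;0 0 0.035 0 0 0.19 -0.2;0 0 0.035 0 0 0.19 -0.2;0 0 0.035 0 0 0.19 -0.2;0 0 0.015 0 0 0 -0.2;0 0 0 0 0 0 -0.2;0 0 0 0 0 0 -0.2")

```text
time_s: 2.78
tool_pos: [0.4948, -0.3727, 0.0503]
tool_rot: [180.0, -0.1, -34.3]
force: [0.1, -0.3, 0.3]
grip_width: 0.0524
```

Run:
```python
from h import *
plan(0.4935,-0.3625,0.0145,-33)
c=shot("wrist"); save("w3",c,None,1.2)
```

```text
plan total shift [-0.0069 -0.0078  0.0358] turn [ 0.0013 -0.0037 -0.0468] rows>=0.9
```

View pics/w3.png

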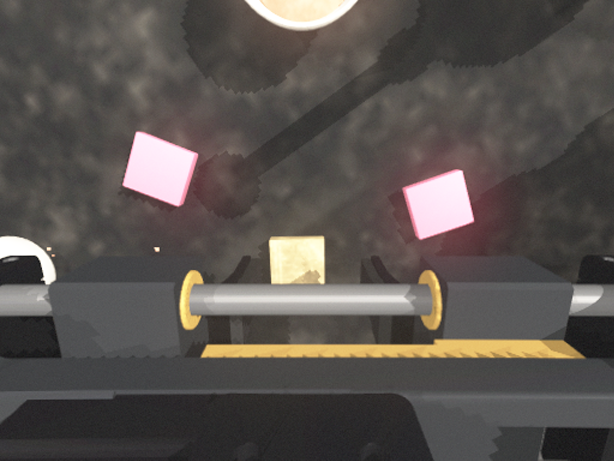

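>>> servo_tool(moves="-0.007 -0.008 0 0 0 -0.04 -0.2;0 0 0 0 0 0 -0.2;0 0 0 0 0 0 -0.2")

```text
time_s: 3.08
tool_pos: [0.4959, -0.3632, 0.0553]
tool_rot: [179.9, -0.5, -33.0]
force: [-0.0, -0.9, -0.2]
grip_width: 0.052
```

Run:
```python
from h import *
plan(0.4935,-0.3625,0.0145,-33)
```

```text
plan total shift [-0.0028  0.0007  0.0408] turn [ 0.0019 -0.0188 -0.001 ] rows>=1.0
```

>>> servo_tool(moves="-0.002 0 0.018 0 -0.01 0 -0.2;0 0 0.018 0 0 0 -0.2;0 0 0 0 0 0 -0.2;0 0 0 0 0 0 -0.2")

```text
time_s: 3.42
tool_pos: [0.4996, -0.3644, 0.0264]
tool_rot: [179.9, -1.0, -32.9]
force: [-0.5, -0.7, -0.2]
grip_width: 0.0522
```

Run:
```python
from h import *
plan(0.4935,-0.3625,0.0145,-33)
```

```text
plan total shift [-0.0064  0.0017  0.0118] turn [ 0.003  -0.0366  0.004 ] rows>=0.3
```

>>> servo_tool(moves="-0.006 0.002 0.005 0 -0.036 0 -0.2;0 0 0.005 0 0 0 -0.2;0 0 0.001 0 0 0 -0.2")

```text
time_s: 3.67
tool_pos: [0.495, -0.364, 0.0185]
tool_rot: [179.9, -0.2, -32.9]
force: [-0.8, 0.8, 0.2]
grip_width: 0.0522
```

Run:
```python
from h import *
plan(0.4935,-0.3625,0.0145,-33)
```

```text
plan total shift [-0.0021 -0.0004  0.004 ] turn [ 0.0039 -0.0082  0.0048] rows>=0.1
```

>>> servo_tool(moves="-0.002 0 0.004 0 -0.008 0 -0.2;0 0 0 0 0 0 1;0 0 0 0 0 0 1;0 0 0 0 0 0 1;0 0 0 0 0 0 1")

```text
time_s: 4.08
tool_pos: [0.4936, -0.3633, 0.015]
tool_rot: [179.9, -0.1, -32.9]
force: [1.1, 0.5, 0.1]
grip_width: 0.0335
```

Run:
```python
from h import *
plan(0.4935,-0.3625,0.0145,-33)
```

```text
plan total shift [-0.0005 -0.0007  0.0005] turn [ 0.004  -0.0018  0.0042] rows>=0.0
```

>>> servo_tool(moves="0 0 -0.03 0 0 0 1;0 0 -0.04 0 0 0 1;0 0 -0.04 0 0 0 1;0 0 -0.04 0 0 0 1;0 0 -0.04 0 0 0 1;0 0 0 0 0 0 1")

```text
time_s: 4.58
tool_pos: [0.4908, -0.3607, 0.2079]
tool_rot: [180.0, 0.6, -32.8]
force: [1.7, -0.6, 0.3]
grip_width: 0.0336
```

Run:
```python
from h import *
c=shot("top"); P=cloud(c); z=P[:,:,2]
for nm,(u0,v0,u1,v1) in {"white":(104,158,172,210),"blue":(104,206,172,262)}.items():
    m=np.zeros(z.shape,bool); m[v0:v1,u0:u1]=True
    im=c["img"].astype(int); 
    col=(im.min(2)>110) if nm=="white" else (im[:,:,2]-im[:,:,0]>60)
    cs,_=cv2.findContours((m&col).astype(np.uint8),cv2.RETR_EXTERNAL,cv2.CHAIN_APPROX_NONE)
    cn=max(cs,key=cv2.contourArea)[:,0].astype(float)
    Q=plane(c,cn,0.03)[:,:2]; print(nm,cv2.minAreaRect(np.float32(Q*1000)))
o=env.get_obs(); print(o["tool_pos"],o["tool_rot"],o["grip_width"])
plan(0.575,0.36,0.25,-33)
```

```text
white ((569.8423461914062, 320.7681884765625), (173.98828125, 138.09291076660156), 88.41831970214844)
blue ((415.822998046875, 314.91119384765625), (136.6240997314453, 172.57125854492188), 1.1571530103683472)
[ 0.48954316 -0.35983067  0.20433952] [179.96486586   0.89441359 -32.82979526] 0.033313523690165124
plan total shift [-0.3191 -0.6512 -0.0411] turn [0.0013 0.0312 0.006 ] rows>=17.4
```

>>> servo_tool(moves="0 0 -0.01 0 0.03 -0.23 1;0 0 -0.01 0 0 -0.23 1;0 0 -0.01 0 0 -0.23 1;0 0 -0.01 0 0 -0.23 1;0 0 -0.01 0 0 -0.23 1;0.003 -0.04 0 0 0 0 1;0.003 -0.04 0 0 0 0 1;0.003 -0.04 0 0 0 0 1;0.003 -0.04 0 0 0 0 1;0.003 -0.04 0 0 0 0 1;0.003 -0.04 0 0 0 0 1;0.003 -0.04 0 0 0 0 1;0.003 -0.04 0 0 0 0 1;0.003 -0.04 0 0 0 0 1;0.003 -0.04 0 0 0 0 1;0.003 -0.04 0 0 0 0 1;0.003 -0.04 0 0 0 0 1")

```text
time_s: 6.05
tool_pos: [0.5029, 0.1278, 0.2354]
tool_rot: [-179.8, 1.5, 0.5]
force: [1.1, -0.1, -1.1]
grip_width: 0.0332
```

Run:
```python
from h import *
o=env.get_obs(); print(o["tool_pos"],o["tool_rot"],o["grip_width"],o["qpos"].round(0))
plan(0.55,0.36,0.2,0)
P=cloud(shot("top"))
for b in [(95,120,135,160),(150,115,190,160)]:
    q=P[b[1]:b[3],b[0]:b[2]].reshape(-1,3); q=q[q[:,2]>0.02]; t=q[q[:,2]>np.nanpercentile(q[:,2],90)-0.01]; print(np.nanmax(q[:,2]),np.nanmedian(t,0), q.min(0),q.max(0))
```

```text
[0.50286703 0.12782122 0.23540881] [-179.83646725    1.53949493    0.47061932] 0.03323560833282965 [  20.    6.  -39.   99.    3.   78. -109.]
plan total shift [ 0.05   -0.2317  0.0347] turn [-0.0055  0.0538  0.0164] rows>=5.7
0.6439466697141141 [0.50647821 0.13288105 0.63288081] [0.48408048 0.10394492 0.12025986] [0.72494686 0.40191958 0.64394667]
0.6448868066315543 [0.49916429 0.08071789 0.64013601] [0.48283756 0.07108687 0.02008983] [0.75798803 0.25260349 0.64488681]
```

>>> servo_tool(moves="0.008 -0.038 0.005 0 0.05 0 1;0.008 -0.038 0.005 0 0 0 1;0.008 -0.038 0.005 0 0 0 1;0.008 -0.038 0.005 0 0 0 1;0.008 -0.038 0.005 0 0 0 1;0.008 -0.03 0.005 0 0 0 1;0 0 0 0 0 0 1;0 0 0 0 0 0 1")

```text
time_s: 6.77
tool_pos: [0.5391, 0.3604, 0.1945]
tool_rot: [-179.6, 0.9, 1.5]
force: [0.2, -0.1, -0.7]
grip_width: 0.0337
```

```bash
cat >> h.py <<'E'
def st(*t):
    o=env.get_obs(); print("t %.2f"%o["time_s"],o["tool_pos"].round(4),o["tool_rot"].round(1),"g %.4f"%o["grip_width"],"q",o["qpos"].round(0).astype(int).tolist(),"f",o["force"].round(1))
    if t: plan(*t)
E
python3 - <<'E'
from h import *
st(0.55,0.36,0.06,0)
c=shot("wrist"); save("w4",c,None,1.2); save("t4",shot("top"),(85,110,265,290),3.3)
E
```

```text
t 6.77 [0.5391 0.3604 0.1945] [-179.6    0.9    1.5] g 0.0337 q [-3, 26, -44, 85, 17, 77, -136] f [ 0.2 -0.1 -0.7]
plan total shift [0.013  0.0015 0.1343] turn [-0.0124  0.031   0.0525] rows>=3.2
```

View pics/w4.png

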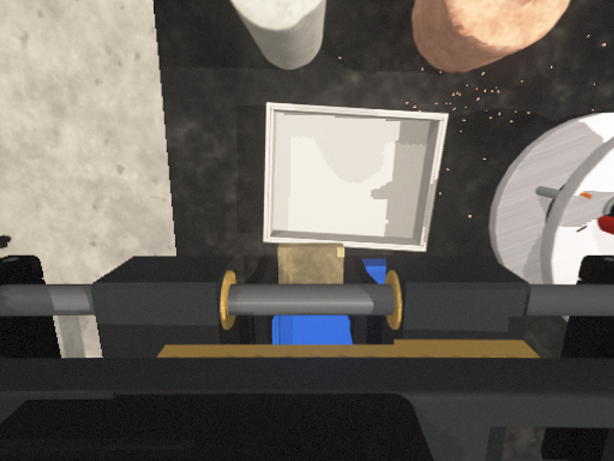

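View pics/t4.png

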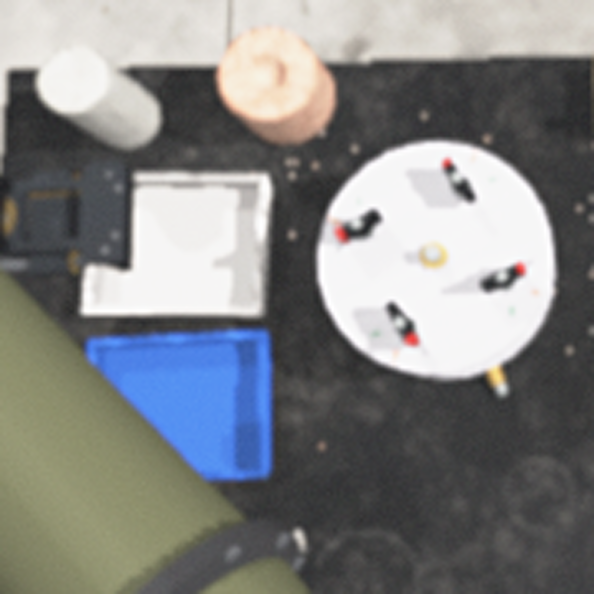

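Run:
```python
from h import *
c=shot("wrist")
Q=plane(c,np.array([(268,103),(447,113),(427,250),(264,242)])/1.2,0.03); print(Q.round(3),Q.mean(0).round(4))
# bottle height
P=cloud(shot("top")); q=P[115:165,95:137].reshape(-1,3); q=q[(q[:,2]>0.02)&(q[:,0]>0.63)]; print(np.nanpercentile(q,[1,50,99],axis=0).round(3))
P=cloud(c); print(P[20:60:10,200:270:15].round(3).tolist())
```

```text
[[0.636 0.399 0.03 ]
 [0.631 0.239 0.03 ]
 [0.501 0.241 0.03 ]
 [0.505 0.405 0.03 ]] [0.5683 0.3209 0.03  ]
[[0.633 0.346 0.024]
 [0.688 0.369 0.118]
 [0.724 0.409 0.127]]
[[[0.706, 0.428, -0.0], [0.672, 0.393, 0.124], [0.672, 0.382, 0.123], [0.673, 0.371, 0.123], [0.68, 0.361, 0.098]], [[0.696, 0.429, -0.001], [0.672, 0.397, 0.097], [0.669, 0.383, 0.111], [0.671, 0.373, 0.103], [0.679, 0.361, 0.072]], [[0.687, 0.429, -0.002], [0.678, 0.406, 0.039], [0.669, 0.387, 0.08], [0.671, 0.374, 0.075], [0.679, 0.361, 0.037]], [[0.676, 0.429, -0.0], [0.677, 0.412, -0.001], [0.67, 0.391, 0.036], [0.67, 0.376, 0.037], [0.678, 0.361, -0.0]]]
```

>>> servo_tool(moves="0.014 0.015 0.03 -0.01 0.03 0.05 1;0 0 0.035 0 0 0 1;0 0 0.035 0 0 0 1;0 0 0.02 0 0 0 1;0 0 0.0 0 0 0 1")

```text
time_s: 7.38
tool_pos: [0.5629, 0.3339, 0.079]
tool_rot: [180.0, -1.1, -1.0]
force: [-1.0, -0.8, -1.0]
grip_width: 0.0333
```

Run:
```python
from h import *
st(0.555,0.345,0.02,0)
```

```text
t 7.38 [0.5629 0.3339 0.079 ] [180.   -1.1  -1. ] g 0.0333 q [-3, 30, -40, 92, 22, 65, -139] f [-1.  -0.8 -1. ]
plan total shift [-0.0092 -0.011   0.0589] turn [ 0.0014 -0.0373 -0.0349] rows>=1.5
```

>>> servo_tool(moves="-0.008 -0.006 0.015 0 -0.035 -0.02 1;0 0 0.015 0 0 0 1;0 0 0.015 0 0 0 1;0 0 0.005 0 0 0 1;0 0 0.0 0 0 0 1")

```text
time_s: 7.8
tool_pos: [0.5587, 0.3374, 0.0292]
tool_rot: [180.0, -0.3, -0.7]
force: [-0.3, 0.3, -1.2]
grip_width: 0.0332
```

Run:
```python
from h import *
st(0.555,0.345,0.02,0)
```

```text
t 7.80 [0.5587 0.3374 0.0292] [180.   -0.3  -0.7] g 0.0332 q [-4, 34, -39, 94, 24, 61, -141] f [-0.3  0.3 -1.2]
plan total shift [-0.0038 -0.0076  0.0092] turn [ 0.0002 -0.0121 -0.0252] rows>=0.3
```

>>> servo_tool(moves="-0.003 -0.004 0.007 0 -0.01 0 1;0 0 0.002 0 0 0 1;0 0 0 0 0 0 0;0 0 0 0 0 0 0;0 0 0 0 0 0 0;0 0 -0.02 0 0 0 0;0 0 -0.04 0 0 0 0;0 0 -0.04 0 0 0 0;0 0 -0.04 0 0 0 0;0 0 -0.03 0 0 0 0;0 0 0 0 0 0 0")

```text
time_s: 8.72
tool_pos: [0.5551, 0.3438, 0.1995]
tool_rot: [-179.9, -0.1, -0.6]
force: [-0.0, 1.9, 1.0]
grip_width: 0.0433
```

Run:
```python
from h import *
st(0.48,0.1,0.3,-20)
c=shot("wrist"); save("w5",c,None,1.2)
```

```text
t 8.72 [0.5551 0.3438 0.1995] [-1.799e+02 -1.000e-01 -6.000e-01] g 0.0433 q [-2, 25, -43, 84, 17, 77, -137] f [-0.   1.9  1. ]
plan total shift [-0.0724  0.2444 -0.1013] turn [-0.0053 -0.004   0.6782] rows>=6.6
```

View pics/w5.png

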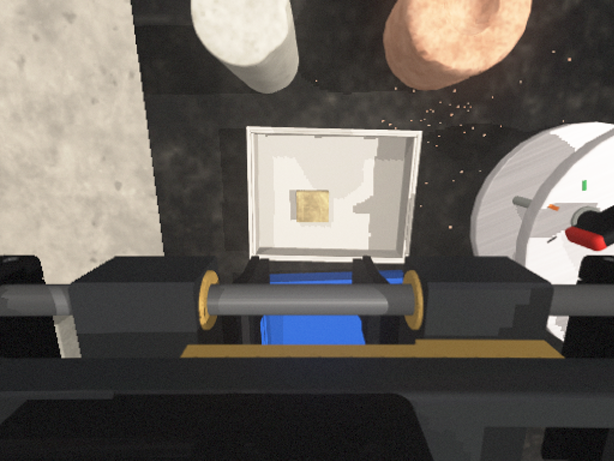

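>>> servo_tool(moves="-0.012 0.035 -0.016 0 0 0 0;-0.012 0.035 -0.016 0 0 0 0;-0.012 0.035 -0.016 0 0 0 0;-0.012 0.035 -0.016 0 0 0 0;-0.012 0.035 -0.016 0 0 0 0;-0.012 0.035 -0.016 0 0 0 0;-0.012 0.035 -0.016 0 0 0 0;-0.01 0.025 -0.016 0 0 0 0;0 0 0 0 0 0 0;0 0 0 0 0 0 0;0 0 0 0 0 0 0")

```text
time_s: 9.68
tool_pos: [0.45, 0.0609, 0.3159]
tool_rot: [180.0, 1.1, -0.7]
force: [0.1, 1.2, -0.1]
grip_width: 0.0431
```

Run:
```python
from h import *
st(0.46,0.068,0.33,0)
c=shot("wrist"); save("w6",c,None,1.5)
```

```text
t 9.68 [0.45   0.0609 0.3159] [180.    1.1  -0.7] g 0.0431 q [28, -6, -36, 100, -4, 86, -98] f [ 0.1  1.2 -0.1]
plan total shift [ 0.0097 -0.0072 -0.0143] turn [-0.0001  0.0369 -0.0227] rows>=0.4
```

View pics/w6.png

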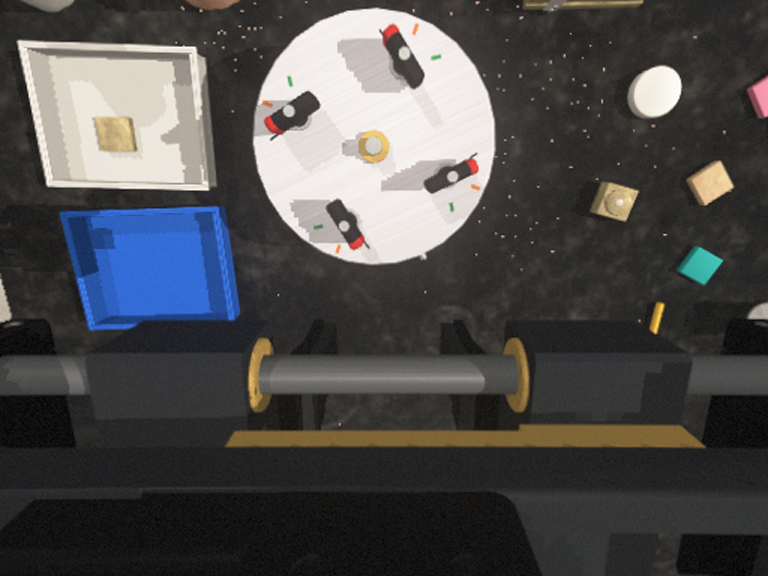

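```bash
cat >> h.py <<'E'
def knobs(c,show=True):
    im=c["img"]; hsv=cv2.cvtColor(im,cv2.COLOR_RGB2HSV); H,S,V=[hsv[:,:,i].astype(int) for i in range(3)]
    u0,v0,u1,v1=c["box"]; roi=np.zeros(H.shape,bool); roi[v0:v1,u0:u1]=True
    def blobs(m,lo,hi=1e9):
        n,l,s,ce=cv2.connectedComponentsWithStats((m&roi).astype(np.uint8)); return [(ce[i],s[i,4]) for i in range(1,n) if lo<=s[i,4]<=hi]
    org=blobs((H>=5)&(H<=16)&(S>90)&(V>150),4,80); grn=blobs((H>=40)&(H<=90)&(S>60)&(V>60),4,80)
    return org,grn
E
python3 - <<'E'
from h import *
c=shot("wrist"); c["box"]=(165,0,335,180)
im=c["img"]; m=(im.min(2)>110).astype(np.uint8)
m[:, :166]=0; m[:,335:]=0; m[180:]=0
cs,_=cv2.findContours(m,cv2.RETR_EXTERNAL,cv2.CHAIN_APPROX_NONE)
cn=max(cs,key=cv2.contourArea)[:,0].astype(float)
Q=plane(c,cn,0.1)[:,:2]; hull=cv2.convexHull(np.float32(Q))[:,0]
def fit(Q):
    A=np.c_[2*Q,np.ones(len(Q))]; b=(Q**2).sum(1); s=np.linalg.lstsq(A,b,rcond=None)[0]; return s[:2],np.sqrt(s[2]+s[:2]@s[:2])
C,r=fit(hull)
for _ in range(3):
    e=abs(np.linalg.norm(hull-C,axis=1)-r); C,r=fit(hull[e<0.003])
print("cover",C,r)
org,grn=knobs(c)
for n,b in (("org",org),("grn",grn)):
    for ce,a in b:
        p=plane(c,ce,0.1)[0,:2]; print(n,ce.round(1),a,p.round(4),"r %.4f az %.1f"%(np.linalg.norm(p-C),np.degrees(np.arctan2(*(p-C)[::-1]))))
print("port",plane(c,(373/1.5,146/1.5),0.12))
for uv in [(404,53),(291,111),(345,225),(452,177)]:
    u=np.array(uv)/1.5; p=plane(c,u,0.135)[0,:2]; print("cap",u.round(0),p.round(4),depth(c,u)[0].round(4),"r %.4f az %.1f"%(np.linalg.norm(p-C),np.degrees(np.arctan2(*(p-C)[::-1]))))
save("w7",c,(160,0,340,180),4)
E
```

```text
cover [0.53764703 0.07083139] 0.10104485428773055
org [277.5  18.2] 19 [0.6245 0.0369] r 0.0932 az -21.3
org [178.3  68.5] 17 [0.5717 0.1575] r 0.0931 az 68.6
org [317.6 124.2] 14 [ 0.5037 -0.0158] r 0.0930 az -111.4
org [225.4 165.1] 14 [0.4516 0.1053] r 0.0927 az 158.2
grn [291.5  37.2] 12 [0.6045 0.0201] r 0.0840 az -37.2
grn [193.2  52.8] 13 [0.5889 0.1379] r 0.0845 az 52.6
grn [301.5 137.7] 11 [0.4868 0.0044] r 0.0837 az -127.5
grn [212.4 150.6] 8 [0.4712 0.1217] r 0.0837 az 142.6
port [[0.53665753 0.07166253 0.12      ]]
cap [269.  35.] [0.5986 0.0477] [0.5986 0.0477 0.1351] r 0.0652 az -20.8
cap [194.  74.] [0.5611 0.1313] [0.561  0.1312 0.1354] r 0.0649 az 68.8
cap [230. 150.] [0.4765 0.0947] [0.4767 0.0946 0.1365] r 0.0656 az 158.7
cap [301. 118.] [0.5126 0.0106] [0.5127 0.0108 0.1361] r 0.0652 az -112.6
```

View pics/w7.png

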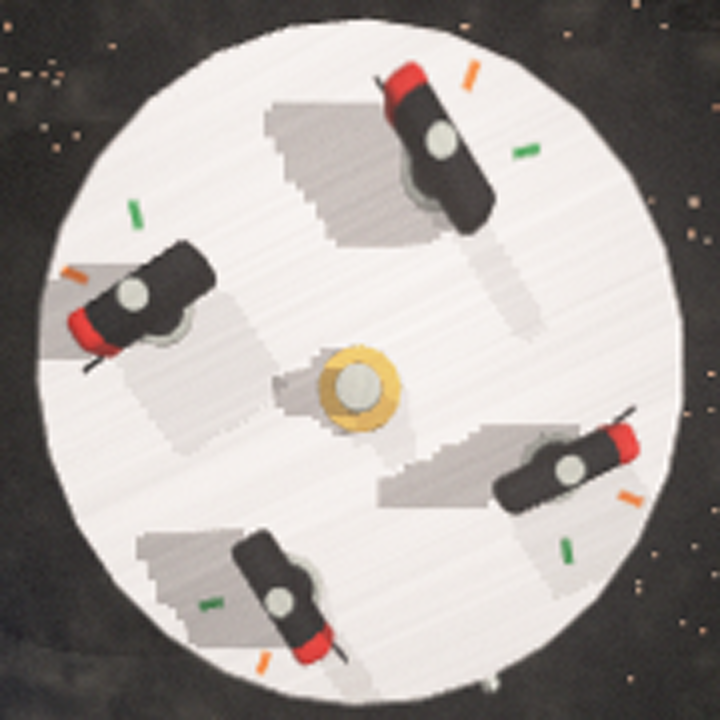

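```bash
cat >> h.py <<'E'
KC=np.array([0.5365,0.0705]); AZ=-21.5
def kc(k): a=np.radians(AZ+90*k); return KC+0.066*np.array([np.cos(a),np.sin(a)])
def red(c):
    """red tips -> turn of each knob (A,B,C,D = az -21.5+90k)"""
    im=c["img"]; hsv=cv2.cvtColor(im,cv2.COLOR_RGB2HSV); H,S,V=[hsv[:,:,i].astype(int) for i in range(3)]
    m=(((H<=4)|(H>=174))&(S>130)&(V>110)).astype(np.uint8)
    n,l,s,ce=cv2.connectedComponentsWithStats(m)
    for i in range(1,n):
        if s[i,4]<12: continue
        # bar around: dark pixels of top face
        p=plane(c,ce[i],0.135)[0,:2]
        d=[np.linalg.norm(p-kc(k)) for k in range(4)]; k=int(np.argmin(d))
        if d[k]>0.03: continue
        v=p-kc(k); yaw=np.degrees(np.arctan2(v[1],v[0])); t=1+np.radians((AZ+90*k-yaw+180)%360-180)
        print("knob","ABCD"[k],"px",ce[i].round(0),s[i,4],"tip r %.4f yaw %.1f turn %.2f"%(d[k],yaw,t))
E
python3 - <<'E'
from h import *
print([kc(k).round(4).tolist() for k in range(4)])
red(shot("wrist")); print("top"); red(shot("top"))
a=kc(0); st(a[0],a[1],0.2,27)
E
```

```text
[[0.5979, 0.0463], [0.5607, 0.1319], [0.4751, 0.0947], [0.5123, 0.0091]]
knob A px [262.  20.] 63 tip r 0.0181 yaw 35.6 turn 0.00
knob B px [183.  83.] 64 tip r 0.0163 yaw 123.3 turn 0.04
knob D px [317. 110.] 48 tip r 0.0172 yaw -58.9 turn 0.08
knob C px [239. 161.] 49 tip r 0.0156 yaw -141.1 turn -0.05
top
t 9.88 [0.4498 0.0627 0.3155] [-179.9    1.1   -0.4] g 0.0434 q [28, -6, -36, 100, -4, 86, -97] f [-0.7 -0.1 -0.2]
plan total shift [0.1505 0.0154 0.1125] turn [-0.0119  0.0388 -0.9574] rows>=4.5
```

>>> servo_tool(moves="0.03 0.003 0.02 0 0.03 0 0;0.03 0.003 0.02 0 0 0 0;0.03 0.003 0.02 0 0 0 0;0.03 0.003 0.02 0 0 0 0;0.015 0 0.02 0 0 -0.22 0;0 0 0 0 0 -0.22 0;0 0 0 0 0 -0.22 0;0 0 0 0 0 -0.22 0;0 0 0 0 0 -0.22 0;0 0 0 0 0 0 0;0 0 0 0 0 0 0")

```text
time_s: 10.8
tool_pos: [0.5905, 0.0658, 0.2002]
tool_rot: [-178.9, 0.3, 33.7]
force: [-0.0, 0.0, 0.8]
grip_width: 0.0436
```

Run:
```python
from h import *
a=kc(0); st(a[0],a[1],0.15,32)
save("w8",shot("wrist"),None,1.2)
```

```text
t 10.80 [0.5905 0.0658 0.2002] [-178.9    0.3   33.7] g 0.0436 q [26, 18, -42, 92, 11, 75, -74] f [-0.   0.   0.8]
plan total shift [-0.0043  0.0213  0.0498] turn [-0.038   0.0127  0.0591] rows>=1.3
```

View pics/w8.png

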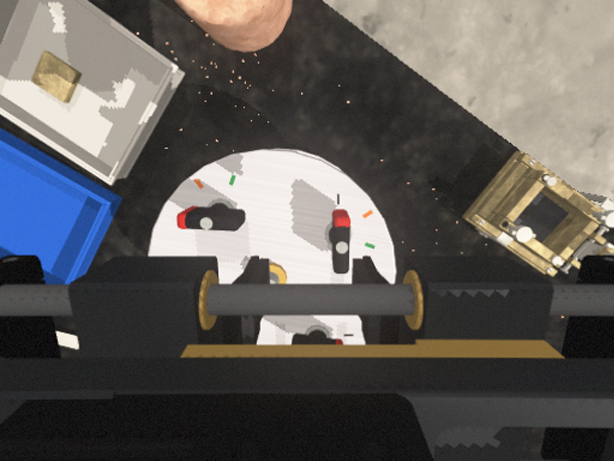

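>>> servo_tool(moves="-0.004 0.018 0.02 -0.03 0.01 0.05 0;0 0 0.02 0 0 0 0;0 0 0 0 0 0 0;0 0 0 0 0 0 0")

```text
time_s: 11.18
tool_pos: [0.598, 0.051, 0.1601]
tool_rot: [-179.9, -0.1, 31.9]
force: [0.4, -0.7, 0.5]
grip_width: 0.0436
```

Run:
```python
from h import *
a=kc(0); st(a[0],a[1],0.12,32)
save("w9",shot("wrist"),None,1.2)
```

```text
t 11.18 [0.598  0.051  0.1601] [-1.799e+02 -1.000e-01  3.190e+01] g 0.0436 q [26, 20, -41, 95, 13, 71, -75] f [ 0.4 -0.7  0.5]
plan total shift [-0.0026  0.004   0.0401] turn [-0.0052 -0.0035 -0.0046] rows>=1.0
```

View pics/w9.png

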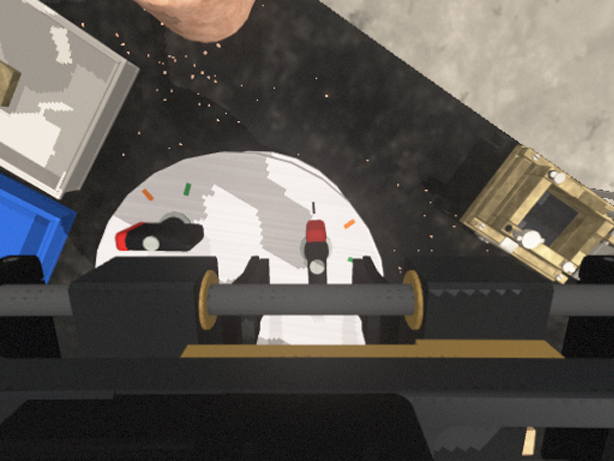

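>>> servo_tool(moves="-0.002 0.003 0.018 0 0 0 0;0 0 0.018 0 0 0 0;0 0 0.002 0 0 0 0;0 0 0 0 0 0 0")

```text
time_s: 11.57
tool_pos: [0.6005, 0.0501, 0.1269]
tool_rot: [180.0, -0.5, 31.8]
force: [-0.7, 0.4, 0.1]
grip_width: 0.0438
```

Run:
```python
from h import *
a=kc(0); st(a[0],a[1],0.119,32)
```

```text
t 11.57 [0.6005 0.0501 0.1269] [180.   -0.5  31.8] g 0.0438 q [26, 21, -40, 97, 15, 67, -76] f [-0.7  0.4  0.1]
plan total shift [-0.0043  0.0018  0.0078] turn [ 0.001  -0.0168 -0.0056] rows>=0.2
```

>>> servo_tool(moves="-0.004 0.002 0.006 0 -0.016 0 0;0 0 0 0 0 0 1;0 0 0 0 0 0 1;0 0 0 0 0 0 1;0 0 0 0 0 0 1;0 0 0 0 0 0 1", squeeze=30)

```text
time_s: 12.07
tool_pos: [0.6007, 0.047, 0.1259]
tool_rot: [179.8, -0.3, 31.8]
force: [-1.4, -0.6, -0.2]
grip_width: 0.0182
```

Run:
```python
from h import *
a=kc(0); st(a[0],a[1],0.12,-21.5)
```

```text
t 12.07 [0.6007 0.047  0.1259] [179.8  -0.3  31.8] g 0.0182 q [26, 21, -40, 97, 15, 67, -76] f [-1.4 -0.6 -0.2]
plan total shift [-0.0028 -0.0009  0.0058] turn [ 0.0025 -0.0141  1.8614] rows>=7.4
```

>>> servo_tool(moves="0 0 0.003 0 0 0 1;0 0 0 0 0 0 1;0 0 0 0 0 0 1")

```text
time_s: 12.32
tool_pos: [0.6007, 0.0484, 0.1238]
tool_rot: [179.8, -0.4, 31.9]
force: [-0.6, -1.1, 0.5]
grip_width: 0.0106
```

>>> servo_tool(moves="0 0 0 0 0 0.2 1;0 0 0 0 0 0.2 1;0 0 0 0 0 0.2 1;0 0 0 0 0 0.2 1;0 0 0 0 0 0.2 1;0 0 0 0 0 0.2 1;0 0 0 0 0 0.2 1;0 0 0 0 0 0 1")

```text
time_s: 12.98
tool_pos: [0.6009, 0.0475, 0.1238]
tool_rot: [-180.0, -0.4, -10.1]
force: [-0.8, 0.5, 1.9]
grip_width: 0.0109
```

Run:
```python
from h import *
a=kc(0); st(a[0],a[1],0.12,-21.5)
save("w10",shot("wrist"),None,1.2)
```

```text
t 12.98 [0.6009 0.0475 0.1238] [-180.    -0.4  -10.1] g 0.0109 q [20, 20, -33, 97, 12, 66, -116] f [-0.8  0.5  1.9]
plan total shift [-0.0028  0.0017  0.0038] turn [-0.003  -0.0149  0.3974] rows>=1.6
```

View pics/w10.png

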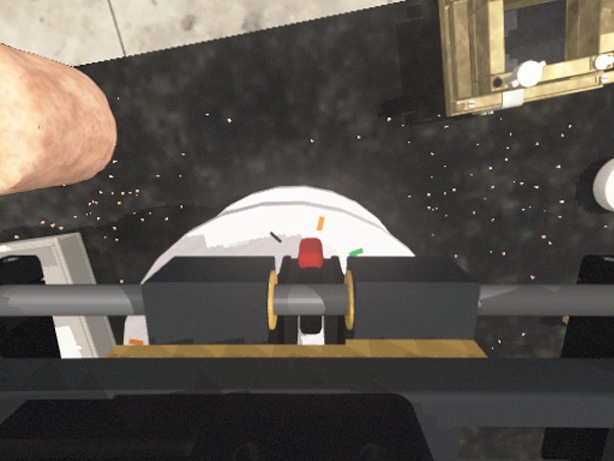

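>>> servo_tool(moves="0 0 0 0 0 0.19 1;0 0 0 0 0 0.15 1;0 0 0 0 0 0 1;0 0 0 0 0 0 1")

```text
time_s: 13.37
tool_pos: [0.6009, 0.0473, 0.1238]
tool_rot: [-179.9, -0.4, -19.2]
force: [-0.6, -0.1, 1.1]
grip_width: 0.011
```

Run:
```python
from h import *
a=kc(0); st(a[0],a[1],0.12,-21.5)
c=shot("wrist"); save("w11",c,(150,130,370,260),3.5)
```

```text
t 13.37 [0.6009 0.0473 0.1238] [-179.9   -0.4  -19.2] g 0.0110 q [19, 20, -32, 97, 11, 66, -125] f [-0.6 -0.1  1.1]
plan total shift [-0.0025  0.002   0.0038] turn [-0.0029 -0.0145  0.0788] rows>=0.3
```

View pics/w11.png

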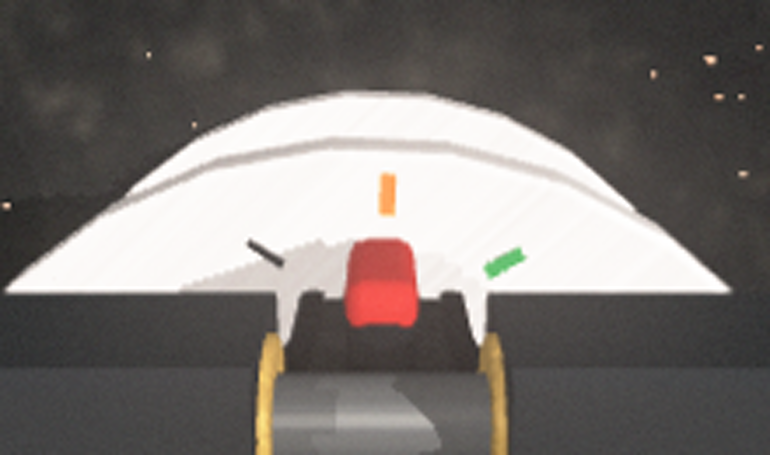

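>>> servo_tool(moves="0 0 0 0 0 0.09 1;0 0 0 0 0 0 1;0 0 0 0 0 0 1")

```text
time_s: 13.67
tool_pos: [0.6009, 0.0473, 0.1238]
tool_rot: [-179.9, -0.4, -21.4]
force: [-0.3, 0.1, 1.7]
grip_width: 0.0111
```

Run:
```python
from h import *
a=kc(0); st(a[0],a[1],0.12,-21.5)
c=shot("wrist"); save("w12",c,(150,130,370,260),3.5)
```

```text
t 13.67 [0.6009 0.0473 0.1238] [-179.9   -0.4  -21.4] g 0.0111 q [19, 20, -31, 97, 11, 66, -127] f [-0.3  0.1  1.7]
plan total shift [-0.0024  0.002   0.0038] turn [-0.0032 -0.0142  0.002 ] rows>=0.1
```

View pics/w12.png

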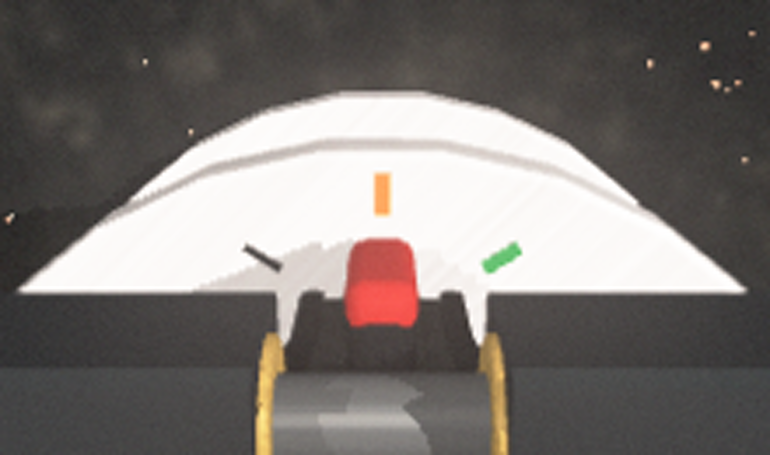

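>>> servo_tool(moves="0 0 0 0 0 0 0;0 0 0 0 0 0 0;0 0 0 0 0 0 0;0 0 0 0 0 0 0;0 0 -0.025 0 0 0 0;0 0 -0.025 0 0 0 0;-0.034 0 -0.01 0 0 -0.22 0;-0.031 0.013 0 0 0 -0.22 0;-0.029 0.018 0 0 0 -0.22 0;-0.026 0.022 0 0 0 -0.22 0;0 0 0 0 0 -0.22 0;0 0 0 0 0 -0.22 0;0 0 0 0 0 -0.22 0;0 0 0 0 0 -0.22 0;0 0 0 0 0 0 0;0 0 0 0 0 0 0")

```text
time_s: 15.05
tool_pos: [0.4723, 0.0196, 0.1831]
tool_rot: [179.6, -0.2, 31.4]
force: [-0.1, -1.0, 0.6]
grip_width: 0.0436
```

```bash
sed -i 's/KC=np.array(\[0.5365,0.0705\])/KC=np.array([0.537,0.0715])/' h.py
python3 - <<'E'
from h import *
a=kc(2); st(a[0],a[1],0.155,31)
c=shot("wrist"); save("w13",c,None,1.2)
E
```

```text
t 15.05 [0.4723 0.0196 0.1831] [179.6  -0.2  31.4] g 0.0436 q [29, 0, -34, 110, 0, 70, -64] f [-0.1 -1.   0.6]
plan total shift [ 0.0424 -0.0635  0.0279] turn [ 0.0122 -0.0067  0.0139] rows>=1.9
```

View pics/w13.png

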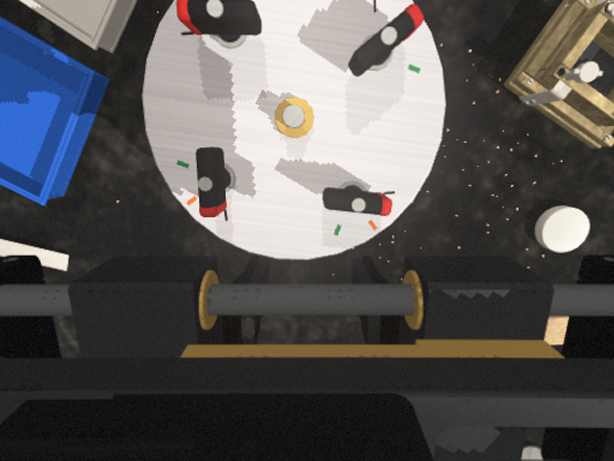

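>>> servo_tool(moves="0.021 -0.031 0.005 0 0 0 0;0.02 -0.03 0.005 0 0 0 0;0 0 0 0 0 0 0;0 0 0 0 0 0 0")

```text
time_s: 15.43
tool_pos: [0.477, 0.094, 0.1727]
tool_rot: [179.6, -0.3, 30.6]
force: [0.2, -1.5, 0.4]
grip_width: 0.0434
```

Run:
```python
from h import *
a=kc(2); st(a[0],a[1],0.12,31)
c=shot("wrist"); save("w14",c,None,1.2); red(c)
```

```text
t 15.43 [0.477  0.094  0.1727] [179.6  -0.3  30.6] g 0.0434 q [24, 2, -39, 110, 2, 68, -75] f [ 0.2 -1.5  0.4]
plan total shift [-0.0006 -0.0026  0.0527] turn [ 0.0138 -0.0098 -0.0144] rows>=1.3
knob B px [246.  78.] 187 tip r 0.0169 yaw 121.7 turn 0.07
knob A px [436.  77.] 199 tip r 0.0167 yaw -14.2 turn 0.87
knob C px [256. 234.] 71 tip r 0.0150 yaw -146.8 turn 0.04
```

View pics/w14.png

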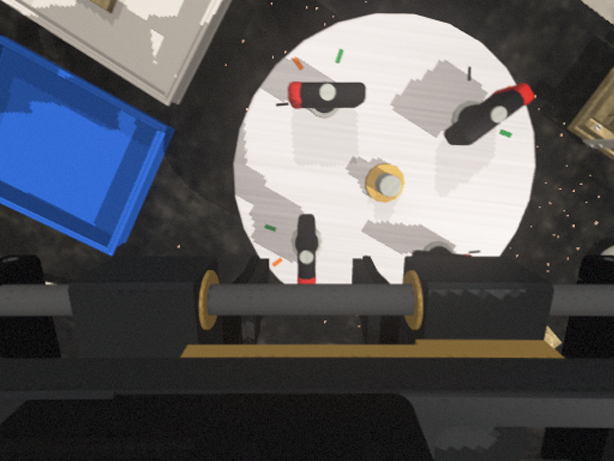

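>>> servo_tool(moves="-0.001 -0.002 0.02 0.01 -0.01 0 0;-0.001 0 0.02 0 -0.01 0 0;-0.001 0 0.008 0 -0.01 0 0;0 0 0 0 0 0 0")

```text
time_s: 15.82
tool_pos: [0.475, 0.0922, 0.1245]
tool_rot: [179.8, 0.5, 30.2]
force: [-0.4, 1.3, -0.2]
grip_width: 0.0436
```

Run:
```python
from h import *
a=kc(2); st(a[0],a[1],0.12,31)
```

```text
t 15.82 [0.475  0.0922 0.1245] [179.8   0.5  30.2] g 0.0436 q [23, 6, -39, 112, 4, 64, -78] f [-0.4  1.3 -0.2]
plan total shift [ 0.0023 -0.0027  0.0045] turn [ 0.0064  0.016  -0.0278] rows>=0.1
```

>>> servo_tool(moves="0.002 -0.002 0.003 0 0.016 -0.02 0;0 0 0 0 0 0 1;0 0 0 0 0 0 1;0 0 0 0 0 0 1;0 0 0 0 0 0 1;0 0 0 0 0 0 1;0 0 0 0 0 0 1;0 0 0 0 0 0 1;0 0 0 0 0 0 1")

```text
time_s: 16.57
tool_pos: [0.4766, 0.0959, 0.1244]
tool_rot: [179.9, -0.2, 30.6]
force: [0.3, -0.3, -2.1]
grip_width: 0.0109
```

Run:
```python
from h import *
a=kc(2); st(a[0],a[1],0.12,-21.5)
```

```text
t 16.57 [0.4766 0.0959 0.1244] [179.9  -0.2  30.6] g 0.0109 q [23, 6, -39, 113, 4, 63, -77] f [ 0.3 -0.3 -2.1]
plan total shift [-0.001  -0.0003  0.0044] turn [ 2.0000e-04 -8.9000e-03  1.8193e+00] rows>=7.3
```

>>> servo_tool(moves="0 0 0 0 0 0.2 1;0 0 0 0 0 0.2 1;0 0 0 0 0 0.2 1;0 0 0 0 0 0.2 1;0 0 0 0 0 0.2 1;0 0 0 0 0 0.2 1;0 0 0 0 0 0.2 1;0 0 0 0 0 0.2 1;0 0 0 0 0 0.05 1;0 0 0 0 0 0 1;0 0 0 0 0 0 1")

```text
time_s: 17.48
tool_pos: [0.4765, 0.0963, 0.1244]
tool_rot: [-179.9, -0.3, -18.7]
force: [-0.7, 0.4, -0.1]
grip_width: 0.0108
```

Run:
```python
from h import *
a=kc(2); st(a[0],a[1],0.12,-21.5)
```

```text
t 17.48 [0.4765 0.0963 0.1244] [-179.9   -0.3  -18.7] g 0.0108 q [21, 5, -36, 113, 4, 63, -126] f [-0.7  0.4 -0.1]
plan total shift [-0.0007  0.0009  0.0044] turn [-0.0025 -0.0089  0.0961] rows>=0.4
```

>>> servo_tool(moves="0 0 0 0 0 0.1 1;0 0 0 0 0 0 1;0 0 0 0 0 0 1")

```text
time_s: 17.73
tool_pos: [0.4765, 0.0963, 0.1244]
tool_rot: [-179.9, -0.3, -21.5]
force: [0.7, 0.5, -1.2]
grip_width: 0.0105
```

Run:
```python
from h import *
a=kc(2); st(a[0],a[1],0.12,-21.5)
```

```text
t 17.73 [0.4765 0.0963 0.1244] [-179.9   -0.3  -21.5] g 0.0105 q [20, 5, -36, 113, 4, 63, -129] f [ 0.7  0.5 -1.2]
plan total shift [-0.0007  0.0009  0.0044] turn [-0.0028 -0.0088  0.0004] rows>=0.1
```

>>> servo_tool(moves="0 0 0 0 0 0 0;0 0 0 0 0 0 0;0 0 0 0 0 0 0;0 0 0 0 0 0 0;0 0 -0.025 0 0 0 0;0 0 -0.025 0 0 0 0;0.022 -0.022 -0.01 0 0 0 0;0.022 -0.022 0 0 0 0 0;0.02 -0.02 0 0 0 0 0;0 0 0 0 0 -0.24 0;0 0 0 0 0 -0.24 0;0 0 0 0 0 -0.24 0;0 0 0 0 0 -0.24 0;0 0 0 0 0 -0.24 0;0 0 0 0 0 -0.24 0;0 0 0 0 0 -0.24 0;0 0 0 0 0 -0.24 0;0 0 0 0 0 -0.24 0;0 0 0 0 0 -0.24 0")

```text
time_s: 19.32
tool_pos: [0.5656, 0.1305, 0.1882]
tool_rot: [179.5, -0.2, 49.9]
force: [-0.4, -0.0, 0.2]
grip_width: 0.0438
```

>>> servo_tool(moves="0 0 0 0 0 -0.24 0;0 0 0 0 0 -0.24 0;0 0 0 0 0 -0.24 0;0 0 0 0 0 -0.24 0;0 0 0 0 0 -0.24 0;0 0 0 0 0 -0.24 0;0 0 0 0 0 -0.24 0;0 0 0 0 0 -0.24 0;0 0 0 0 0 -0.24 0;0 0 0 0 0 -0.2 0;0 0 0 0 0 0 0;0 0 0 0 0 0 0")

```text
time_s: 20.32
tool_pos: [0.5671, 0.1275, 0.1882]
tool_rot: [179.6, 0.5, 120.5]
force: [0.8, 0.2, -0.7]
grip_width: 0.0431
```

Run:
```python
from h import *
a=kc(1); st(a[0],a[1],0.155,122)
c=shot("wrist"); save("w15",c,None,1.2)
```

```text
t 20.32 [0.5671 0.1275 0.1882] [179.6   0.5 120.5] g 0.0431 q [33, 20, -58, 96, 18, 74, 1] f [ 0.8  0.2 -0.7]
plan total shift [ 0.008  -0.0026  0.0331] turn [ 0.013   0.0166 -0.0537] rows>=0.8
```

View pics/w15.png

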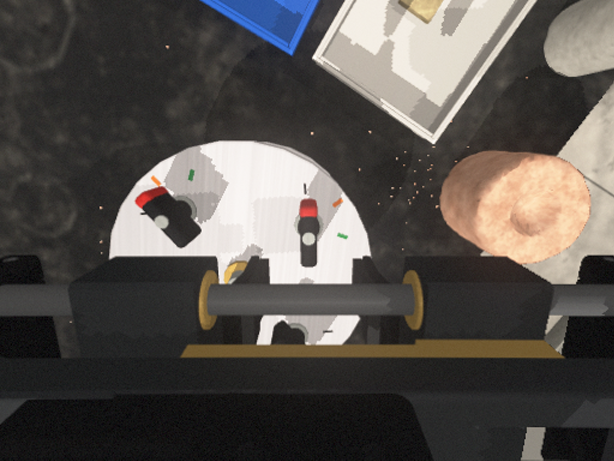

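>>> servo_tool(moves="0.007 -0.002 0.025 0.01 0.01 -0.05 0;0 0 0.02 0 0 0 0;0 0 0.015 0 0 0 0;0 0 0 0 0 0 0")

```text
time_s: 20.7
tool_pos: [0.564, 0.132, 0.1278]
tool_rot: [179.7, 0.4, 121.3]
force: [-0.4, -0.5, -0.3]
grip_width: 0.0437
```

Run:
```python
from h import *
a=kc(1); st(a[0],a[1],0.122,122)
c=shot("wrist"); save("w16",c,(100,100,420,270),2.4)
```

```text
t 20.70 [0.564  0.132  0.1278] [179.7   0.4 121.3] g 0.0437 q [31, 23, -57, 100, 21, 68, -1] f [-0.4 -0.5 -0.3]
plan total shift [ 0.0022 -0.002   0.0058] turn [ 0.0097  0.0124 -0.0239] rows>=0.2
```

View pics/w16.png

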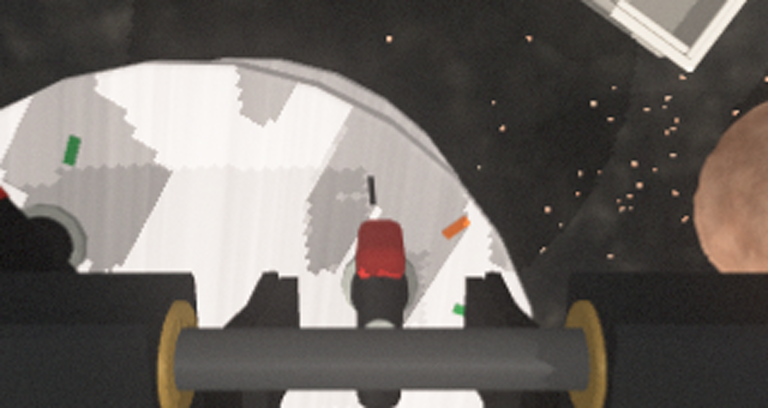

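>>> servo_tool(moves="0.002 -0.002 0.004 0.01 0.01 -0.02 0;0 0 0 0 0 0 1;0 0 0 0 0 0 1;0 0 0 0 0 0 1;0 0 0 0 0 0 1;0 0 0 0 0 0 1;0 0 0 0 0 0 1;0 0 0 0 0 0 1;0 0 0 0 0 0 1")

```text
time_s: 21.5
tool_pos: [0.5629, 0.1328, 0.1297]
tool_rot: [179.9, 0.3, 121.7]
force: [0.3, 0.6, -1.3]
grip_width: 0.0107
```

Run:
```python
from h import *
a=kc(1); st(a[0],a[1],0.12,68.5)
```

```text
t 21.50 [0.5629 0.1328 0.1297] [179.9   0.3 121.7] g 0.0107 q [31, 23, -57, 100, 21, 68, 0] f [ 0.3  0.6 -1.3]
plan total shift [ 0.001  -0.0014  0.0097] turn [0.0086 0.006  1.8571] rows>=7.4
```

>>> servo_tool(moves="0 0 0 0 0 0.2 1;0 0 0 0 0 0.2 1;0 0 0 0 0 0.2 1;0 0 0 0 0 0.2 1;0 0 0 0 0 0.2 1;0 0 0 0 0 0.2 1;0 0 0 0 0 0.2 1;0 0 0 0 0 0.2 1;0 0 0 0 0 0.08 1;0 0 0 0 0 0 1;0 0 0 0 0 0 1")

```text
time_s: 22.42
tool_pos: [0.5624, 0.1327, 0.1297]
tool_rot: [179.7, 0.1, 71.5]
force: [0.1, 0.4, -0.4]
grip_width: 0.011
```

Run:
```python
from h import *
a=kc(1); st(a[0],a[1],0.12,68.5)
```

```text
t 22.42 [0.5624 0.1327 0.1297] [1.797e+02 1.000e-01 7.150e+01] g 0.0110 q [24, 20, -47, 100, 16, 67, -47] f [ 0.1  0.4 -0.4]
plan total shift [-0.0002 -0.0012  0.0097] turn [0.0096 0.0047 0.103 ] rows>=0.4
```

>>> servo_tool(moves="0 0 0 0 0 0.107 1;0 0 0 0 0 0 1;0 0 0 0 0 0 1")

```text
time_s: 22.67
tool_pos: [0.5623, 0.1328, 0.1297]
tool_rot: [179.7, 0.1, 68.6]
force: [-0.9, -0.1, -0.3]
grip_width: 0.0107
```

Run:
```python
from h import *
a=kc(1); st(a[0],a[1],0.12,68.5)
c=shot("wrist"); save("w17",c,(150,130,370,260),3.5)
```

```text
t 22.67 [0.5623 0.1328 0.1297] [1.797e+02 1.000e-01 6.860e+01] g 0.0107 q [24, 20, -47, 100, 16, 67, -50] f [-0.9 -0.1 -0.3]
plan total shift [-0.0002 -0.0011  0.0097] turn [0.0093 0.0045 0.0023] rows>=0.2
```

View pics/w17.png

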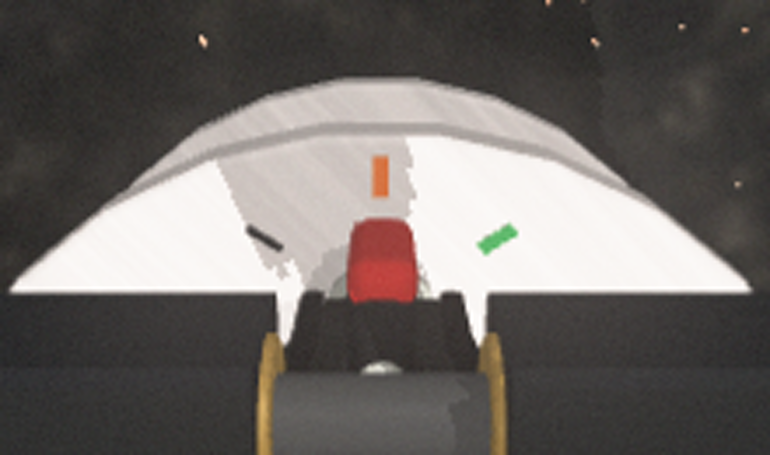

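>>> servo_tool(moves="0 0 0 0 0 0 0;0 0 0 0 0 0 0;0 0 0 0 0 0 0;0 0 0 0 0 0 0;0 0 -0.025 0 0 0 0;0 0 -0.02 0 0 0 0;-0.033 0 -0.01 0 0 0 0;-0.033 0 0 0 0 0 0;-0.033 0 0 0 0 0 0;-0.03 0 0 0 0 0 0;0 0 0 0 0 -0.22 0;0 0 0 0 0 -0.22 0;0 0 0 0 0 -0.22 0;0 0 0 0 0 -0.22 0;0 0 0 0 0 -0.22 0;0 0 0 0 0 -0.22 0;0 0 0 0 0 -0.22 0;0 0 0 0 0 -0.22 0;0 0 0 0 0 0 0;0 0 0 0 0 0 0")

```text
time_s: 24.38
tool_pos: [0.5157, 0.0085, 0.1886]
tool_rot: [179.5, 0.5, 121.9]
force: [0.2, -0.1, -0.1]
grip_width: 0.0434
```

Run:
```python
from h import *
a=kc(3); st(a[0],a[1],0.15,121)
c=shot("wrist"); save("w18",c,None,1.2)
```

```text
t 24.38 [0.5157 0.0085 0.1886] [179.5   0.5 121.9] g 0.0434 q [43, 7, -50, 105, 6, 70, 23] f [ 0.2 -0.1 -0.1]
plan total shift [ 0.0032 -0.0019  0.0386] turn [0.0163 0.0186 0.0325] rows>=0.9
```

View pics/w18.png

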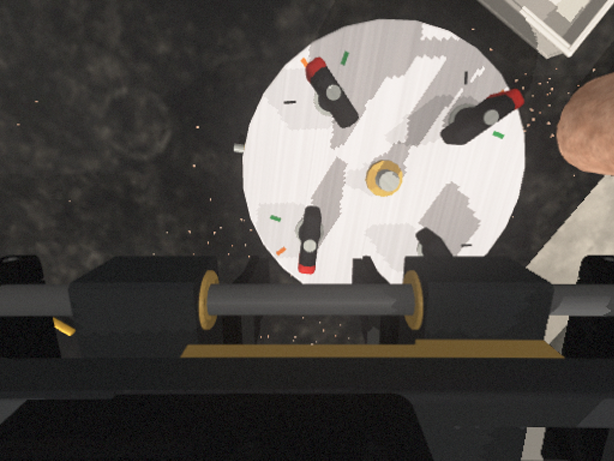

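>>> servo_tool(moves="0.003 -0.002 0.022 0.015 0.015 0.0 0;0 0 0.022 0 0 0 0;0 0 0.015 0 0 0 0;0 0 0 0 0 0 0")

```text
time_s: 24.77
tool_pos: [0.5146, 0.0098, 0.1295]
tool_rot: [179.8, 0.3, 121.3]
force: [-0.7, -0.8, -0.7]
grip_width: 0.0439
```

Run:
```python
from h import *
a=kc(3); st(a[0],a[1],0.122,121)
c=shot("wrist"); save("w19",c,(100,100,420,270),2.4)
```

```text
t 24.77 [0.5146 0.0098 0.1295] [179.8   0.3 121.3] g 0.0439 q [42, 11, -50, 108, 10, 64, 20] f [-0.7 -0.8 -0.7]
plan total shift [ 0.0012 -0.0014  0.0075] turn [0.0079 0.0109 0.0115] rows>=0.2
```

View pics/w19.png

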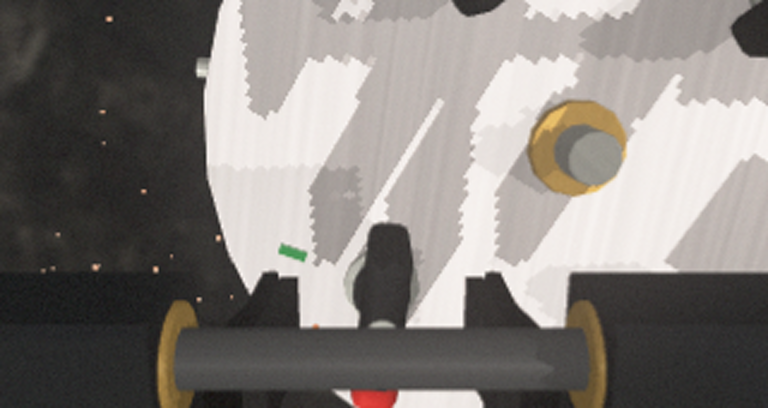

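>>> servo_tool(moves="0.001 -0.001 0.006 0.01 0.01 0.12 0;0 0 0 0 0 0 1;0 0 0 0 0 0 1;0 0 0 0 0 0 1;0 0 0 0 0 0 1;0 0 0 0 0 0 1;0 0 0 0 0 0 1;0 0 0 0 0 0 1;0 0 0 0 0 0 1")

```text
time_s: 25.57
tool_pos: [0.5148, 0.0093, 0.1299]
tool_rot: [180.0, 0.3, 117.8]
force: [1.1, -0.4, -2.6]
grip_width: 0.0106
```

Run:
```python
from h import *
a=kc(3); st(a[0],a[1],0.12,68.5)
```

```text
t 25.57 [0.5148 0.0093 0.1299] [180.    0.3 117.8] g 0.0106 q [41, 11, -49, 108, 10, 65, 16] f [ 1.1 -0.4 -2.6]
plan total shift [ 0.0017 -0.0014  0.0099] turn [0.0052 0.0093 1.7201] rows>=6.9
```

>>> servo_tool(moves="0 0 0 0 0 0.2 1;0 0 0 0 0 0.2 1;0 0 0 0 0 0.2 1;0 0 0 0 0 0.2 1;0 0 0 0 0 0.2 1;0 0 0 0 0 0.2 1;0 0 0 0 0 0.2 1;0 0 0 0 0 0.16 1;0 0 0 0 0 0 1;0 0 0 0 0 0 1")

```text
time_s: 26.4
tool_pos: [0.5137, 0.0092, 0.1299]
tool_rot: [179.9, 0.3, 71.3]
force: [-1.1, 0.2, -1.0]
grip_width: 0.0108
```

Run:
```python
from h import *
a=kc(3); st(a[0],a[1],0.12,68.5)
```

```text
t 26.40 [0.5137 0.0092 0.1299] [179.9   0.3  71.3] g 0.0108 q [36, 10, -44, 108, 8, 64, -29] f [-1.1  0.2 -1. ]
plan total shift [ 0.0006 -0.0012  0.0099] turn [0.0052 0.0104 0.0979] rows>=0.4
```

>>> servo_tool(moves="0 0 0 0 0 0.1 1;0 0 0 0 0 0 1;0 0 0 0 0 0 1")

```text
time_s: 26.65
tool_pos: [0.5137, 0.0092, 0.1299]
tool_rot: [179.9, 0.3, 68.8]
force: [0.2, -1.3, 0.0]
grip_width: 0.0111
```

>>> servo_tool(moves="0 0 0 0 0 0 0;0 0 0 0 0 0 0;0 0 0 0 0 0 0;0 0 0 0 0 0 0;0 0 -0.025 0 0 0 0;0 0 -0.04 0 0 0 0;0 0 -0.04 0 0 0 0;0 0 -0.03 0 0 0 0;0 0 0 0 0 0 0;0 0 0 0 0 0 0")

```text
time_s: 27.48
tool_pos: [0.5134, 0.0106, 0.2702]
tool_rot: [179.9, 0.2, 69.3]
force: [-0.0, -0.5, -1.3]
grip_width: 0.0433
```

Run:
```python
from h import *
a=kc(0); st(a[0],a[1],0.17,158.5)
c=shot("wrist"); save("w20",c,None,1.5)
save("t20",shot("top"),(160,130,280,240),6)
```

```text
t 27.48 [0.5134 0.0106 0.2702] [179.9   0.2  69.3] g 0.0433 q [38, 3, -44, 98, 2, 80, -26] f [-0.  -0.5 -1.3]
plan total shift [0.0647 0.0664 0.1001] turn [-3.1000e-03  8.2000e-03 -3.1131e+00] rows>=12.5
```

View pics/w20.png

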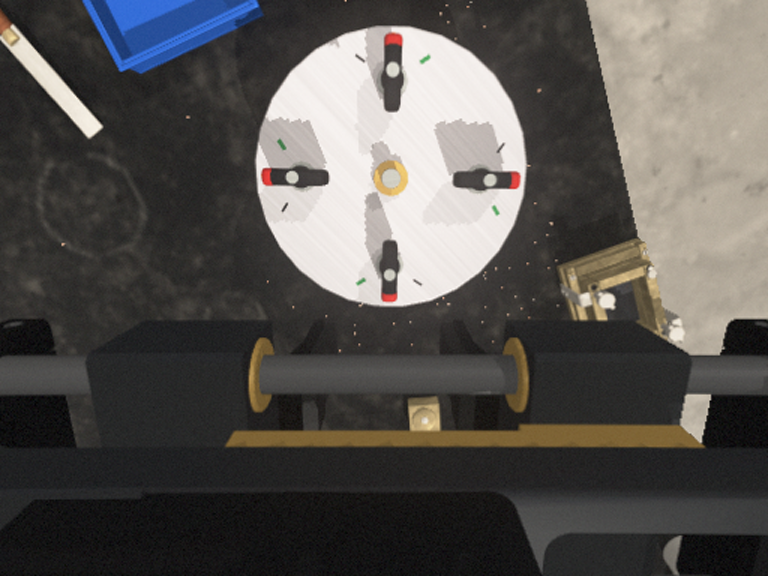

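>>> servo_tool(moves="0.021 0.022 0.02 0 0 0 0;0.021 0.022 0.02 0 0 0 0;0.021 0.02 0.02 0 0 0 0;0 0 0 0 0 -0.24 0;0 0 0 0 0 -0.24 0;0 0 0 0 0 -0.24 0;0 0 0 0 0 -0.24 0;0 0 0 0 0 -0.24 0;0 0 0 0 0 -0.24 0;0 0 0 0 0 -0.24 0;0 0 0 0 0 -0.24 0;0 0 0 0 0 -0.24 0;0 0 0 0 0 -0.24 0;0 0 0 0 0 -0.24 0;0 0 0 0 0 -0.24 0;0 0 0 0 0 -0.15 0;0 0 0 0 0 0 0;0 0 0 0 0 0 0")

```text
time_s: 29.08
tool_pos: [0.5808, 0.048, 0.1695]
tool_rot: [-179.0, -2.9, 159.5]
force: [1.0, 0.4, -0.0]
grip_width: 0.0434
```

Run:
```python
from h import *
a=kc(0); st(a[0],a[1],0.15,158.5)
c=shot("wrist"); save("w21",c,None,1.2)
```

```text
t 29.08 [0.5808 0.048  0.1695] [-179.    -2.9  159.5] g 0.0434 q [40, 26, -60, 94, 22, 77, 46] f [ 1.   0.4 -0. ]
plan total shift [-0.0177  0.0059  0.0186] turn [-0.0364 -0.1022  0.0357] rows>=0.6
```

View pics/w21.png

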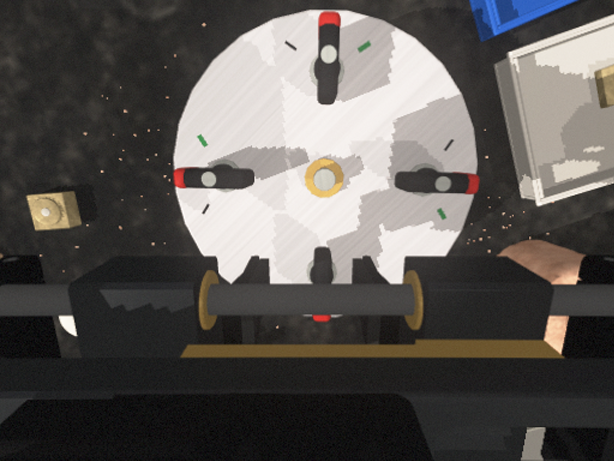

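>>> servo_tool(moves="-0.017 0.005 0 -0.036 -0.1 0.03 0;0 0 0 0 0 0 0;0 0 0 0 0 0 0")

```text
time_s: 29.38
tool_pos: [0.5973, 0.0467, 0.1666]
tool_rot: [-179.9, -0.2, 158.4]
force: [0.8, 0.3, -0.3]
grip_width: 0.0431
```

Run:
```python
from h import *
a=kc(0); st(a[0],a[1],0.123,158.5)
```

```text
t 29.38 [0.5973 0.0467 0.1666] [-179.9   -0.2  158.4] g 0.0431 q [40, 26, -60, 94, 23, 74, 45] f [ 0.8  0.3 -0.3]
plan total shift [-0.001   0.0011  0.0436] turn [-0.0027 -0.0074 -0.0035] rows>=1.0
```

>>> servo_tool(moves="-0.001 0.001 0.018 0 -0.01 0 0;0 0 0.018 0 0 0 0;0 0 0.006 0 0 0 0;0 0 0 0 0 0 0;0 0 0 0 0 0 0")

```text
time_s: 29.8
tool_pos: [0.597, 0.0476, 0.1241]
tool_rot: [-179.8, -0.1, 158.3]
force: [-1.1, 0.1, 0.4]
grip_width: 0.0439
```

Run:
```python
from h import *
a=kc(0); st(a[0],a[1],0.123,158.5)
```

```text
t 29.80 [0.597  0.0476 0.1241] [-1.798e+02 -1.000e-01  1.583e+02] g 0.0439 q [39, 28, -58, 97, 25, 70, 43] f [-1.1  0.1  0.4]
plan total shift [-0.0014  0.0002  0.0011] turn [-0.0076 -0.0039 -0.008 ] rows>=0.0
```

>>> servo_tool(moves="0 0 0 0 0 0 1;0 0 0 0 0 0 1;0 0 0 0 0 0 1;0 0 0 0 0 0 1;0 0 0 0 0 0 1;0 0 0 0 0 0 1;0 0 0 0 0 0 1;0 0 0 0 0 0 1;0 0 0 0 0 0.2 1;0 0 0 0 0 0.2 1;0 0 0 0 0 0.2 1;0 0 0 0 0 0.2 1;0 0 0 0 0 0.2 1;0 0 0 0 0 0.2 1;0 0 0 0 0 0.2 1;0 0 0 0 0 0.2 1;0 0 0 0 0 0.1 1;0 0 0 0 0 0.05 1;0 0 0 0 0 0 1")

```text
time_s: 31.38
tool_pos: [0.5994, 0.0489, 0.1277]
tool_rot: [179.9, 0.1, 105.8]
force: [0.0, 0.8, -0.9]
grip_width: 0.0107
```

Run:
```python
from h import *
a=kc(0); st(a[0],a[1],0.123,101.2); print(env.get_obs()["wrist_torque"])
```

```text
t 31.38 [0.5994 0.0489 0.1277] [1.799e+02 1.000e-01 1.058e+02] g 0.0107 q [32, 24, -48, 97, 19, 68, -5] f [ 0.   0.8 -0.9]
plan total shift [-0.0013 -0.0014  0.0047] turn [0.005  0.0048 0.1592] rows>=0.6
[ 0.01047488 -0.14751769  0.01975327]
```

Now push to the stop (small turns past it).

>>> servo_tool(moves="0 0 0 0 0 0.08 1;0 0 0 0 0 0.08 1;0 0 0 0 0 0.08 1;0 0 0 0 0 0.08 1;0 0 0 0 0 0.08 1")

```text
time_s: 31.8
tool_pos: [0.5995, 0.0491, 0.1278]
tool_rot: [179.8, 0.2, 94.4]
force: [0.1, -0.4, -0.3]
grip_width: 0.0119
```

Run:
```python
from h import *
a=kc(0); st(a[0],a[1],0.123,101.2); print(env.get_obs()["wrist_torque"])
```

```text
t 31.80 [0.5995 0.0491 0.1278] [179.8   0.2  94.4] g 0.0119 q [30, 23, -46, 97, 18, 68, -16] f [ 0.1 -0.4 -0.3]
plan total shift [-0.0017 -0.0013  0.0048] turn [ 0.0059  0.0065 -0.2371] rows>=0.9
[-0.01197324 -0.13640146  0.83483556]
```

>>> servo_tool(moves="0 0 0 0 0 0 0;0 0 0 0 0 0 0;0 0 0 0 0 0 0;0 0 0 0 0 0 0;0 0 -0.025 0 0 0 0;0 0 -0.025 0 0 0 0;0.014 -0.03 -0.01 0 0 0 0;0.014 -0.03 0 0 0 0 0;0.014 -0.03 0 0 0 0 0;0.013 -0.028 0 0 0 0 0;0 0 0 0 0 -0.24 0;0 0 0 0 0 -0.24 0;0 0 0 0 0 -0.24 0;0 0 0 0 0 -0.24 0;0 0 0 0 0 -0.24 0;0 0 0 0 0 -0.24 0;0 0 0 0 0 -0.24 0;0 0 0 0 0 -0.24 0;0 0 0 0 0 -0.22 0;0 0 0 0 0 0 0")

```text
time_s: 33.47
tool_pos: [0.4712, 0.0962, 0.1901]
tool_rot: [-179.7, 0.4, 158.6]
force: [-0.1, 0.3, -0.9]
grip_width: 0.0434
```

Run:
```python
from h import *
a=kc(2); st(a[0],a[1],0.16,158.5)
c=shot("wrist"); save("w22",c,None,1.2)
```

```text
t 33.47 [0.4712 0.0962 0.1901] [-179.7    0.4  158.6] g 0.0434 q [39, 2, -54, 108, 2, 71, 53] f [-0.1  0.3 -0.9]
plan total shift [-0.0041  0.0013  0.0301] turn [-0.0122  0.0138  0.004 ] rows>=0.7
```

View pics/w22.png

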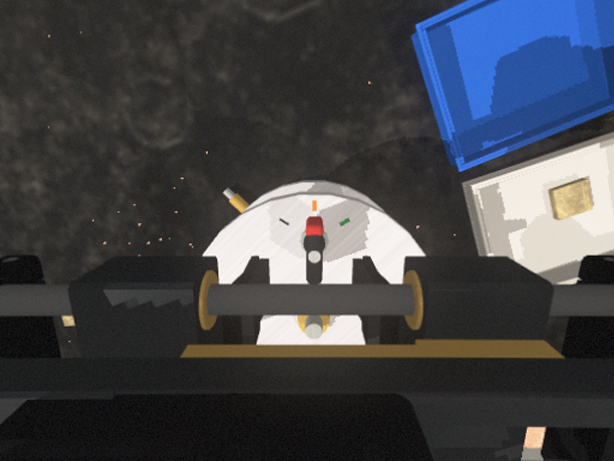

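>>> servo_tool(moves="-0.004 0.001 0.025 -0.01 0.01 0 0;0 0 0.022 0 0 0 0;0 0 0.015 0 0 0 0;0 0 0.003 0 0 0 0;0 0 0 0 0 0 0")

```text
time_s: 33.93
tool_pos: [0.4775, 0.0953, 0.1247]
tool_rot: [180.0, 0.4, 157.4]
force: [-0.3, 0.1, 1.1]
grip_width: 0.0432
```

Run:
```python
from h import *
a=kc(2); st(a[0],a[1],0.124,158.5)
```

```text
t 33.93 [0.4775 0.0953 0.1247] [180.    0.4 157.4] g 0.0432 q [37, 8, -54, 112, 7, 63, 47] f [-0.3  0.1  1.1]
plan total shift [ 0.0019 -0.0004  0.0006] turn [ 0.0005  0.0128 -0.0376] rows>=0.2
```

>>> servo_tool(moves="0 0 0 0 0 -0.03 1;0 0 0 0 0 0 1;0 0 0 0 0 0 1;0 0 0 0 0 0 1;0 0 0 0 0 0 1;0 0 0 0 0 0 1;0 0 0 0 0 0 1;0 0 0 0 0 0 1;0 0 0 0 0 0.2 1;0 0 0 0 0 0.2 1;0 0 0 0 0 0.2 1;0 0 0 0 0 0.2 1;0 0 0 0 0 0.2 1;0 0 0 0 0 0.2 1;0 0 0 0 0 0.2 1;0 0 0 0 0 0.2 1;0 0 0 0 0 0.1 1;0 0 0 0 0 0.05 1;0 0 0 0 0 0 1")

```text
time_s: 35.52
tool_pos: [0.4777, 0.0935, 0.1286]
tool_rot: [179.7, 0.6, 105.6]
force: [-0.7, -0.3, -1.3]
grip_width: 0.011
```

>>> servo_tool(moves="0 0 0 0 0 0.08 1;0 0 0 0 0 0.08 1;0 0 0 0 0 0.08 1;0 0 0 0 0 0.08 1;0 0 0 0 0 0.08 1")

```text
time_s: 35.93
tool_pos: [0.4775, 0.0936, 0.1286]
tool_rot: [179.6, 0.6, 94.2]
force: [-0.3, -0.7, -0.2]
grip_width: 0.0119
```

Run:
```python
from h import *
a=kc(2); st(a[0],a[1],0.123,101.2); print(env.get_obs()["wrist_torque"])
save("w23",shot("wrist"),(150,130,370,260),3.5)
```

```text
t 35.93 [0.4775 0.0936 0.1286] [179.6   0.6  94.2] g 0.0119 q [32, 6, -49, 112, 6, 64, -15] f [-0.3 -0.7 -0.2]
plan total shift [ 0.0023 -0.0017  0.0056] turn [ 0.0113  0.0218 -0.2427] rows>=1.0
[-0.05020434 -0.00967568  0.82414096]
```

View pics/w23.png

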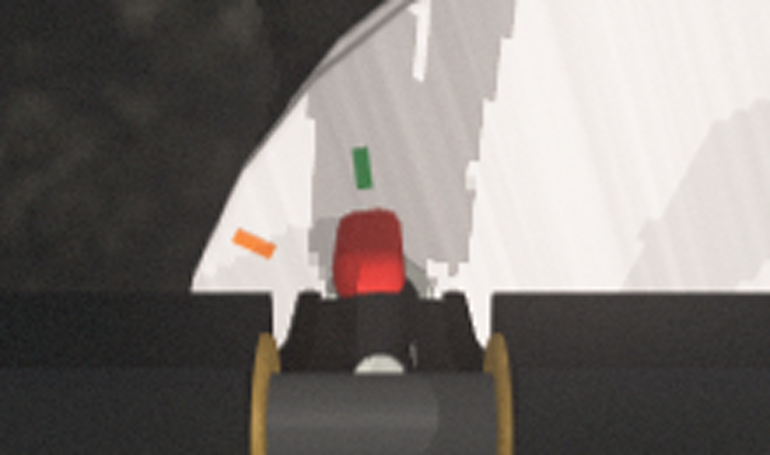

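>>> servo_tool(moves="0 0 0 0 0 0 0;0 0 0 0 0 0 0;0 0 0 0 0 0 0;0 0 0 0 0 0 0;0 0 -0.025 0 0 0 0;0 0 -0.025 0 0 0 0;0.011 0.028 -0.01 0 0 0 0;0.011 0.028 0 0 0 0 0;0.011 0.028 0 0 0 0 0;0 0 0 0 0 0.22 0;0 0 0 0 0 0.22 0;0 0 0 0 0 0.22 0;0 0 0 0 0 0.2 0;0 0 0 0 0 0 0;0 0 0 0 0 0 0")

```text
time_s: 37.23
tool_pos: [0.5636, 0.1335, 0.1908]
tool_rot: [179.5, 0.3, 68.4]
force: [-0.4, -0.2, -0.1]
grip_width: 0.0434
```

Run:
```python
from h import *
a=kc(1); st(a[0],a[1],0.16,68.5)
c=shot("wrist"); save("w24",c,None,1.2)
```

```text
t 37.23 [0.5636 0.1335 0.1908] [179.5   0.3  68.4] g 0.0434 q [22, 16, -45, 96, 12, 73, -47] f [-0.4 -0.2 -0.1]
plan total shift [-0.0013 -0.0023  0.0307] turn [ 0.0186  0.0088 -0.0019] rows>=0.7
```

View pics/w24.png

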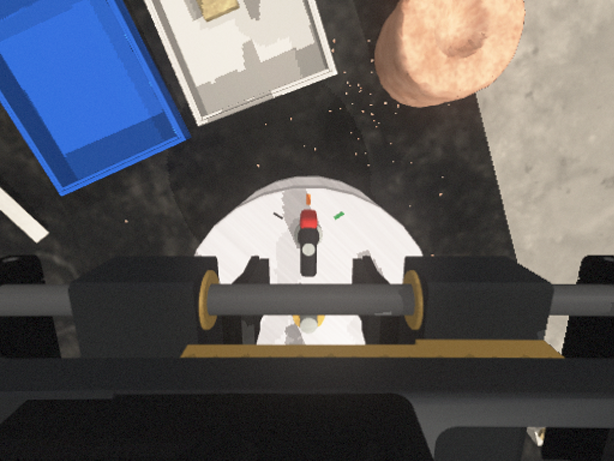

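>>> servo_tool(moves="-0.001 -0.002 0.025 0.015 0.01 0 0;0 0 0.022 0 0 0 0;0 0 0.015 0 0 0 0;0 0 0.003 0 0 0 0;0 0 0 0 0 0 0")

```text
time_s: 37.7
tool_pos: [0.563, 0.1327, 0.1256]
tool_rot: [179.7, -0.1, 69.0]
force: [-0.1, -0.9, -0.4]
grip_width: 0.0435
```

Run:
```python
from h import *
a=kc(1); st(a[0],a[1],0.124,68.5)
```

```text
t 37.70 [0.563  0.1327 0.1256] [ 1.797e+02 -1.000e-01  6.900e+01] g 0.0435 q [22, 19, -44, 100, 15, 66, -48] f [-0.1 -0.9 -0.4]
plan total shift [-0.0005 -0.0018  0.0016] turn [ 0.0116 -0.0051  0.0191] rows>=0.1
```

>>> servo_tool(moves="0 -0.001 0 0 0 0.02 1;0 0 0 0 0 0 1;0 0 0 0 0 0 1;0 0 0 0 0 0 1;0 0 0 0 0 0 1;0 0 0 0 0 0 1;0 0 0 0 0 0 1;0 0 0 0 0 0 1;0 0 0 0 0 0.2 1;0 0 0 0 0 0.2 1;0 0 0 0 0 0.2 1;0 0 0 0 0 0.2 1;0 0 0 0 0 0.2 1;0 0 0 0 0 0.2 1;0 0 0 0 0 0.2 1;0 0 0 0 0 0.2 1;0 0 0 0 0 0.1 1;0 0 0 0 0 0.05 1;0 0 0 0 0 0 1")

```text
time_s: 39.28
tool_pos: [0.5634, 0.1336, 0.1298]
tool_rot: [179.8, -0.6, 16.1]
force: [-0.8, 0.5, -0.1]
grip_width: 0.0108
```

>>> servo_tool(moves="0 0 0 0 0 0.08 1;0 0 0 0 0 0.08 1;0 0 0 0 0 0.08 1;0 0 0 0 0 0.08 1;0 0 0 0 0 0.08 1")

```text
time_s: 39.7
tool_pos: [0.5636, 0.1335, 0.1299]
tool_rot: [179.8, -0.6, 4.9]
force: [2.2, -0.1, -0.6]
grip_width: 0.0116
```

Run:
```python
from h import *
a=kc(1); st(a[0],a[1],0.123,11.2); print(env.get_obs()["wrist_torque"])
save("w25",shot("wrist"),(150,130,370,260),3.5)
```

```text
t 39.70 [0.5636 0.1335 0.1299] [179.8  -0.6   4.9] g 0.0116 q [14, 17, -35, 100, 11, 66, -109] f [ 2.2 -0.1 -0.6]
plan total shift [-0.0025  0.0004  0.0068] turn [ 0.0082 -0.0222 -0.2216] rows>=0.9
[ 0.06456106 -0.48977117  0.74505649]
```

View pics/w25.png

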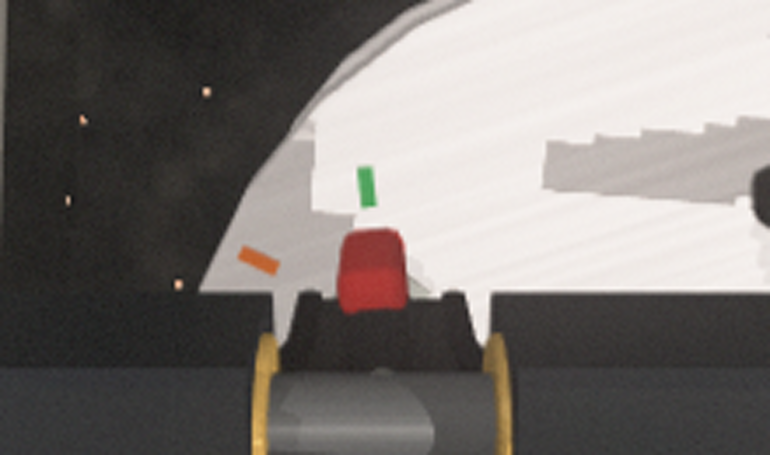

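>>> servo_tool(moves="0 0 0 0 0 0 0;0 0 0 0 0 0 0;0 0 0 0 0 0 0;0 0 0 0 0 0 0;0 0 -0.025 0 0 0 0;0 0 -0.025 0 0 0 0;-0.015 0.029 -0.01 0 0 0 0;-0.015 0.029 0 0 0 0 0;-0.015 0.029 0 0 0 0 0;-0.015 0.027 0 0 0 0 0;0 0 0 0 0 -0.24 0;0 0 0 0 0 -0.24 0;0 0 0 0 0 -0.24 0;0 0 0 0 0 -0.24 0;0 0 0 0 0 -0.24 0;0 0 0 0 0 -0.24 0;0 0 0 0 0 -0.24 0;0 0 0 0 0 -0.24 0;0 0 0 0 0 -0.22 0;0 0 0 0 0 0 0")

```text
time_s: 41.42
tool_pos: [0.5128, 0.0079, 0.1947]
tool_rot: [178.9, -0.3, 69.2]
force: [-0.0, 0.6, 0.0]
grip_width: 0.0437
```

Run:
```python
from h import *
a=kc(3); st(a[0],a[1],0.16,68.5)
c=shot("wrist"); save("w26",c,None,1.2)
```

```text
t 41.42 [0.5128 0.0079 0.1947] [178.9  -0.3  69.2] g 0.0437 q [28, 4, -33, 105, 3, 70, -27] f [-0.   0.6  0. ]
plan total shift [ 0.0018 -0.0014  0.0347] turn [ 0.0373 -0.0107  0.0247] rows>=0.8
```

View pics/w26.png

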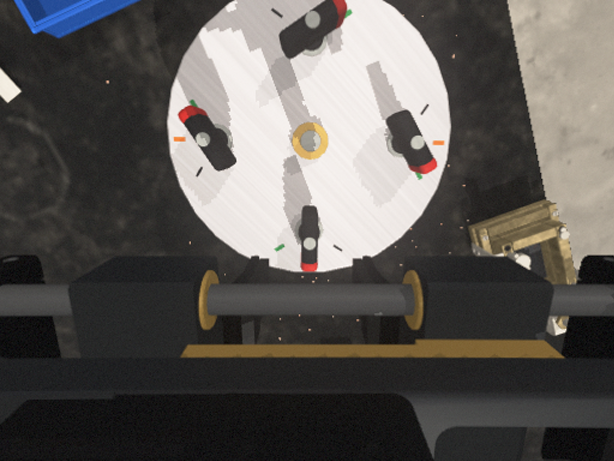

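Knobs A (right), C (left) and B (top) point at green; D (310,240) is still on orange. Next D.

>>> servo_tool(moves="0.001 -0.001 0.025 0.035 -0.01 0.02 0;0 0 0.025 0 0 0 0;0 0 0.015 0 0 0 0;0 0 0.003 0 0 0 0;0 0 0 0 0 0 0")

```text
time_s: 41.88
tool_pos: [0.515, 0.0089, 0.1266]
tool_rot: [179.7, -0.1, 67.4]
force: [0.5, -0.7, 0.6]
grip_width: 0.0433
```

Run:
```python
from h import *
a=kc(3); st(a[0],a[1],0.124,68.5)
```

```text
t 41.88 [0.515  0.0089 0.1266] [ 1.797e+02 -1.000e-01  6.740e+01] g 0.0433 q [27, 9, -33, 109, 5, 63, -31] f [ 0.5 -0.7  0.6]
plan total shift [ 0.0003 -0.0025  0.0026] turn [ 0.012  -0.0036 -0.0394] rows>=0.2
```

>>> servo_tool(moves="0 -0.002 0.001 0 0 -0.03 1;0 0 0 0 0 0 1;0 0 0 0 0 0 1;0 0 0 0 0 0 1;0 0 0 0 0 0 1;0 0 0 0 0 0 1;0 0 0 0 0 0 1;0 0 0 0 0 0 1;0 0 0 0 0 0.2 1;0 0 0 0 0 0.2 1;0 0 0 0 0 0.2 1;0 0 0 0 0 0.2 1;0 0 0 0 0 0.2 1;0 0 0 0 0 0.2 1;0 0 0 0 0 0.2 1;0 0 0 0 0 0.2 1;0 0 0 0 0 0.1 1;0 0 0 0 0 0.05 1;0 0 0 0 0 0 1")

```text
time_s: 43.47
tool_pos: [0.5139, 0.0104, 0.1296]
tool_rot: [179.8, -0.5, 15.5]
force: [-0.9, 0.8, 0.6]
grip_width: 0.0106
```

>>> servo_tool(moves="0 0 0 0 0 0.08 1;0 0 0 0 0 0.08 1;0 0 0 0 0 0.08 1;0 0 0 0 0 0.08 1;0 0 0 0 0 0.08 1")

```text
time_s: 43.88
tool_pos: [0.514, 0.0105, 0.1297]
tool_rot: [179.8, -0.5, 4.2]
force: [-1.1, 0.6, -0.7]
grip_width: 0.0116
```

Run:
```python
from h import *
a=kc(3); st(a[0],a[1],0.123,11.2); print(env.get_obs()["wrist_torque"])
```

```text
t 43.88 [0.514  0.0105 0.1297] [179.8  -0.5   4.2] g 0.0116 q [23, 8, -29, 109, 4, 63, -94] f [-1.1  0.6 -0.7]
plan total shift [-0.0013  0.0003  0.0067] turn [ 0.0092 -0.0174 -0.2435] rows>=1.0
[0.01642556 0.14971888 0.83323332]
```

>>> servo_tool(moves="0 0 0 0 0 0 0;0 0 0 0 0 0 0;0 0 0 0 0 0 0;0 0 0 0 0 0 0;0 0 -0.025 0 0 0 0;0 0 -0.025 0 0 0 0;-0.01 0 -0.035 0 0 0 0;-0.015 0 -0.035 0 0 0 0;-0.015 0 -0.035 0 0 0 0;-0.01 0 -0.02 0 0 0 0;0 0 0 0 0 0 0;0 0 0 0 0 0 0")

```text
time_s: 44.88
tool_pos: [0.4609, 0.0062, 0.3122]
tool_rot: [179.8, -0.6, 4.6]
force: [-0.3, -0.8, 0.2]
grip_width: 0.0434
```

Run:
```python
from h import *
st(0.5,-0.1,0.3,0)
c=shot("wrist"); save("w27",c,None,1.5); parts(c); print("top"); parts(shot("top"))
```

```text
t 44.88 [0.4609 0.0062 0.3122] [179.8  -0.6   4.6] g 0.0434 q [26, -6, -27, 101, -3, 84, -86] f [-0.3 -0.8  0.2]
plan total shift [0.0304 0.109  0.0128] turn [ 0.0054 -0.021   0.1607] rows>=2.7
px [45. 81.] xy 0.5568 0.3385 wh 37 32 ang 89.6 ztop 0.0107 rgb [201. 178. 129.]
px [403.  90.] xy 0.5894 -0.2090 wh 45 49 ang 4.4 ztop 0.0128 rgb [236. 231. 221.]
px [477.  97.] xy 0.5871 -0.3286 wh 35 35 ang 33.7 ztop 0.0083 rgb [235. 147. 168.]
px [436. 151.] xy 0.4997 -0.2842 wh 35 34 ang 35.5 ztop 0.0089 rgb [220. 189. 143.]
px [374. 157.] xy 0.4832 -0.1811 wh 39 34 ang 74.1 ztop 0.0184 rgb [183. 162. 120.]
px [428. 204.] xy 0.4099 -0.2915 wh 36 33 ang 61.2 ztop 0.0083 rgb [ 58. 174. 163.]
top
px [388. 160.] xy 0.6196 -0.4558 wh 57 54 ang 88.3 ztop 0.0274 rgb [237. 217. 195.]
px [309. 173.] xy 0.5878 -0.2112 wh 41 42 ang 87.4 ztop 0.0138 rgb [247. 247. 246.]
px [347. 173.] xy 0.5850 -0.3298 wh 33 33 ang 33.3 ztop 0.0101 rgb [248. 193. 219.]
px [134. 189.] xy 0.5538 0.3393 wh 35 32 ang 88.4 ztop 0.0117 rgb [232. 221. 186.]
px [335. 202.] xy 0.4968 -0.2871 wh 35 34 ang 42.3 ztop 0.0105 rgb [242. 228. 197.]
px [302. 208.] xy 0.4806 -0.1838 wh 34 34 ang 87.5 ztop 0.0193 rgb [217. 203. 165.]
px [390. 207.] xy 0.4746 -0.4535 wh 34 34 ang 84.8 ztop 0.0096 rgb [246. 187. 214.]
px [339. 231.] xy 0.4074 -0.2928 wh 34 32 ang 61.7 ztop 0.0097 rgb [ 98. 214. 212.]
```

View pics/w27.png

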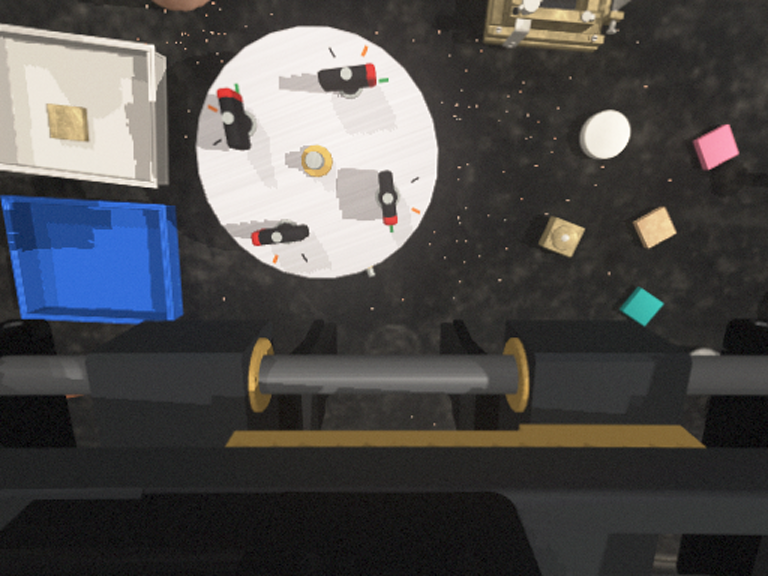

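>>> servo_tool(moves="0.001 0.031 0.02 0 -0.02 0 -0.3;0.001 0.032 0.02 0 0 0 -0.3;0.001 0.032 0.02 0 0 0 -0.3;0.001 0.032 0.02 0 0 0 -0.3;0.001 0.032 0.02 0 0 0 -0.3;0.001 0.028 0.02 0 0 -0.1 -0.3;0 0 0.015 0 0 -0.24 -0.3;0 0 0.015 0 0 -0.24 -0.3;0 0 0.01 0 0 -0.24 -0.3;0 0 0.01 0 0 -0.24 -0.3;0 0 0.01 0 0 -0.24 -0.3;0 0 0.01 0 0 -0.24 -0.3;0 0 0.01 0 0 -0.24 -0.3;0 0 0.01 0 0 -0.24 -0.3;0 0 0.01 0 0 -0.24 -0.3;0 0 0 0 0 -0.16 -0.3;0 0 0 0 0 0 -0.3;0 0 0 0 0 0 -0.3")

```text
time_s: 46.48
tool_pos: [0.4647, -0.1764, 0.0422]
tool_rot: [-176.7, -0.8, 77.6]
force: [-0.3, 0.1, 0.6]
grip_width: 0.0567
```

Run:
```python
from h import *
st(0.4825,-0.1825,0.07,74)
c=shot("wrist"); save("w28",c,None,1.2); parts(c)
```

```text
t 46.48 [ 0.4647 -0.1764  0.0422] [-176.7   -0.8   77.6] g 0.0567 q [38, 15, -22, 113, 6, 57, 1] f [-0.3  0.1  0.6]
plan total shift [-0.0017  0.0171 -0.0289] turn [-0.1174 -0.0259  0.125 ] rows>=0.8
px [286. 215.] xy 0.4838 -0.1772 wh 28 33 ang 74.3 ztop 0.0187 rgb [255. 254. 245.]
```

View pics/w28.png

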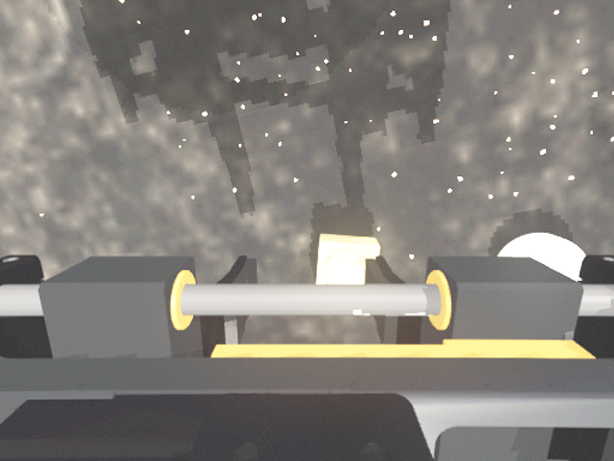

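>>> servo_tool(moves="-0.002 0.016 -0.005 -0.11 -0.025 0.11 -0.3;0 0 0 0 0 0 -0.3;0 0 0 0 0 0 -0.3")

```text
time_s: 46.78
tool_pos: [0.4795, -0.1816, 0.0449]
tool_rot: [-179.7, -0.1, 74.1]
force: [0.5, 0.1, -0.3]
grip_width: 0.0567
```

Run:
```python
from h import *
st(0.482,-0.1825,0.016,74)
```

```text
t 46.78 [ 0.4795 -0.1816  0.0449] [-1.797e+02 -1.000e-01  7.410e+01] g 0.0567 q [38, 14, -22, 113, 6, 54, -3] f [ 0.5  0.1 -0.3]
plan total shift [-0.0003  0.0028  0.0289] turn [-0.011  -0.002   0.0039] rows>=0.7
```

>>> servo_tool(moves="0 0.003 0.014 -0.01 0 0 -0.3;0 0 0.012 0 0 0 -0.3;0 0 0.002 0 0 0 -0.3;0 0 0 0 0 0 -0.3")

```text
time_s: 47.12
tool_pos: [0.482, -0.1823, 0.0163]
tool_rot: [-179.9, -0.0, 74.2]
force: [0.5, -0.9, -1.2]
grip_width: 0.0562
```

Run:
```python
from h import *
st(0.482,-0.1825,0.016,74)
save("w29",shot("wrist"),None,1.2)
```

```text
t 47.12 [ 0.482  -0.1823  0.0163] [-179.9   -0.    74.2] g 0.0562 q [37, 16, -22, 114, 8, 51, -4] f [ 0.5 -0.9 -1.2]
plan total shift [-0.0002  0.0001  0.0003] turn [-0.0049 -0.0016  0.0061] rows>=0.0
```

View pics/w29.png

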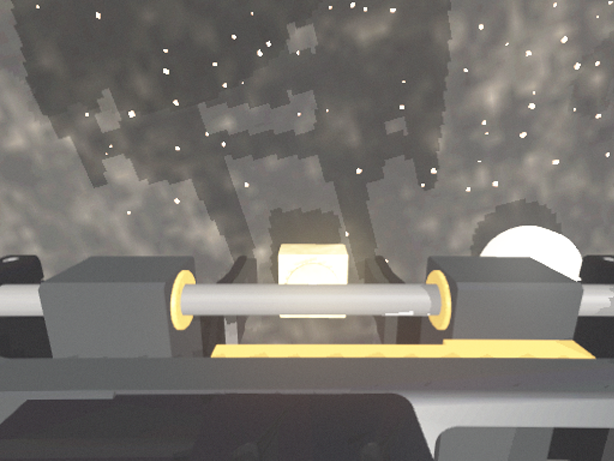

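>>> servo_tool(moves="0 0 0 0 0 0 1;0 0 0 0 0 0 1;0 0 0 0 0 0 1;0 0 0 0 0 0 1;0 0 0 0 0 0 1;0 0 0 0 0 0 1;0 0 -0.02 0 0 0 1;0 0 -0.04 0 0 0 1;0 0 -0.04 0 0 0 1;0 0 -0.04 0 0 0 1;0 0 -0.04 0 0 0 1;0 0 -0.02 0 0 0 1;0 0 0 0 0 0 1", squeeze=35)

```text
time_s: 48.25
tool_pos: [0.4767, -0.1806, 0.2195]
tool_rot: [-178.9, -0.2, 74.2]
force: [1.5, -0.2, -2.9]
grip_width: 0.0335
```

Run:
```python
from h import *
st(0.55,0.283,0.22,74)
```

```text
t 48.25 [ 0.4767 -0.1806  0.2195] [-178.9   -0.2   74.2] g 0.0335 q [40, 4, -23, 102, 1, 75, 1] f [ 1.5 -0.2 -2.9]
plan total shift [ 0.4661 -0.0555  0.0022] turn [-0.038  -0.0068  0.0079] rows>=11.3
```

>>> servo_tool(moves="0.038 -0.0045 0 -0.035 0 0 1;0.038 -0.0045 0 0 0 0 1;0.038 -0.0045 0 0 0 0 1;0.038 -0.0045 0 0 0 0 1;0.038 -0.0045 0 0 0 0 1;0.038 -0.0045 0 0 0 0 1;0.038 -0.0045 0 0 0 0 1;0.038 -0.0045 0 0 0 0 1;0.038 -0.0045 0 0 0 0 1;0.038 -0.0045 0 0 0 0 1;0.038 -0.0045 0 0 0 0 1;0.02 -0.0045 0 0 0 0 1;0 0 0 0 0 0 1;0 0 0 0 0 0 1")

```text
time_s: 49.42
tool_pos: [0.534, 0.2682, 0.1889]
tool_rot: [-178.1, 0.6, 73.7]
force: [0.6, -0.6, -4.0]
grip_width: 0.0334
```

Run:
```python
from h import *
st(0.55,0.283,0.07,74)
save("w30",shot("wrist"),None,1.2)
```

```text
t 49.42 [0.534  0.2682 0.1889] [-178.1    0.6   73.7] g 0.0334 q [6, 20, -42, 92, 12, 76, -55] f [ 0.6 -0.6 -4. ]
plan total shift [0.0199 0.0152 0.1182] turn [-0.0673  0.0208 -0.0106] rows>=2.9
```

View pics/w30.png

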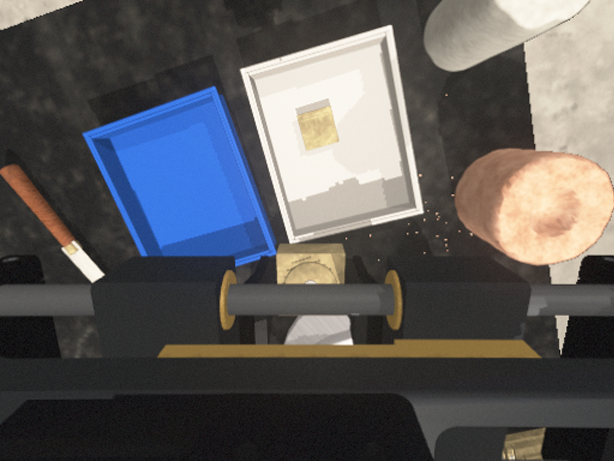

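>>> servo_tool(moves="0.01 0.008 0.02 -0.065 0.02 0 1;0.008 0.006 0.02 0 0 0 1;0 0 0.025 0 0 0 1;0 0 0.025 0 0 0 1;0 0 0 0 0 0 1;0 0 0 0 0 0 1")

```text
time_s: 49.97
tool_pos: [0.5524, 0.2696, 0.0907]
tool_rot: [-180.0, 0.6, 73.0]
force: [1.0, -0.4, -1.6]
grip_width: 0.0336
```

Run:
```python
from h import *
st(0.55,0.283,0.021,74)
c=shot("wrist"); save("w31",c,None,1.2)
```

```text
t 49.97 [0.5524 0.2696 0.0907] [-180.     0.6   73. ] g 0.0336 q [3, 26, -40, 96, 18, 65, -59] f [ 1.  -0.4 -1.6]
plan total shift [ 0.0127 -0.0062  0.0696] turn [-0.0018  0.0195 -0.0337] rows>=1.7
```

View pics/w31.png

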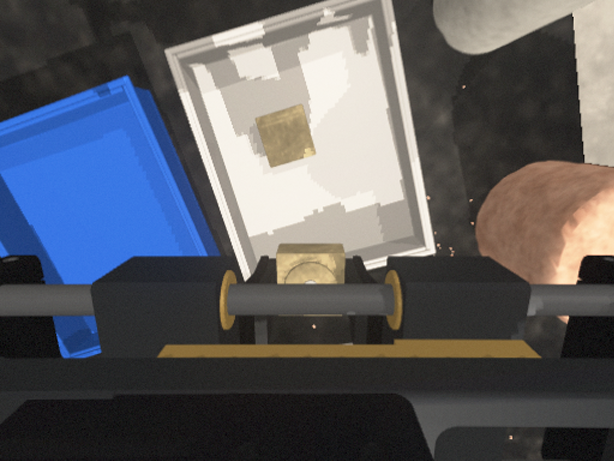

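>>> servo_tool(moves="0.015 0 0.01 0 0.02 -0.03 1;0.001 0 0.02 0 0 0 1;0 0 0.02 0 0 0 1;0 0 0.012 0 0 0 1;0 0 0 0 0 0 1")

```text
time_s: 50.43
tool_pos: [0.5639, 0.2819, 0.0352]
tool_rot: [179.4, -0.3, 73.5]
force: [0.3, -0.2, -3.6]
grip_width: 0.0334
```

Run:
```python
from h import *
st(0.557,0.285,0.020,74)
```

```text
t 50.43 [0.5639 0.2819 0.0352] [179.4  -0.3  73.5] g 0.0334 q [1, 30, -38, 97, 22, 59, -61] f [ 0.3 -0.2 -3.6]
plan total shift [ 0.001  -0.0076  0.0152] turn [ 0.0209 -0.0092 -0.0187] rows>=0.4
```

>>> servo_tool(moves="0.001 -0.006 0.008 0.02 -0.01 0 1;0 0 0.006 0 0 0 1;0 0 0 0 0 0 1")

```text
time_s: 50.68
tool_pos: [0.5604, 0.2844, 0.0237]
tool_rot: [179.8, -0.1, 73.3]
force: [-0.3, -0.4, -3.8]
grip_width: 0.0334
```

Run:
```python
from h import *
st(0.557,0.285,0.020,74)
```

```text
t 50.68 [0.5604 0.2844 0.0237] [ 1.798e+02 -1.000e-01  7.330e+01] g 0.0334 q [0, 31, -38, 97, 22, 59, -62] f [-0.3 -0.4 -3.8]
plan total shift [-0.0004 -0.0034  0.0036] turn [ 0.0068 -0.0027 -0.0231] rows>=0.1
```

>>> servo_tool(moves="0 0 0.004 0 0 0 1;0 0 0 0 0 0 1;0 0 0 0 0 0 0;0 0 0 0 0 0 0;0 0 0 0 0 0 0;0 0 -0.02 0 0 0 0;0 0 -0.04 0 0 0 0;0 0 -0.04 0 0 0 0;0 0 -0.04 0 0 0 0;0 0 -0.04 0 0 0 0;0 0 0 0 0 0 0")

```text
time_s: 51.6
tool_pos: [0.5603, 0.286, 0.211]
tool_rot: [179.6, -0.3, 73.4]
force: [0.4, 0.8, 0.7]
grip_width: 0.0437
```

Run:
```python
from h import *
st(0.5,-0.2,0.26,36)
c=shot("wrist"); save("w32",c,None,1.2); parts(c); print("top"); parts(shot("top"))
```

```text
t 51.60 [0.5603 0.286  0.211 ] [179.6  -0.3  73.4] g 0.0437 q [4, 21, -42, 87, 14, 77, -56] f [0.4 0.8 0.7]
plan total shift [-0.4827  0.0811 -0.051 ] turn [ 0.0092 -0.0141  1.3068] rows>=11.8
px [242. 130.] xy 0.5567 0.3419 wh 34 33 ang 89.1 ztop 0.0110 rgb [226. 205. 154.]
px [259. 173.] xy 0.5620 0.2862 wh 35 33 ang 73.3 ztop 0.0215 rgb [215. 193. 147.]
top
px [277. 135.] xy 0.7155 -0.1116 wh 22 37 ang 88.0 ztop 0.0127 rgb [119. 115. 112.]
px [389. 160.] xy 0.6197 -0.4558 wh 56 54 ang 88.3 ztop 0.0271 rgb [236. 214. 193.]
px [299. 167.] xy 0.6097 -0.1792 wh 44 45 ang 88.4 ztop 0.0137 rgb [245. 244. 243.]
px [347. 174.] xy 0.5844 -0.3295 wh 33 35 ang 35.2 ztop 0.0097 rgb [247. 191. 218.]
px [152. 186.] xy 0.5600 0.2793 wh 38 37 ang 75.5 ztop 0.0220 rgb [216. 203. 169.]
px [135. 189.] xy 0.5554 0.3384 wh 35 29 ang 88.4 ztop 0.0117 rgb [231. 219. 182.]
px [335. 202.] xy 0.4968 -0.2872 wh 35 34 ang 42.3 ztop 0.0102 rgb [241. 226. 195.]
px [390. 207.] xy 0.4745 -0.4549 wh 31 34 ang 85.1 ztop 0.0102 rgb [247. 190. 217.]
px [339. 231.] xy 0.4078 -0.2932 wh 34 33 ang 60.3 ztop 0.0095 rgb [ 97. 212. 209.]
```

View pics/w32.png

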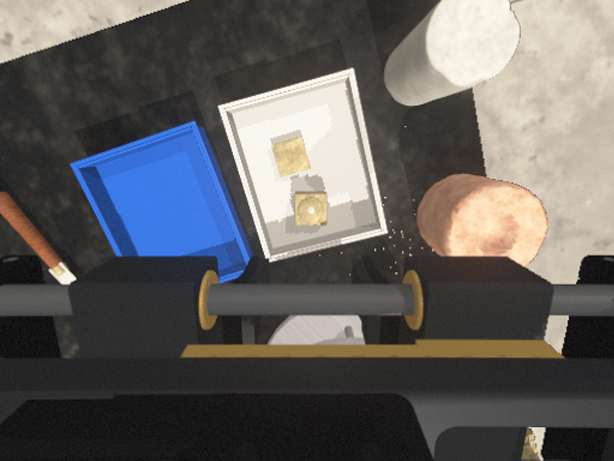

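>>> servo_tool(moves="-0.04 0.0075 0 0 0 0 -0.2;-0.04 0.0075 0 0 0 0 -0.2;-0.04 0.0075 0 0 0 0 -0.2;-0.04 0.0075 0 0 0 0 -0.2;-0.04 0.0075 0 0 0 0 -0.2;-0.04 0.0075 0 0 0 0 -0.2;-0.04 0.0075 0 0 0 0 -0.2;-0.04 0.0075 0 0 0 0 -0.2;-0.04 0.0075 0 0 0 0 -0.2;-0.04 0.0075 0 0 0 0 -0.2;-0.04 0.0075 0 0 0 0 -0.2;-0.04 0.0075 0 0 0 0 -0.2;-0.04 0.0075 0 0 0 0 -0.2;-0.025 0.005 0 0 0 0 -0.2;0 0 0 0 0 0.21 -0.2;0 0 0 0 0 0.21 -0.2;0 0 0 0 0 0.21 -0.2;0 0 0 0 0 0.21 -0.2;0 0 0 0 0 0.21 -0.2;0 0 0 0 0 0.21 -0.2")

```text
time_s: 53.37
tool_pos: [0.4774, -0.284, 0.1668]
tool_rot: [-177.6, 1.9, 35.6]
force: [0.4, -0.2, -0.5]
grip_width: 0.0524
```

Run:
```python
from h import *
st(0.498,-0.2865,0.05,36)
c=shot("wrist"); save("w33",c,None,1.2); parts(c); print("top"); parts(shot("top"))
```

```text
t 53.37 [ 0.4774 -0.284   0.1668] [-177.6    1.9   35.6] g 0.0524 q [44, 13, -19, 99, 5, 72, -30] f [ 0.4 -0.2 -0.5]
plan total shift [0.019  0.0189 0.1156] turn [-0.0842  0.0648 -0.0149] rows>=2.8
px [258.  13.] xy 0.6014 -0.1872 wh 25 46 ang 34.8 ztop 0.0122 rgb [253. 253. 252.]
px [359. 116.] xy 0.5867 -0.3294 wh 34 34 ang 32.8 ztop 0.0082 rgb [252. 237. 245.]
px [484. 163.] xy 0.6202 -0.4558 wh 59 53 ang 49.6 ztop 0.0272 rgb [254. 252. 242.]
px [277. 158.] xy 0.5001 -0.2861 wh 33 32 ang 35.8 ztop 0.0086 rgb [254. 253. 241.]
px [237. 221.] xy 0.4101 -0.2926 wh 35 34 ang 61.7 ztop 0.0081 rgb [114. 252. 249.]
top
px [299. 167.] xy 0.6096 -0.1792 wh 44 45 ang 87.7 ztop 0.0140 rgb [246. 245. 244.]
px [347. 173.] xy 0.5854 -0.3303 wh 33 33 ang 35.1 ztop 0.0098 rgb [248. 192. 219.]
px [152. 186.] xy 0.5585 0.2789 wh 38 36 ang 73.3 ztop 0.0220 rgb [212. 200. 167.]
px [134. 189.] xy 0.5545 0.3384 wh 33 34 ang 2.0 ztop 0.0119 rgb [229. 218. 182.]
px [340. 233.] xy 0.4043 -0.2942 wh 29 28 ang 61.7 ztop 0.0094 rgb [ 98. 212. 210.]
```

View pics/w33.png

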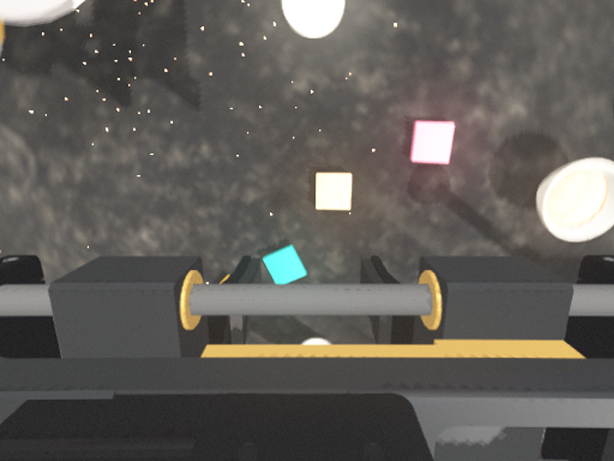

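>>> servo_tool(moves="0.019 0.018 0.01 -0.08 0.06 -0.01 -0.2;0 0 0.03 0 0 0 -0.2;0 0 0.03 0 0 0 -0.2;0 0 0.02 0 0 0 -0.2;0 0 0 0 0 0 -0.2;0 0 0 0 0 0 -0.2")

```text
time_s: 53.97
tool_pos: [0.5022, -0.2862, 0.069]
tool_rot: [-179.8, 0.1, 37.4]
force: [0.7, -0.9, 0.7]
grip_width: 0.0527
```

Run:
```python
from h import *
st(0.499,-0.2863,0.0145,36)
```

```text
t 53.97 [ 0.5022 -0.2862  0.069 ] [-1.798e+02  1.000e-01  3.740e+01] g 0.0527 q [43, 19, -19, 103, 7, 59, -31] f [ 0.7 -0.9  0.7]
plan total shift [-0.0025 -0.0017  0.0545] turn [-0.0069  0.0053  0.0487] rows>=1.3
```

>>> servo_tool(moves="-0.002 -0.001 0.02 0 0 0.04 -0.2;0 0 0.02 0 0 0 -0.2;0 0 0.01 0 0 0 -0.2;0 0 0 0 0 0 -0.2;0 0 0 0 0 0 -0.2")

```text
time_s: 54.38
tool_pos: [0.5026, -0.2881, 0.0225]
tool_rot: [179.9, 0.0, 36.6]
force: [-0.9, 0.3, -0.6]
grip_width: 0.0523
```

Run:
```python
from h import *
st(0.499,-0.2863,0.0145,36)
save("w34",shot("wrist"),(100,130,420,290),2.4)
```

```text
t 54.38 [ 0.5026 -0.2881  0.0225] [179.9   0.   36.6] g 0.0523 q [42, 22, -18, 105, 8, 54, -33] f [-0.9  0.3 -0.6]
plan total shift [-0.0018 -0.0036  0.0079] turn [0.0043 0.0009 0.0212] rows>=0.2
```

View pics/w34.png

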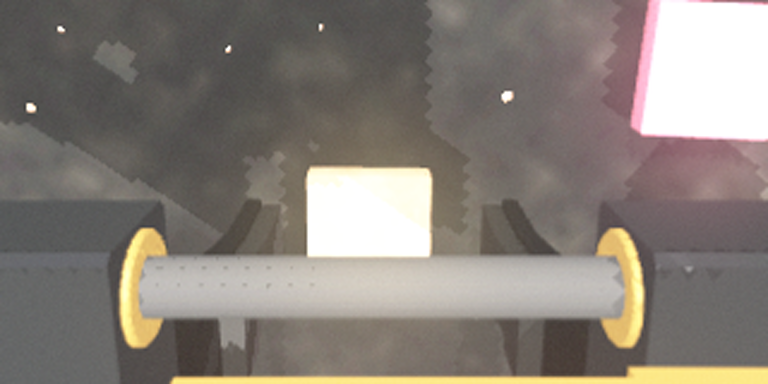

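>>> servo_tool(moves="-0.002 -0.003 0.007 0 0 0.02 -0.2;0 0 0.001 0 0 0 -0.2;0 0 0 0 0 0 1;0 0 0 0 0 0 1;0 0 0 0 0 0 1;0 0 0 0 0 0 1;0 0 0 0 0 0 1;0 0 0 0 0 0 1", squeeze=30)

```text
time_s: 55.1
tool_pos: [0.5019, -0.2884, 0.0189]
tool_rot: [179.4, -0.1, 36.0]
force: [0.4, -0.7, -0.3]
grip_width: 0.0311
```

>>> servo_tool(moves="0 0 -0.02 0 0 0 1;0 0 -0.04 0 0 0 1;0 0 -0.04 0 0 0 1;0 0 -0.04 0 0 0 1;0 0 -0.04 0 0 0 1;0 0 -0.02 0 0 0 1;0 0 0 0 0 0 1")

```text
time_s: 55.68
tool_pos: [0.4979, -0.2855, 0.2242]
tool_rot: [180.0, 0.0, 36.1]
force: [0.5, -0.4, -0.3]
grip_width: 0.0311
```

Run:
```python
from h import *
st(0.425,0.35,0.22,36)
save("w35",shot("wrist"),None,1.2)
```

```text
t 55.68 [ 0.4979 -0.2855  0.2242] [180.    0.   36.1] g 0.0311 q [44, 10, -19, 95, 4, 76, -30] f [ 0.5 -0.4 -0.3]
plan total shift [ 0.3153 -0.5566  0.0036] turn [0.0014 0.0015 0.0026] rows>=15.3
```

View pics/w35.png

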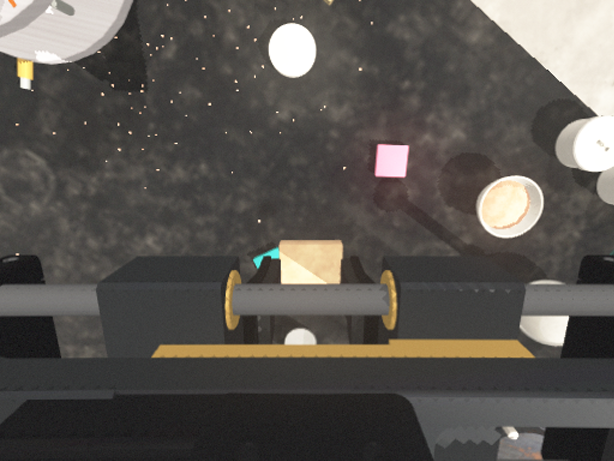

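>>> servo_tool(moves="0 0 0.03 0 0 0 1;0 0 0.035 0 0 0 1;0 0 0.035 0 0 0 1;0 0 0.035 0 0 0 1;0 0 0.03 0 0 0 1;0 0 0 0 0 0 1;0 0 0 0 0 0 1")

```text
time_s: 56.32
tool_pos: [0.494, -0.2835, 0.0456]
tool_rot: [-179.7, 0.2, 36.1]
force: [-0.4, -0.7, 1.1]
grip_width: 0.031
```

Run:
```python
from h import *
st(0.499,-0.2863,0.02,36)
save("w36",shot("wrist"),None,1.2)
```

```text
t 56.32 [ 0.494  -0.2835  0.0456] [-179.7    0.2   36.1] g 0.0310 q [43, 20, -18, 105, 7, 57, -32] f [-0.4 -0.7  1.1]
plan total shift [0.0025 0.0054 0.0256] turn [-0.0107  0.0069  0.0046] rows>=0.6
```

View pics/w36.png

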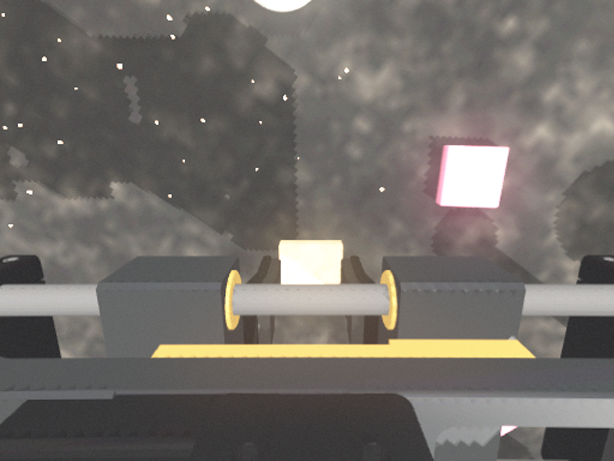

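>>> servo_tool(moves="0.003 0.003 0.012 0 0 0 1;0 0 0.01 0 0 0 1;0 0 0.003 0 0 0 1;0 0 0 0 0 0 1")

```text
time_s: 56.7
tool_pos: [0.5011, -0.2857, 0.023]
tool_rot: [179.9, 0.1, 36.1]
force: [-0.9, 0.3, -0.2]
grip_width: 0.0313
```

Run:
```python
from h import *
st(0.499,-0.2863,0.019,36)
```

```text
t 56.70 [ 0.5011 -0.2857  0.023 ] [1.799e+02 1.000e-01 3.610e+01] g 0.0313 q [42, 22, -18, 105, 8, 54, -33] f [-0.9  0.3 -0.2]
plan total shift [-0.0021 -0.0008  0.004 ] turn [0.0021 0.002  0.0038] rows>=0.1
```

>>> servo_tool(moves="-0.001 0 0.005 0 0 0 1;0 0 0 0 0 0 1;0 0 0 0 0 0 -0.2;0 0 0 0 0 0 -0.2;0 0 0 0 0 0 -0.2;0 0 0 0 0 0 -0.2")

```text
time_s: 57.2
tool_pos: [0.5028, -0.2878, 0.0209]
tool_rot: [179.6, -0.1, 36.1]
force: [-0.2, -0.7, 0.8]
grip_width: 0.0483
```

Run:
```python
from h import *
st(0.499,-0.2863,0.0135,36)
save("w37",shot("wrist"),(100,130,420,290),2.4)
```

```text
t 57.20 [ 0.5028 -0.2878  0.0209] [ 1.796e+02 -1.000e-01  3.610e+01] g 0.0483 q [43, 22, -18, 106, 8, 53, -33] f [-0.2 -0.7  0.8]
plan total shift [-0.0022 -0.0035  0.0074] turn [ 0.014  -0.0026  0.0038] rows>=0.2
```

View pics/w37.png

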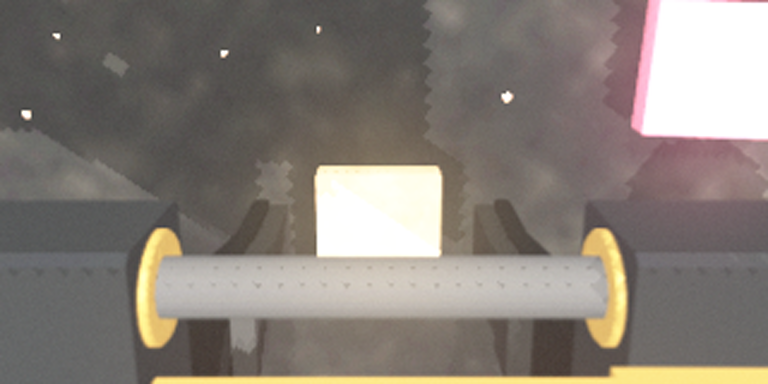

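>>> servo_tool(moves="-0.002 -0.001 0.007 0 0 0 -0.2;0 0 0.001 0 0 0 -0.2")

```text
time_s: 57.42
tool_pos: [0.5008, -0.2885, 0.0129]
tool_rot: [179.5, -0.1, 36.1]
force: [0.1, 0.2, -0.7]
grip_width: 0.0516
```

Run:
```python
from h import *
st(0.499,-0.2863,0.0135,36)
```

```text
t 57.42 [ 0.5008 -0.2885  0.0129] [ 1.795e+02 -1.000e-01  3.610e+01] g 0.0516 q [43, 22, -18, 106, 9, 52, -33] f [ 0.1  0.2 -0.7]
plan total shift [-0.0001 -0.0028 -0.0007] turn [ 0.0163 -0.003   0.0038] rows>=0.1
```

>>> servo_tool(moves="0 -0.001 0 0 0 0 1;0 0 0 0 0 0 1;0 0 0 0 0 0 1;0 0 0 0 0 0 1;0 0 0 0 0 0 1;0 0 0 0 0 0 1")

```text
time_s: 57.92
tool_pos: [0.4993, -0.2873, 0.0117]
tool_rot: [179.6, -0.0, 36.1]
force: [-0.4, -0.2, 0.0]
grip_width: 0.0326
```

>>> servo_tool(moves="0 0 -0.02 0 0 0 1;0 0 -0.04 0 0 0 1;0 0 -0.04 0 0 0 1;0 0 -0.04 0 0 0 1;0 0 -0.04 0 0 0 1;0 0 -0.03 0 0 0 1;0 0 0 0 0 0 1")

```text
time_s: 58.5
tool_pos: [0.4959, -0.2845, 0.2275]
tool_rot: [-179.8, 0.1, 36.2]
force: [1.5, 0.1, -0.2]
grip_width: 0.0327
```

Run:
```python
from h import *
st(0.42,0.345,0.22,36)
```

```text
t 58.50 [ 0.4959 -0.2845  0.2275] [-1.798e+02  1.000e-01  3.620e+01] g 0.0327 q [44, 10, -19, 94, 4, 76, -29] f [ 1.5  0.1 -0.2]
plan total shift [ 0.3102 -0.553   0.0083] turn [-0.0056  0.0044  0.0057] rows>=15.2
```

>>> servo_tool(moves="0.0192 -0.0343 0 0 0 0 1;0.0192 -0.0343 0 0 0 0 1;0.0192 -0.0343 0 0 0 0 1;0.0192 -0.0343 0 0 0 0 1;0.0192 -0.0343 0 0 0 0 1;0.0192 -0.0343 0 0 0 0 1;0.0192 -0.0343 0 0 0 0 1;0.0192 -0.0343 0 0 0 0 1;0.0192 -0.0343 0 0 0 0 1;0.0192 -0.0343 0 0 0 0 1;0.0192 -0.0343 0 0 0 0 1;0.0192 -0.0343 0 0 0 0 1;0.0192 -0.0343 0 0 0 0 1;0.0192 -0.0343 0 0 0 0 1;0.0192 -0.0343 0 0 0 0 1;0.01 -0.017 0 0 0 0 1;0 0 0 0 0 0 1;0 0 0 0 0 0 1")

```text
time_s: 60.0
tool_pos: [0.4189, 0.3449, 0.2217]
tool_rot: [179.6, -0.1, 35.7]
force: [0.5, -0.9, -1.3]
grip_width: 0.0327
```

Run:
```python
from h import *
st(0.42,0.345,0.08,36)
c=shot("wrist"); save("w38",c,None,1.2)
save("t38",shot("top"),(85,130,265,290),3.3)
```

```text
t 60.00 [0.4189 0.3449 0.2217] [ 1.796e+02 -1.000e-01  3.570e+01] g 0.0327 q [7, 11, -55, 98, 10, 76, -104] f [ 0.5 -0.9 -1.3]
plan total shift [ 0.0007 -0.0006  0.1417] turn [ 0.0154 -0.0037 -0.0092] rows>=3.4
```

View pics/w38.png

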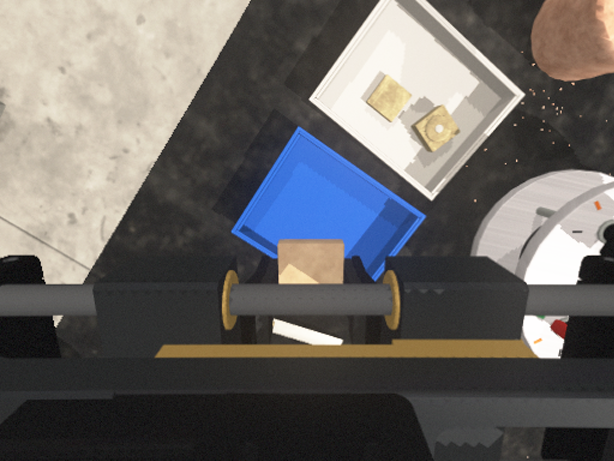

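>>> servo_tool(moves="0 0 0.03 0.01 0 0 1;0 0 0.035 0 0 0 1;0 0 0.035 0 0 0 1;0 0 0.02 0 0 0 1;0 0 0 0 0 0 1;0 0 0 0 0 0 1")

```text
time_s: 60.6
tool_pos: [0.4286, 0.3308, 0.0992]
tool_rot: [179.2, -0.3, 34.5]
force: [0.5, 0.2, 0.2]
grip_width: 0.0327
```

Run:
```python
from h import *
c=shot("wrist"); T=c["T"]
st(0.42,0.345,0.015,36)
save("w39",c,None,1.2)
```

```text
t 60.65 [0.4288 0.3305 0.0994] [179.1  -0.3  34.5] g 0.0325 q [4, 18, -52, 107, 17, 63, -110] f [ 0.6 -1.1 -1.7]
plan total shift [ 0.0005 -0.0182  0.0841] turn [ 0.0308 -0.0109 -0.0532] rows>=2.1
```

View pics/w39.png

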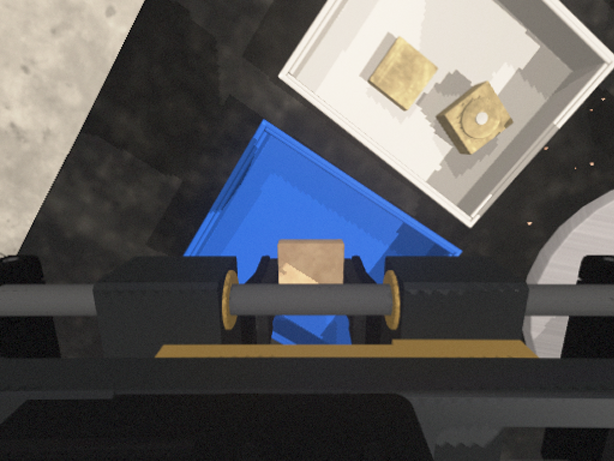

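>>> servo_tool(moves="0 -0.014 0.02 0.03 -0.01 -0.05 1;0 0 0.025 0 0 0 1;0 0 0.02 0 0 0 1;0 0 0.01 0 0 0 1;0 0 0 0 0 0 1")

```text
time_s: 61.07
tool_pos: [0.4309, 0.3426, 0.032]
tool_rot: [179.7, -1.0, 35.4]
force: [-0.3, -0.4, -1.1]
grip_width: 0.0321
```

Run:
```python
from h import *
st(0.42,0.345,0.016,36)
c=shot("wrist"); print(plane(c,np.array([(270,120)])/1.2,0.03))
save("w40",c,None,1.2)
```

```text
t 61.07 [0.4309 0.3426 0.032 ] [179.7  -1.   35.4] g 0.0321 q [0, 24, -49, 109, 23, 56, -113] f [-0.3 -0.4 -1.1]
plan total shift [-0.0077 -0.0084  0.0158] turn [ 0.0108 -0.0349 -0.0194] rows>=0.5
[[0.48324943 0.40133386 0.03      ]]
```

View pics/w40.png

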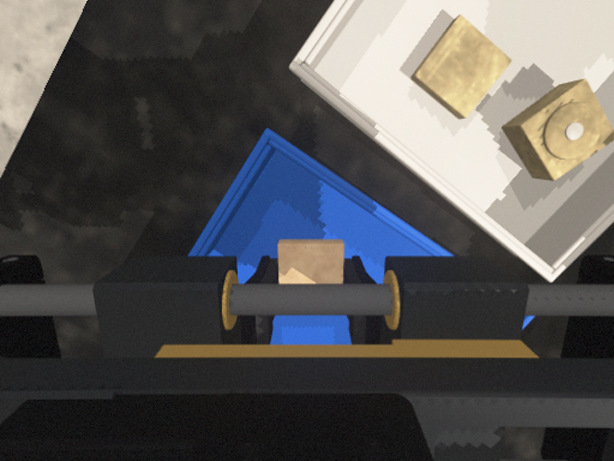

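>>> servo_tool(moves="-0.006 -0.002 0.008 0.01 -0.03 0 1;0 0 0.006 0 0 0 1;0 0 0 0 0 0 1")

```text
time_s: 61.37
tool_pos: [0.4281, 0.3425, 0.0222]
tool_rot: [179.9, -0.5, 35.3]
force: [-0.4, -0.4, -0.9]
grip_width: 0.0325
```

Run:
```python
from h import *
st(0.42,0.345,0.016,36)
```

```text
t 61.37 [0.4281 0.3425 0.0222] [179.9  -0.5  35.3] g 0.0325 q [0, 25, -48, 109, 23, 55, -114] f [-0.4 -0.4 -0.9]
plan total shift [-0.0052 -0.0067  0.0061] turn [ 0.0024 -0.0186 -0.0228] rows>=0.3
```

>>> servo_tool(moves="-0.002 0 0.006 0 -0.01 0 1;0 0 0 0 0 0 1;0 0 0 0 0 0 0;0 0 0 0 0 0 0;0 0 0 0 0 0 0;0 0 -0.02 0 0 0 0;0 0 -0.04 0 0 0 0;0 0 -0.04 0 0 0 0;0 0 -0.04 0 0 0 0;0 0 -0.04 0 0 0 0;0 0 0 0 0 0 0")

```text
time_s: 62.28
tool_pos: [0.4238, 0.3412, 0.2025]
tool_rot: [-180.0, 0.0, 35.5]
force: [0.0, 1.1, 0.8]
grip_width: 0.0434
```

Run:
```python
from h import *
c=shot("wrist"); save("w41",c,None,1.2); parts(c); print("top"); t=shot("top"); parts(t)
st(0.608,-0.18,0.22,36)
```

```text
px [324.  81.] xy 0.5555 0.3421 wh 35 34 ang 87.9 ztop 0.0112 rgb [227. 207. 157.]
px [366. 107.] xy 0.5593 0.2862 wh 37 38 ang 73.2 ztop 0.0213 rgb [207. 187. 143.]
px [259. 167.] xy 0.4300 0.3438 wh 33 32 ang 35.5 ztop 0.0116 rgb [241. 218. 177.]
top
px [388. 160.] xy 0.6205 -0.4568 wh 56 54 ang 31.8 ztop 0.0273 rgb [237. 214. 192.]
px [299. 167.] xy 0.6097 -0.1792 wh 44 45 ang 87.7 ztop 0.0139 rgb [245. 245. 243.]
px [347. 174.] xy 0.5848 -0.3302 wh 34 33 ang 33.3 ztop 0.0096 rgb [247. 190. 217.]
px [152. 187.] xy 0.5579 0.2795 wh 38 35 ang 77.1 ztop 0.0217 rgb [213. 200. 166.]
px [134. 188.] xy 0.5555 0.3384 wh 36 34 ang 2.0 ztop 0.0122 rgb [230. 220. 185.]
px [389. 207.] xy 0.4754 -0.4533 wh 35 33 ang 72.2 ztop 0.0100 rgb [245. 185. 212.]
px [133. 229.] xy 0.4283 0.3389 wh 38 35 ang 35.0 ztop 0.0124 rgb [239. 225. 205.]
px [339. 230.] xy 0.4079 -0.2934 wh 34 33 ang 61.7 ztop 0.0094 rgb [ 96. 212. 209.]
t 62.38 [0.4219 0.3385 0.1966] [-180.     0.5   35.5] g 0.0432 q [7, 13, -55, 100, 11, 74, -105] f [ 0.1 -1.  -0.2]
plan total shift [-0.1497  0.5303 -0.0222] turn [-0.0009  0.018  -0.018 ] rows>=13.2
```

View pics/w41.png

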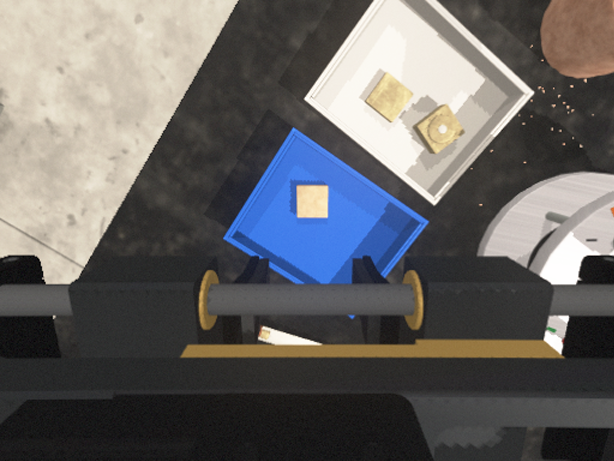

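Run:
```python
from h import *
P=cloud(shot("top")); q=P[120:158,260:312].reshape(-1,3); q=q[q[:,2]>0.01]; print(np.nanpercentile(q,[2,50,90,98,100],axis=0).round(3))
```

```text
[[ 0.667 -0.192  0.01 ]
 [ 0.705 -0.133  0.022]
 [ 0.735 -0.086  0.055]
 [ 0.745 -0.077  0.064]
 [ 0.748 -0.075  0.073]]
```

>>> servo_tool(moves="-0.0107 0.0379 -0.004 0 0 0 -0.6;-0.0107 0.0379 -0.004 0 0 0 -0.6;-0.0107 0.0379 -0.004 0 0 0 -0.6;-0.0107 0.0379 -0.004 0 0 0 -0.6;-0.0107 0.0379 -0.004 0 0 0 -0.6;-0.0107 0.0379 -0.004 0 0 0 -0.6;-0.0107 0.0379 -0.004 0 0 0 -0.6;-0.0107 0.0379 -0.004 0 0 0 -0.6;-0.0107 0.0379 -0.004 0 0 0 -0.6;-0.0107 0.0379 -0.004 0 0 0 -0.6;-0.0107 0.0379 0 0 0 0 -0.6;-0.0107 0.0379 0 0 0 0 -0.6;-0.0107 0.0379 0 0 0 0 -0.6;-0.007 0.022 0 0 0 0 -0.6;0 0 0 0 0 0.24 -0.6;0 0 0 0 0 0.24 -0.6;0 0 0 0 0 0.24 -0.6;0 0 0 0 0 0.24 -0.6;0 0 0 0 0 0.22 -0.6;0 0 0 0 0 0 -0.6")

```text
time_s: 64.1
tool_pos: [0.5863, -0.1947, 0.1805]
tool_rot: [-179.8, 5.1, 1.0]
force: [0.5, -0.2, 0.2]
grip_width: 0.0696
```

Run:
```python
from h import *
c=shot("wrist"); save("w42",c,None,1.2); parts(c); print("top"); t=shot("top"); parts(t)
st(0.611,-0.18,0.08,0)
```

```text
px [244.  13.] xy 0.7332 -0.1812 wh 26 33 ang 1.0 ztop 0.0192 rgb [225. 209. 164.]
px [497. 143.] xy 0.6172 -0.4464 wh 60 33 ang 18.2 ztop 0.0276 rgb [253. 237. 204.]
px [246. 141.] xy 0.6128 -0.1804 wh 45 46 ang 44.6 ztop 0.0124 rgb [254. 253. 252.]
px [372. 163.] xy 0.5884 -0.3288 wh 35 34 ang 33.6 ztop 0.0082 rgb [253. 205. 226.]
top
px [388. 160.] xy 0.6196 -0.4557 wh 56 54 ang 88.3 ztop 0.0273 rgb [237. 216. 194.]
px [301. 170.] xy 0.5975 -0.1845 wh 22 43 ang 22.7 ztop 0.0134 rgb [245. 245. 243.]
px [152. 186.] xy 0.5582 0.2795 wh 38 35 ang 77.1 ztop 0.0222 rgb [208. 195. 162.]
px [134. 189.] xy 0.5546 0.3385 wh 32 34 ang 2.0 ztop 0.0116 rgb [201. 188. 158.]
px [390. 207.] xy 0.4750 -0.4542 wh 35 33 ang 74.2 ztop 0.0099 rgb [246. 188. 215.]
px [132. 229.] xy 0.4286 0.3400 wh 38 37 ang 33.2 ztop 0.0125 rgb [239. 225. 207.]
t 64.20 [ 0.5863 -0.1944  0.1808] [-179.8    5.1    1.4] g 0.0696 q [37, 22, -29, 87, 11, 79, -81] f [-0.2  0.   0.6]
plan total shift [ 0.0339 -0.0134  0.0982] turn [-0.0052  0.1791  0.0491] rows>=2.5
```

View pics/w42.png

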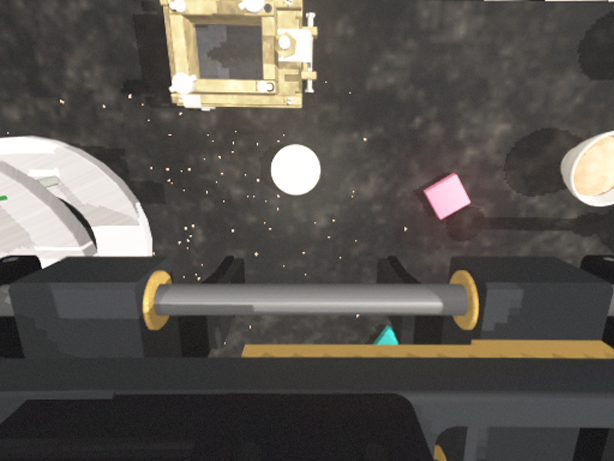

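>>> servo_tool(moves="0.02 -0.012 0.01 0 0.17 0.045 -0.6;0 0 0.02 0 0 0 -0.6;0 0 0.02 0 0 0 -0.6;0 0 0 0 0 0 -0.6;0 0 0 0 0 0 -0.6")

```text
time_s: 64.62
tool_pos: [0.6051, -0.1798, 0.125]
tool_rot: [-179.8, 0.2, 1.0]
force: [0.4, 0.0, 1.5]
grip_width: 0.0694
```

Run:
```python
from h import *
c=shot("wrist"); parts(c)
st(0.6115,-0.18,0.08,0)
```

```text
px [146.  44.] xy 0.7202 -0.0948 wh 57 40 ang 1.2 ztop 0.0200 rgb [205. 184. 139.]
px [255.  35.] xy 0.7367 -0.1722 wh 26 26 ang 1.4 ztop 0.0192 rgb [225. 209. 162.]
px [259. 180.] xy 0.6126 -0.1799 wh 46 46 ang 1.0 ztop 0.0123 rgb [253. 253. 251.]
px [405. 201.] xy 0.5885 -0.3285 wh 35 35 ang 31.8 ztop 0.0081 rgb [251. 202. 223.]
t 64.67 [ 0.6048 -0.1797  0.1248] [-179.7    0.2    1. ] g 0.0694 q [37, 23, -29, 92, 12, 68, -83] f [ 0.3  0.5 -1.2]
plan total shift [0.0069 0.0006 0.0447] turn [-0.0091  0.0086  0.034 ] rows>=1.1
```

>>> servo_tool(moves="0.006 0 0.025 0 0 0.03 -0.6;0 0 0.03 0 0 0 -0.6;0 0 0.025 0 0 0 -0.6;0 0 0.01 0 0 0 -0.6;0 0 0 0 0 0 -0.6")

```text
time_s: 65.08
tool_pos: [0.6163, -0.1813, 0.0395]
tool_rot: [-180.0, -0.4, 0.3]
force: [-0.6, 0.0, 0.7]
grip_width: 0.0694
```

Run:
```python
from h import *
st(0.6115,-0.18,0.0135,0)
save("w43",shot("wrist"),None,1.2)
```

```text
t 65.08 [ 0.6163 -0.1813  0.0395] [-180.    -0.4    0.3] g 0.0694 q [36, 29, -27, 95, 15, 59, -86] f [-0.6  0.   0.7]
plan total shift [-0.005  -0.0014  0.026 ] turn [-0.0004 -0.0137  0.0104] rows>=0.6
```

View pics/w43.png

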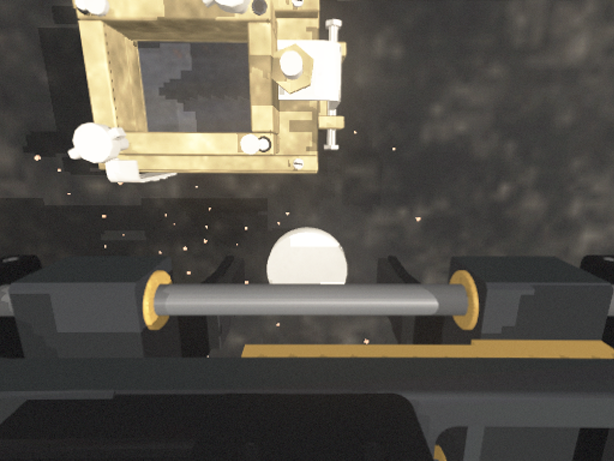

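>>> servo_tool(moves="-0.005 -0.001 0.012 0 -0.012 0 -0.6;0 0 0.012 0 0 0 -0.6;0 0 0.002 0 0 0 -0.6")

```text
time_s: 65.38
tool_pos: [0.6152, -0.1816, 0.0181]
tool_rot: [179.8, -0.5, 0.3]
force: [-0.9, -0.4, -0.4]
grip_width: 0.0701
```

Run:
```python
from h import *
st(0.6115,-0.18,0.0135,0)
```

```text
t 65.38 [ 0.6152 -0.1816  0.0181] [179.8  -0.5   0.3] g 0.0701 q [35, 30, -27, 96, 16, 57, -87] f [-0.9 -0.4 -0.4]
plan total shift [-0.0037 -0.0016  0.0045] turn [ 0.0059 -0.0182  0.0101] rows>=0.1
```

>>> servo_tool(moves="-0.004 -0.001 0.005 0 -0.018 0 -0.6;0 0 0 0 0 0 -0.6")

```text
time_s: 65.55
tool_pos: [0.6109, -0.1807, 0.0128]
tool_rot: [179.8, 0.0, 0.3]
force: [0.3, 0.7, -0.2]
grip_width: 0.0694
```

Run:
```python
from h import *
st(0.6115,-0.18,0.0135,0)
```

```text
t 65.55 [ 0.6109 -0.1807  0.0128] [179.8   0.    0.3] g 0.0694 q [35, 30, -27, 97, 16, 57, -87] f [ 0.3  0.7 -0.2]
plan total shift [ 0.0006 -0.0007 -0.0007] turn [0.0065 0.0009 0.0102] rows>=0.0
```

>>> servo_tool(moves="0 0 0 0 0 0 1;0 0 0 0 0 0 1;0 0 0 0 0 0 1;0 0 0 0 0 0 1;0 0 0 0 0 0 1;0 0 0 0 0 0 1;0 0 0 0 0 0 1")

```text
time_s: 66.13
tool_pos: [0.6122, -0.1809, 0.0146]
tool_rot: [179.8, -0.1, 0.3]
force: [-0.5, -0.6, -0.9]
grip_width: 0.0458
```

Run:
```python
from h import *
st(0.6115,-0.18,0.0135,0)
save("w44",shot("wrist"),(100,130,420,290),2.4)
```

```text
t 66.13 [ 0.6122 -0.1809  0.0146] [ 1.798e+02 -1.000e-01  3.000e-01] g 0.0458 q [35, 30, -27, 97, 16, 57, -87] f [-0.5 -0.6 -0.9]
plan total shift [-0.0007 -0.0009  0.0011] turn [ 0.0085 -0.0043  0.0107] rows>=0.1
```

View pics/w44.png

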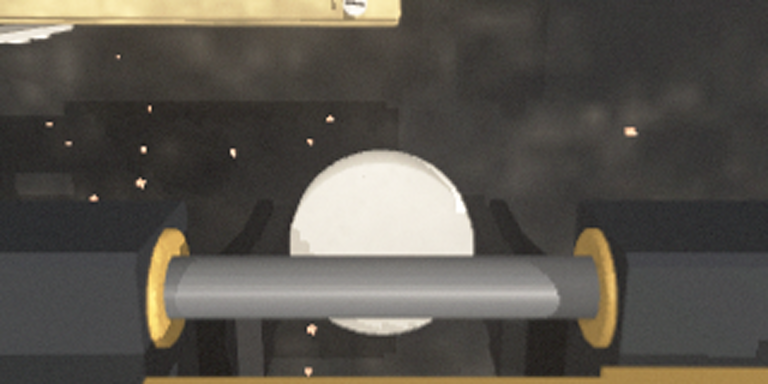

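>>> servo_tool(moves="0 0 -0.02 0 0 0 1;0 0 -0.04 0 0 0 1;0 0 -0.04 0 0 0 1;0 0 -0.04 0 0 0 1;0 0 -0.04 0 0 0 1;0 0 -0.03 0 0 0 1;0 0 0 0 0 -0.2 1;0 0 0 0 0 -0.2 1;0 0 0 0 0 -0.2 1;0 0 0 0 0 -0.2 1;0 0 0 0 0 -0.2 1;0 0 0 0 0 -0.2 1;0 0 0 0 0 0 1;0 0 0 0 0 0 1")

```text
time_s: 67.35
tool_pos: [0.6106, -0.1794, 0.2353]
tool_rot: [179.8, 0.1, 36.2]
force: [-0.5, -0.2, -0.3]
grip_width: 0.0458
```

Run:
```python
from h import *
st(0.415,0.28,0.23,36)
save("w45",shot("wrist"),None,1.2)
```

```text
t 67.35 [ 0.6106 -0.1794  0.2353] [1.798e+02 1.000e-01 3.620e+01] g 0.0458 q [41, 20, -35, 84, 12, 79, -48] f [-0.5 -0.2 -0.3]
plan total shift [ 0.1138 -0.4861  0.0031] turn [0.0084 0.004  0.0083] rows>=12.0
```

View pics/w45.png

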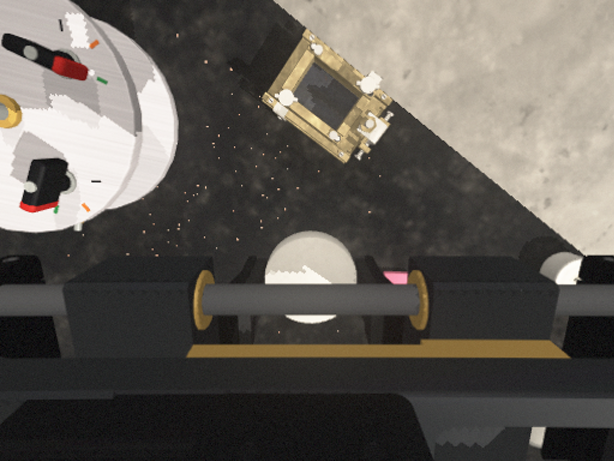

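>>> servo_tool(moves="0.0088 -0.0373 0 0 0 0 1;0.0088 -0.0373 0 0 0 0 1;0.0088 -0.0373 0 0 0 0 1;0.0088 -0.0373 0 0 0 0 1;0.0088 -0.0373 0 0 0 0 1;0.0088 -0.0373 0 0 0 0 1;0.0088 -0.0373 0 0 0 0 1;0.0088 -0.0373 0 0 0 0 1;0.0088 -0.0373 0 0 0 0 1;0.0088 -0.0373 0 0 0 0 1;0.0088 -0.0373 0 0 0 0 1;0.0088 -0.0373 0 0 0 0 1;0.005 -0.02 0 0 0 0 1;0 0 0 0 0 -0.24 1;0 0 0 0 0 -0.24 1;0 0 0 0 0 -0.24 1;0 0 0 0 0 -0.24 1;0 0 0 0 0 -0.24 1;0 0 0 0 0 -0.24 1;0 0 0 0 0 -0.24 1")

```text
time_s: 69.07
tool_pos: [0.419, 0.2877, 0.2313]
tool_rot: [179.5, 0.3, 83.3]
force: [0.5, -0.4, -0.8]
grip_width: 0.046
```

Run:
```python
from h import *
st(0.417,0.278,0.1,88)
save("w46",shot("wrist"),None,1.2)
```

```text
t 69.07 [0.419  0.2877 0.2313] [179.5   0.3  83.3] g 0.0460 q [20, 5, -60, 102, 5, 76, -48] f [ 0.5 -0.4 -0.8]
plan total shift [-0.0091 -0.0021  0.1314] turn [ 0.0183  0.0125 -0.1623] rows>=3.2
```

View pics/w46.png

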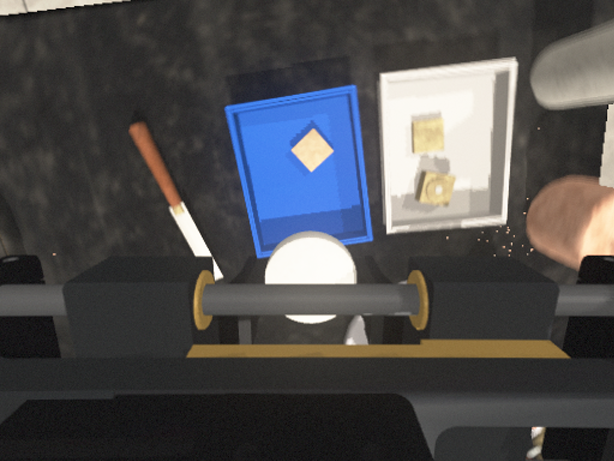

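>>> servo_tool(moves="-0.005 -0.001 0.025 0.015 0.01 -0.08 1;0 0 0.03 0 0 -0.02 1;0 0 0.035 0 0 0 1;0 0 0.02 0 0 0 1;0 0 0 0 0 0 1;0 0 0 0 0 0 1")

```text
time_s: 69.62
tool_pos: [0.4199, 0.2832, 0.1198]
tool_rot: [179.5, -0.0, 85.2]
force: [0.8, 0.2, 0.5]
grip_width: 0.0458
```

Run:
```python
from h import *
st(0.417,0.28,0.018,88)
c=shot("wrist")
save("w47",c,None,1.2)
```

```text
t 69.62 [0.4199 0.2832 0.1198] [179.5  -0.   85.2] g 0.0458 q [16, 13, -59, 110, 12, 64, -52] f [0.8 0.2 0.5]
plan total shift [-0.0035 -0.0034  0.1018] turn [ 0.016  -0.0006 -0.0973] rows>=2.4
```

View pics/w47.png

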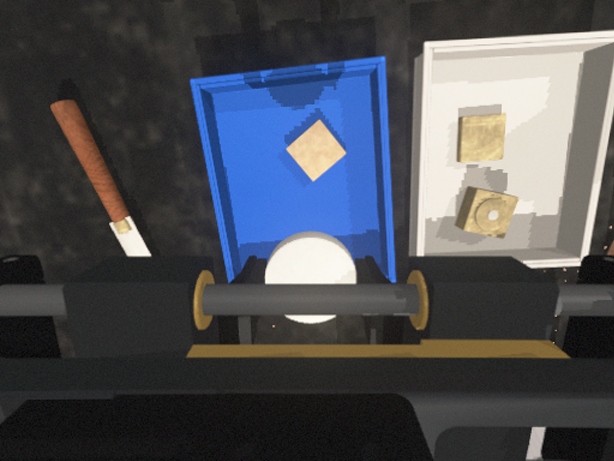

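>>> servo_tool(moves="-0.002 -0.002 0.025 0.015 0 -0.06 1;0 0 0.03 0 0 0 1;0 0 0.025 0 0 0 1;0 0 0.01 0 0 0 1;0 0 0 0 0 0 1")

```text
time_s: 70.08
tool_pos: [0.4267, 0.2851, 0.0369]
tool_rot: [179.0, -0.4, 86.4]
force: [-0.8, -0.4, -0.9]
grip_width: 0.046
```

Run:
```python
from h import *
st(0.417,0.28,0.018,88)
c=shot("wrist")
save("w48",c,None,1.2)
```

```text
t 70.08 [0.4267 0.2851 0.0369] [179.   -0.4  86.4] g 0.0460 q [11, 21, -54, 114, 21, 55, -57] f [-0.8 -0.4 -0.9]
plan total shift [-0.0059 -0.0097  0.0187] turn [ 0.0343 -0.0131 -0.0563] rows>=0.5
```

View pics/w48.png

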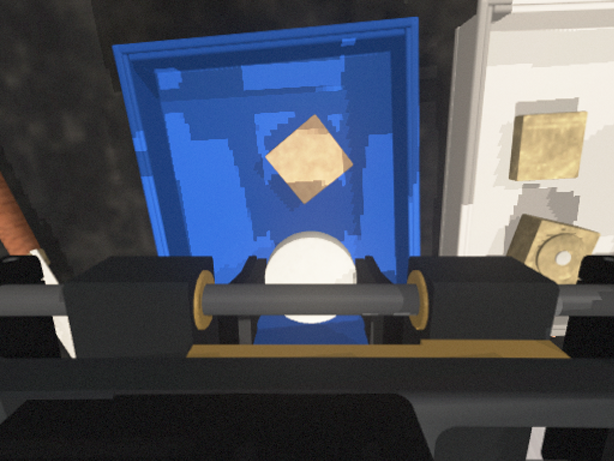

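>>> servo_tool(moves="-0.003 -0.009 0.008 0.03 -0.01 -0.04 1;0 0 0.007 0 0 0 1;0 0 0 0 0 0 1")

```text
time_s: 70.38
tool_pos: [0.4207, 0.2848, 0.0263]
tool_rot: [179.5, -0.3, 87.6]
force: [0.8, -0.3, -0.7]
grip_width: 0.046
```

Run:
```python
from h import *
st(0.417,0.28,0.018,88)
```

```text
t 70.38 [0.4207 0.2848 0.0263] [179.5  -0.3  87.6] g 0.0460 q [11, 22, -54, 114, 22, 54, -57] f [ 0.8 -0.3 -0.7]
plan total shift [-0.005  -0.0035  0.0082] turn [ 0.0176 -0.009  -0.0156] rows>=0.2
```

>>> servo_tool(moves="-0.003 -0.003 0.006 0.015 0 0 1;0 0 0.002 0 0 0 1;0 0 0 0 0 0 1")

```text
time_s: 70.63
tool_pos: [0.4184, 0.2823, 0.0191]
tool_rot: [179.8, -0.3, 87.5]
force: [0.1, -0.0, -0.3]
grip_width: 0.0457
```

Run:
```python
from h import *
st(0.417,0.28,0.018,88)
```

```text
t 70.63 [0.4184 0.2823 0.0191] [179.8  -0.3  87.5] g 0.0457 q [11, 22, -54, 115, 22, 53, -57] f [ 0.1 -0.  -0.3]
plan total shift [-0.0023 -0.0013  0.0011] turn [ 0.007  -0.0109 -0.0161] rows>=0.1
```

>>> servo_tool(moves="0 0 0.001 0 0 0 1;0 0 0 0 0 0 -0.3;0 0 0 0 0 0 -0.3;0 0 0 0 0 0 -0.3;0 0 0 0 0 0 -0.3;0 0 -0.02 0 0 0 -0.3;0 0 -0.04 0 0 0 -0.3;0 0 -0.04 0 0 0 -0.3;0 0 -0.04 0 0 0 -0.3;0 0 -0.04 0 0 0 -0.3;0 0 -0.03 0 0 0 -0.3;0 0 0 0 0 0 -0.3;0 0 0 0 0 0 -0.3")

```text
time_s: 71.72
tool_pos: [0.4163, 0.2818, 0.2371]
tool_rot: [180.0, -0.2, 87.7]
force: [0.4, -0.2, -0.5]
grip_width: 0.0567
```

Run:
```python
from h import *
st(0.46,0.06,0.32,20)
c=shot("wrist")
save("w49",c,None,1.2); parts(c)
save("t49",shot("top"),(85,110,265,290),3.3)
```

```text
t 71.72 [0.4163 0.2818 0.2371] [180.   -0.2  87.7] g 0.0567 q [23, 4, -62, 102, 3, 76, -42] f [ 0.4 -0.2 -0.5]
plan total shift [-0.2196  0.0526 -0.0837] turn [-0.0035 -0.008   2.364 ] rows>=9.5
px [462.  82.] xy 0.6741 0.3810 wh 31 58 ang 6.8 ztop 0.0221 rgb [154. 147. 134.]
px [267. 122.] xy 0.4295 0.3433 wh 34 33 ang 35.3 ztop 0.0117 rgb [245. 225. 185.]
px [362. 119.] xy 0.5550 0.3417 wh 33 36 ang 87.6 ztop 0.0112 rgb [230. 212. 162.]
px [364. 162.] xy 0.5571 0.2853 wh 34 39 ang 72.9 ztop 0.0213 rgb [208. 188. 144.]
px [260. 167.] xy 0.4180 0.2829 wh 46 44 ang 87.7 ztop 0.0154 rgb [249. 248. 246.]
px [297. 275.] xy 0.4673 0.1165 wh 41 53 ang 87.7 ztop 0.0140 rgb [173. 166. 161.]
```

View pics/w49.png

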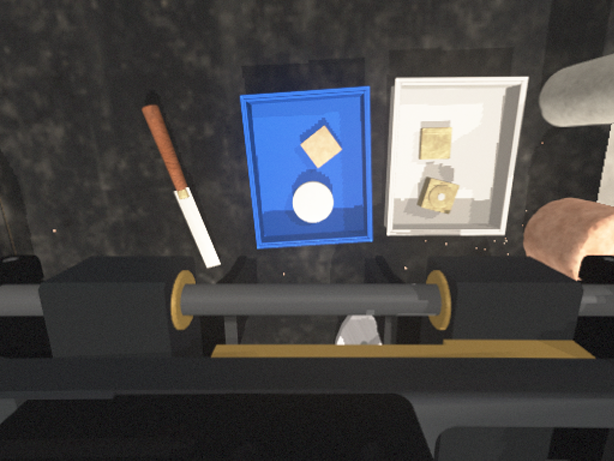

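>>> servo_tool(moves="-0.031 0.0075 -0.012 0 0 0 0;-0.031 0.0075 -0.012 0 0 0 0;-0.031 0.0075 -0.012 0 0 0 0;-0.031 0.0075 -0.012 0 0 0 0;-0.031 0.0075 -0.012 0 0 0 0;-0.031 0.0075 -0.012 0 0 0 0;-0.025 0.006 -0.01 0 0 0 0;0 0 0 0 0 0.23 0;0 0 0 0 0 0.23 0;0 0 0 0 0 0.23 0;0 0 0 0 0 0.23 0;0 0 0 0 0 0.23 0;0 0 0 0 0 0.23 0;0 0 0 0 0 0.23 0;0 0 0 0 0 0.23 0;0 0 0 0 0 0.23 0;0 0 0 0 0 0.23 0;0 0 0 0 0 0 0;0 0 0 0 0 0 0")

```text
time_s: 73.4
tool_pos: [0.4451, 0.0533, 0.284]
tool_rot: [-177.9, 3.3, 19.1]
force: [-0.1, -0.2, -0.1]
grip_width: 0.0436
```

Run:
```python
from h import *
st()
c=shot("wrist"); save("w50",c,None,1.5); save("t50",shot("top"),None,1.5)
```

```text
t 73.40 [0.4451 0.0533 0.284 ] [-177.9    3.3   19.1] g 0.0436 q [44, -5, -49, 102, -5, 85, -76] f [-0.1 -0.2 -0.1]
```

View pics/w50.png

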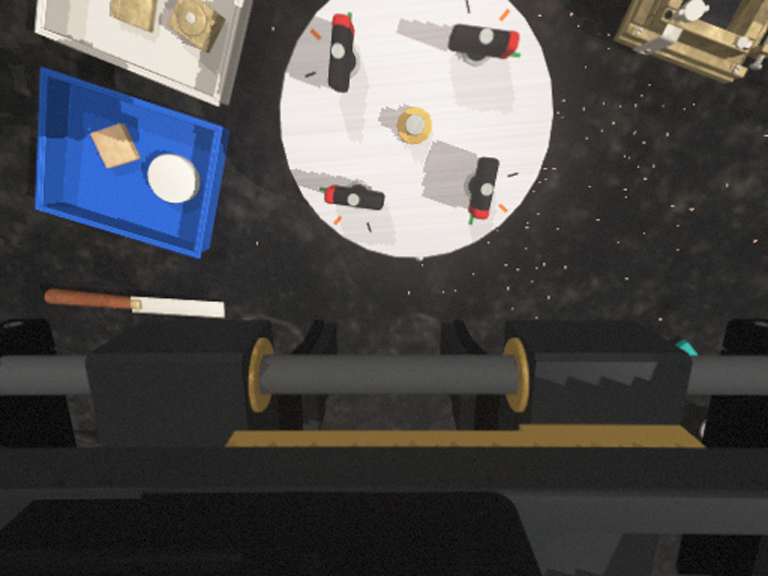

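View pics/t50.png

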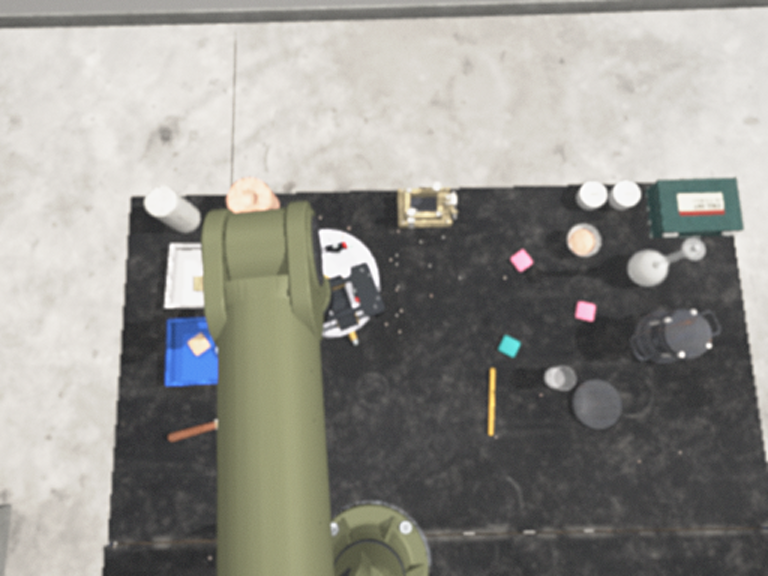

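Run:
```python
from h import *
c=shot("wrist"); P=cloud(c); im=c["img"].astype(int)
m=(P[:,:,2]>0.131)&(P[:,:,2]<0.142)
for k in range(4):
    X=P[m][:,:2]-kc(k); X=X[np.linalg.norm(X,axis=1)<0.028]
    X=X-X.mean(0); w,V=np.linalg.eigh(X.T@X); a=np.degrees(np.arctan2(V[1,1],V[0,1]))
    t=1+np.radians((AZ+90*k-a+20)%180-20); print("ABCD"[k],len(X),"axis %.1f turn %.2f"%(a,t))
```

```text
A 593 axis 100.9 turn 2.00
B 557 axis -169.1 turn 2.01
C 398 axis 101.1 turn 2.00
D 428 axis -168.7 turn 2.00
```

Run:
```python
from h import *
print(env.sign_off())
```

```text
the job is handed in; nothing more can be done
None
```

The test cell is closed and all the spare parts are in their trays; I handed the job in at about 73 s.

**Knobs:** I brought the four knobs to their orange marks in crosswise order: far, near, left, right as seen from the robot. I then turned them in the same order to their stops. The last depth check put their turns at 2.00, 2.01, 2.00 and 2.00 rad, with the red ends at the green marks.

**Parts:** The tan square stone and the white round stone lie flat in the blue tray. The plain tarnished brass plate and the brass block lie flat in the white tray. I found no other listed parts in the scene.

**Left alone:** I did not touch the specimen, bowl, beaker or the pink and turquoise look-alikes. The last top view showed the beaker and the look-alikes where they started. The arm partly hid the specimen in that view, and I did not measure the specimen, bowl or beaker again.

**Things that went off plan:**
- The white stone was knocked about 4 cm aside during the run, so I located it again before picking it up.
- My first grip on the tan stone was too shallow. I set it back down and gripped it again lower.
- The wrist and top cameras differed by 2–3 mm (up to 7 mm on the block in the tray), without effect on the grasps or placings.

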